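# Load the seal-stone viewer and set its focus

### The arm

A 7-joint arm with a two-finger parallel gripper is mounted at the origin on the work surface. World frame = base frame: x ahead of the robot, y to its left, z up, the work surface at z = 0. Lengths are in m, angles in rad, forces in N, time in s.
With the tool pointing down it reaches from about 0.425 to 0.95 m from the base axis. Payload 4.7 kg.
Tool frame: the origin (TCP) lies midway between the tips of the shut fingers; the grasp point (between the pads) lies bot.pinch_z behind it (bot.pinch_z is the distance from the TCP to the grasp point, in m); z points along the fingers, x is the direction in which the jaws open and shut, and the axes are right-handed (so a half turn about z gives the same grasp; the last joint's range is limited). The gripper opens to 85 mm and grips with 20 to 120 N. Pads are 22 mm wide; open, the fingers measure 114 mm over their backs; the gripper's body (76 mm by 85 mm) begins 54 mm behind the grasp point. The pads swing forward as they close: fully open they stand 13 mm farther back than shut.
Start: joints at [1.237, 0.469, -0.049, 1.532, 0.024, 1.141, -0.082], TCP at [0.203, -0.644, 0.194] pointing down, gripper open.
Joint ranges: [-2.59, 2.59], [-0.33, 1.99], [-1.39, 1.29], [0.1, 2.45], [-1.04, 4.18], [0.21, 1.99], [-2.66, 2.66]. Speed limits (rad/s): [2.57, 2.57, 3.14, 3.14, 3.14, 3.14, 3.14].

### API

Orientations are given as a unit quaternion [w, x, y, z].
In Python, from cell import bot, vision gives the robot as it stands. The module is installed in compiled form; this text tells all that it offers.
- The arm moves only by the tool servo_tool, never from a script. Its argument "targets" is a list of rows, each a list of 7 numbers: the shift along the world's x, y, z in units of 25 mm (1.0 is 25 mm), then the turn, a rotation vector about the world's x, y, z in units of 5 degrees (1.0 is 5 degrees), then the finger opening in mm, from 0 to 85.4. In form: [[dx, dy, dz, wx, wy, wz, gripper], ...]. A call has 1 to 20 rows; each row shifts and turns the pose as measured when the row begins; what a row does not reach is not made up. A row lasts 1/10 s, in which the tool goes at most 50 mm and 8.59 degrees, less where a joint would pass 70% of its speed; a pose out of reach is approached as far as the arm can. A call is refused whole if a number of a shift passes 1 or a number of a turn 1, either way. A call with a gripper value outside its range is refused whole. The fingers move at their own pace and stop on an object; "squeeze" is the grip in N (left out, the last holds). Time passes only in rows, so rows that do not move let the fingers close. It gives the time, the measured TCP pose, the force and the opening at its end, in the units of the state.
- bot.sense(): the state, without advancing time (a new reading comes with each control period).
- vision.snapshot(name): name is "side" or "top" or "wrist"; returns a dict with "img" (400x640x3 uint8, red, green, blue), "z_map" (400x640 float32, m along the optical axis (not along the pixel's ray), 0 where there is no reading), "K" (3x3 intrinsics, pixels), "D" ([k1, k2, p1, p2, k3] as OpenCV has them; the pictures are not rectified), "T" (4x4, takes a point from camera to world coordinates); the wrist camera has in their place "tool_from_camera" (4x4, takes a point from camera to tool coordinates, whose origin is the TCP and whose axes are the tool frame's). Camera axes: x right, y down, z forward; pixel columns grow to the right and rows downward; lengths in m; the calibration is good to about 2 mm. A picture is of the moment at which its call begins: read the wrist's pose just before it.
- bot.finish_job(): hands the job in, once; it reports no verdict.
The state is a dict: "t": time; "qpos": joint angles; "qvel": joint speeds; "joint_torque": joint torques, N m; "eef_pos": TCP position; "tcp_rot": TCP orientation; "contact_force": force on the tool from outside, world axes, zero at the start; "torque": the same for the moment, N m; "opening": finger opening in m.
Only numpy, scipy, OpenCV 4.12 (cv2) and the standard library are available. Lean on these libraries where they do the work, as an engineer would, in place of code of your own. Each camera call takes 0.05 s, during which the arm holds its last target.

### The job

Clear the cork sanding block off the viewer's glass into the wooden tool tray, and stand every carving stone from the green mat upright on the glass of the two viewing bays, handling the soft stones with a gentle grip. Then press both hinged covers down until their catches hold them shut, and only after that turn the focus knob until its white pointer lines up with the index mark. Leave the index mark, the pocket loupe and the paste pot where they are.

Things in the scene. Friction and masses are not known exactly. Their poses are not given: they have to be found in the camera images.
- stone1: a stone for seal carving: block 28 x 28 mm square, 38 mm tall, pale, about 75 g, soft and easily bruised (grip with 40 N or less). Stands upright on the green mat. Origin: centre of its underside; z up. Absent in some starts
- stone2: a stone for seal carving: block round, 30 mm diameter, 36 mm tall, pale, about 75 g, soft and easily bruised (grip with 40 N or less). Stands upright on the green mat. Origin: centre of its underside; z up. Absent in some starts
- stone3: a stone for seal carving: block 34 (its x) x 26 (its y) mm oblong, 36 mm tall, reddish brown, about 75 g, soft and easily bruised (grip with 40 N or less). Stands upright on the green mat. Origin: centre of its underside; z up. Absent in some starts
- stone4: a stone for seal carving: block 30 x 30 mm square, 34 mm tall, pale, about 75 g, soft and easily bruised (grip with 40 N or less). Stands upright on the green mat. Origin: centre of its underside; z up. Absent in some starts
- sanding_block: cork sanding block 56 (its x) x 32 (its y) x 22 mm, about 60 g, left lying on the viewer's glass. Origin: centre of its underside
- tool_tray: open wooden tray 110 (its x) x 120 (its y) mm, walls 22 mm high and 5 mm thick, fixed on the green mat. Origin: centre of its underside; its inner floor is 5 mm higher
- bay_left (a point): centre of the glass of the left viewing bay (the one farther from the knob) on the grey viewer, 40 mm above the table. x points from the viewer's front (tabs) to its hinges, y away from the knob, z up. Closed, the cover leaves 118 (x) x 90 (y) x 48 mm of room: two stones one behind the other, say 22 mm behind and 30 mm before the centre; one flat glass for both bays, in an 8 mm rim
- cover_left_hinge (a point): middle of the hinge line of that bay's cover, 63 mm behind the bay centre, 3 mm above the glass; the line runs along the viewer's y
- cover_left_tab (a point): middle of the upper face of the black tab (40 long, 36 wide, 6 mm thick) on the cover's free edge, 152 mm from the hinge line; the cover's front wall ends 25 mm nearer the hinge. When the cover is closed this point is 11 mm above the hinge line; when open the tab stands up and this face looks away from the bay
- cover_left (a joint): hinged hood (98 wide, 127 deep, 54 mm high outside, grey walls, clear top) of that bay: 0 = shut, about 1.7 to 1.82 = open, leaning back behind the hinge. A light spring lifts it; only a spring catch in front, beside the tab, holds it shut, snapping over at about 0.1 to 0.05 rad (3 to 6 N on the tab)
- bay_right (a point): centre of the glass of the right viewing bay (the one beside the knob) on the grey viewer, 40 mm above the table. x points from the viewer's front (tabs) to its hinges, y away from the knob, z up. Closed, the cover leaves 118 (x) x 90 (y) x 48 mm of room: two stones one behind the other, say 22 mm behind and 30 mm before the centre; one flat glass for both bays, in an 8 mm rim
- cover_right_hinge (a point): middle of the hinge line of that bay's cover, 63 mm behind the bay centre, 3 mm above the glass; the line runs along the viewer's y
- cover_right_tab (a point): middle of the upper face of the black tab (40 long, 36 wide, 6 mm thick) on the cover's free edge, 152 mm from the hinge line; the cover's front wall ends 25 mm nearer the hinge. When the cover is closed this point is 11 mm above the hinge line; when open the tab stands up and this face looks away from the bay
- cover_right (a joint): hinged hood (98 wide, 127 deep, 54 mm high outside, grey walls, clear top) of that bay: 0 = shut, about 1.7 to 1.82 = open, leaning back behind the hinge. A light spring lifts it; only a spring catch in front, beside the tab, holds it shut, snapping over at about 0.1 to 0.05 rad (3 to 6 N on the tab)
- focus_knob (a joint): focus knob on the viewer's top at its -y end, axis vertical: rad, 0 to 4.6, grows as the knob turns clockwise seen from above. Ribbed black grip 40 mm diameter, 26 mm high (from 43 to 69 mm above the table) on a thin black 64 mm dial; friction holds it where it is left
- knob_grip (a point): point on the knob's axis, 58 mm above the table: the height to grip at
- pointer (a point): outer end of the white pointer line on the knob's dial, 32 mm from the axis; turns with the knob (a second white line lies on top of the grip in the same direction)
- mark (a point): the index mark: inner end of the white tab standing at the edge of the dial, 32 mm from the axis; the tab (12 x 5 mm, 5 mm high) sits on a stiff collar and is not to be moved
- loupe: bystander: pocket loupe, black 18 x 26 x 30 mm body with a bare metal eyepiece on top, 44 mm in all, standing on the mat. Origin: centre of its underside
- paste_tin: bystander: round porcelain paste pot, 54 mm diameter, 27 mm high. Origin: centre of its underside

How it is judged:
By the outcome, as a careful person would: the job done as asked, in the order asked, and still so for the second after the job is handed in, with the robot touching nothing.
Of stone1, stone2, stone3, stone4 only 2 to 4 are there at a start; the rules pass over those that are not, and their reading is None.
At some moment in a run one of stone1, stone2, stone3, stone4 may be knocked a few centimetres aside while the robot is not near it.
Once in a run the grip may slacken for a moment while it holds something.
It also fails if it takes over 210 s, if anything falls off the work surface, if the arm or the gripper's body presses on something with over 40 N, if the wrist force passes 120 N, or if a joint passes its speed limit or range.

## Working session

There is one attempt and no reset: what is moved stays moved. The work goes in short steps, Python scripts to look and compute and a tool call to move; the robot and the scene stay as the last step left them, time stands still between calls to the robot, and variables do not carry over. Pictures are saved under pics/ and viewed, and the job is handed in when it is done.

Besides the shell and the picture viewer there is one more tool, called after "Request:" as name(argument=value, ...) on one line, values as JSON. servo_tool: Moves the arm, as the interface text tells. Its arguments: {"type":"object","properties":{"targets":{"type":"array","items":{"type":"array","items":{"type":"number"}}},"squeeze":{"type":"number"}},"required":["targets"]}

```bash
mkdir -p pics; python3 - <<'E'
from cell import bot, vision
import cv2, numpy as np
print(bot.pinch_z); s=bot.sense(); print({k:np.round(v,3) for k,v in s.items()})
for n in ["side","top","wrist"]:
    d=vision.snapshot(n); cv2.imwrite(f"pics/a_{n}.png",d["img"][:,:,::-1])
    print(n,d["K"].round(1).tolist(),np.round(d["D"],4)); print(np.round(d.get("T",d.get("tool_from_camera")),4).tolist())
    print((d["z_map"]>0).mean())
print(bot.sense()["t"])
E
```

```text
0.0187
{'t': np.float64(0.0), 'qpos': array([ 1.237,  0.469, -0.049,  1.534,  0.024,  1.141, -0.082]), 'qvel': array([-0.001, -0.002, -0.   , -0.   , -0.002,  0.   , -0.001]), 'joint_torque': array([-0.0000e+00, -5.1031e+01, -4.7000e-02, -2.3771e+01,  1.1000e-02,
        8.0000e-03,  0.0000e+00]), 'eef_pos': array([ 0.202, -0.643,  0.193]), 'tcp_rot': array([-0.001,  0.806, -0.592, -0.001]), 'contact_force': array([-0.035, -0.352,  0.274]), 'torque': array([-0.028,  0.017, -0.005]), 'opening': np.float64(0.085)}
side [[370.2, 0.0, 322.1], [0.0, 370.2, 197.6], [0.0, 0.0, 1.0]] [-0.0661  0.      0.      0.      0.    ]
[[0.9441, -0.1635, 0.2861, 0.328], [-0.3295, -0.4842, 0.8106, -0.7194], [0.006, -0.8596, -0.511, 0.4772], [0.0, 0.0, 0.0, 1.0]]
0.99597265625
top [[471.0, 0.0, 309.0], [0.0, 471.0, 197.9], [0.0, 0.0, 1.0]] [-0.1409  0.      0.      0.      0.    ]
[[-0.0099, -0.9967, 0.0804, 0.4595], [-0.9997, 0.0081, -0.022, -0.0438], [0.0213, -0.0806, -0.9965, 1.0482], [0.0, 0.0, 0.0, 1.0]]
0.99611328125
wrist [[308.3, 0.0, 319.6], [0.0, 308.3, 197.4], [0.0, 0.0, 1.0]] [0.0177 0.     0.     0.     0.    ]
[[1.0, -0.0005, 0.0007, 0.0004], [0.0003, 0.9552, 0.2961, -0.0744], [-0.0008, -0.2961, 0.9551, -0.1791], [0.0, 0.0, 0.0, 1.0]]
0.99600390625
0.15
```

View pics/a_side.png

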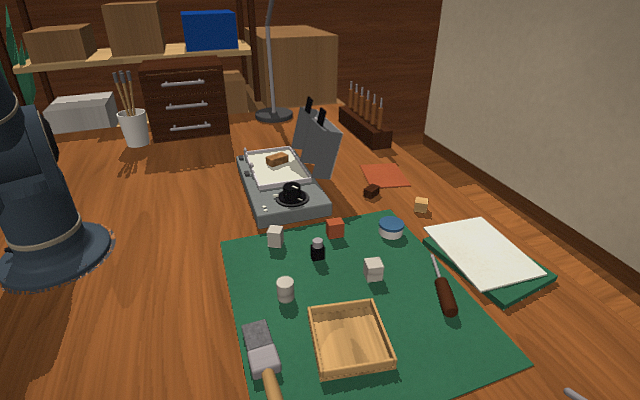

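View pics/a_top.png

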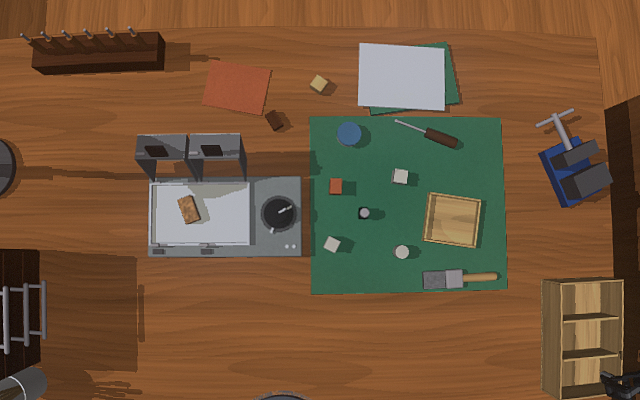

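View pics/a_wrist.png

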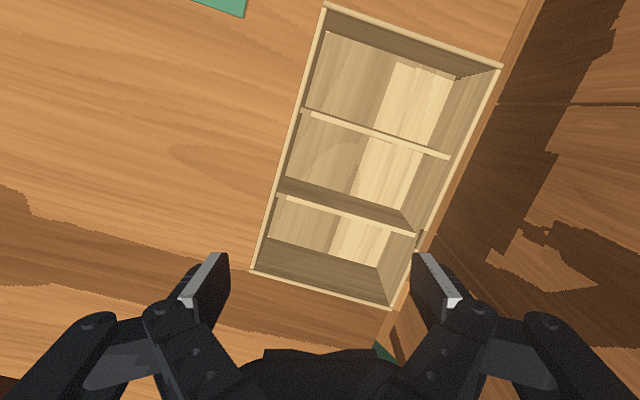

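```bash
cat > h.py <<'E'
from cell import bot, vision
import cv2, numpy as np
from scipy.spatial.transform import Rotation as R
def snap(n):
    s=bot.sense(); d=vision.snapshot(n)
    if n=="wrist":
        q=s["tcp_rot"]; T=np.eye(4); T[:3,:3]=R.from_quat([q[1],q[2],q[3],q[0]]).as_matrix(); T[:3,3]=s["eef_pos"]
        d["T"]=T@d["tool_from_camera"]
    d["name"]=n; return d
def rays(d,px):
    u=cv2.undistortPoints(np.array(px,float).reshape(-1,1,2),d["K"],np.array(d["D"],float))[:,0]
    return np.c_[u,np.ones(len(u))]
def plane(d,px,z):
    r=rays(d,px)@d["T"][:3,:3].T; o=d["T"][:3,3]
    return o+r*((z-o[2])/r[:,2])[:,None]
def cloud(d,step=1):
    h,w=d["z_map"].shape; v,u=np.mgrid[0:h:step,0:w:step]
    px=np.c_[u.ravel(),v.ravel()]; z=d["z_map"][px[:,1],px[:,0]]
    P=rays(d,px)*z[:,None]; P=P@d["T"][:3,:3].T+d["T"][:3,3]; P[z<=0]=np.nan
    return P.reshape(v.shape+(3,))
def proj(d,P):
    Ti=np.linalg.inv(d["T"]); rv,_=cv2.Rodrigues(Ti[:3,:3])
    return cv2.projectPoints(np.atleast_2d(np.array(P,float)),rv,Ti[:3,3],d["K"],np.array(d["D"],float))[0][:,0]
def st():
    s=bot.sense(); q=s["tcp_rot"]; M=R.from_quat([q[1],q[2],q[3],q[0]]).as_matrix()
    print("t",round(s["t"],2),"p",s["eef_pos"].round(4),"yaw",np.degrees(np.arctan2(M[1,0],M[0,0])).round(1),"z",M[:,2].round(3),"F",np.round(s["contact_force"],1),"op",round(s["opening"],4)); print("q",np.round(s["qpos"],2))
def big(img,x0,y0,x1,y1,k,name):
    cv2.imwrite(name,cv2.resize(img[y0:y1,x0:x1,::-1],None,fx=k,fy=k,interpolation=cv2.INTER_CUBIC))
E
python3 - <<'E'
from h import *
d=snap("top"); P=cloud(d); im=d["img"]; z=P[...,2]
big(im,140,120,500,300,2.2,"pics/b_top.png")
hsv=cv2.cvtColor(im,cv2.COLOR_RGB2HSV)
# mat objects: not green, elevated
roi=np.zeros(z.shape,bool); roi[115:300,308:510]=1
m=(roi&(z>0.015)).astype(np.uint8)
n,l,s,c=cv2.connectedComponentsWithStats(m)
for i in range(1,n):
    if s[i][4]<20: continue
    q=P[l==i]; zt=np.percentile(q[:,2],80); t=q[q[:,2]>zt-0.004]
    print(s[i],"ztop",zt.round(4),"c",t.mean(0).round(4),"rng",np.ptp(t[:,:2],0).round(3), im[l==i].mean(0).round(), cv2.minAreaRect((t[:,:2]*1000).astype(np.float32)))
E
```

```text
[395 119  63  29 447] ztop 0.0273 c [ 0.6773 -0.3659  0.0267] rng [0.041 0.072] [78. 64. 55.] ((678.6192016601562, -365.5271301269531), (74.5691909790039, 22.65296745300293), 66.08386993408203)
[337 122  24  25 467] ztop 0.0301 c [ 0.6838 -0.1553  0.0289] rng [0.052 0.051] [ 68.  97. 125.] ((684.1077880859375, -154.98509216308594), (52.096797943115234, 51.51609802246094), 2.1277883052825928)
[391 169  18  16 222] ztop 0.0373 c [ 0.5876 -0.2662  0.0361] rng [0.031 0.034] [154. 151. 144.] ((587.4700927734375, -266.5178527832031), (30.941627502441406, 30.387310028076172), 80.7093505859375)
[330 177  12  18 188] ztop 0.0393 c [ 0.5685 -0.1235  0.0382] rng [0.035 0.024] [149.  84.  57.] ((568.515869140625, -123.48638916015625), (24.38138771057129, 34.17290115356445), 87.80923461914062)
[423 192  58  56 542] ztop 0.025 c [ 0.4904 -0.3861  0.0239] rng [0.124 0.134] [148. 124.  84.] ((491.4289245605469, -384.031494140625), (121.21688079833984, 111.55418395996094), 81.26315307617188)
[358 207  11  12 116] ztop 0.0467 c [ 0.5093 -0.183   0.0461] rng [0.017 0.018] [96. 98. 99.] ((509.28271484375, -183.28147888183594), (17.404930114746094, 17.884695053100586), 0.09469107538461685)
[322 236  18  17 182] ztop 0.0412 c [ 0.4422 -0.1123  0.04  ] rng [0.034 0.034] [160. 158. 150.] ((442.3373718261719, -112.02197265625), (27.750980377197266, 27.73052978515625), 62.46942901611328)
[393 245  16  14 174] ztop 0.0392 c [ 0.4234 -0.2653  0.038 ] rng [0.028 0.029] [155. 152. 145.] ((423.44970703125, -264.8691101074219), (28.68092155456543, 28.134262084960938), 89.19417572021484)
[422 269  75  20 989] ztop 0.022 c [ 0.3612 -0.3825  0.0208] rng [0.043 0.169] [123. 113. 105.] ((360.4365234375, -399.87738037109375), (168.493408203125, 42.32756805419922), 88.48461151123047)
```

View pics/b_top.png

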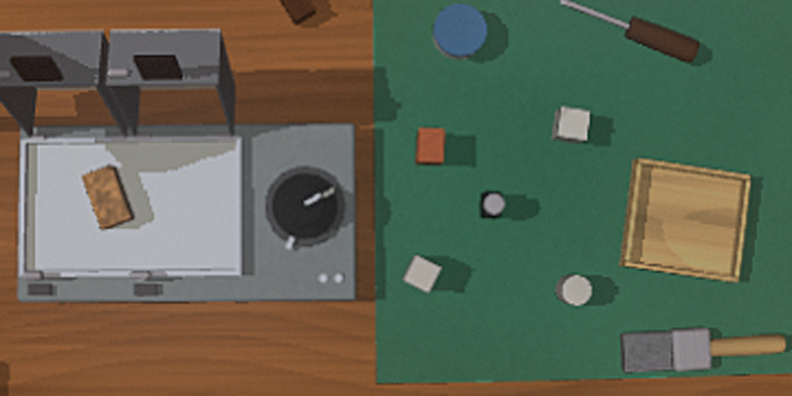

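```bash
python3 - <<'E'
from h import *
for n in ["top","side"]:
    d=snap(n); P=cloud(d); im=d["img"]; z=P[...,2]
    hsv=cv2.cvtColor(im,cv2.COLOR_RGB2HSV)
    x,y=P[...,0],P[...,1]
    reg=(x>0.38)&(x<0.62)&(y>-.12)&(y<.36)
    g=reg&(hsv[...,1]<40)&(hsv[...,2]>150)&(z>.03)&(z<.06)
    m=cv2.morphologyEx(g.astype(np.uint8),cv2.MORPH_OPEN,np.ones((3,3)))
    k,l,s,c=cv2.connectedComponentsWithStats(m); i=1+np.argmax(s[1:,4]); q=P[l==i]
    print(n,s[i],"z",np.percentile(q[:,2],[5,50,95]).round(4),cv2.minAreaRect((q[:,:2]*1000).astype(np.float32)))
    # body
    b=reg&(z>.03)&(z<.075); q=P[b]; print("body",cv2.minAreaRect((q[:,:2]*1000).astype(np.float32)),np.percentile(q[:,2],[5,50,95]))
    # cork
    co=reg&(hsv[...,1]>90)&(hsv[...,0]<25)&(z>.045)&(z<.09)
    m=cv2.morphologyEx(co.astype(np.uint8),cv2.MORPH_OPEN,np.ones((3,3)))
    k,l,s,c=cv2.connectedComponentsWithStats(m); i=1+np.argmax(s[1:,4]); q=P[l==i]; zt=np.percentile(q[:,2],70); q=q[q[:,2]>zt-.004]
    print("cork",zt,q.mean(0).round(4),cv2.minAreaRect((q[:,:2]*1000).astype(np.float32)))
    # black tabs/knob
    bl=(im.max(2)<60)&(z>.038)&(z<.26)&(x>.38)&(x<.75)&(y>-.12)&(y<.3)
    k,l,s,c=cv2.connectedComponentsWithStats(bl.astype(np.uint8))
    for i in range(1,k):
        if s[i][4]>60: q=P[l==i]; print("black",s[i],np.median(q,0).round(4),q.min(0).round(3),q.max(0).round(3))
d=snap("top"); big(d["img"],250,185,315,260,8,"pics/c_knob.png")
d=snap("side"); big(d["img"],230,90,350,230,5,"pics/c_side.png")
E
```

```text
top [ 156  183   93   63 4145] z [0.0365 0.0395 0.0445] ((508.5848083496094, 164.86184692382812), (202.4046173095703, 134.2978515625), 89.51655578613281)
body ((517.730224609375, 83.77599334716797), (405.109375, 204.13368225097656), 89.94552612304688) [0.03265564 0.03840264 0.0607079 ]
cork 0.06162889123276092 [0.5179 0.1899 0.0609] ((518.0426025390625, 189.5095672607422), (55.34312057495117, 31.332408905029297), 20.785259246826172)
black [184 136  19  45 334] [0.6054 0.1662 0.1077] [0.58  0.163 0.038] [0.656 0.176 0.162]
black [239 137   8  44 163] [0.6157 0.0689 0.1034] [0.58  0.068 0.043] [0.652 0.071 0.167]
black [144 145  25  12 219] [0.6195 0.2209 0.1872] [0.613 0.204 0.159] [0.632 0.254 0.205]
black [201 145  22  11 211] [0.6192 0.1169 0.1888] [0.613 0.1   0.158] [0.631 0.143 0.204]
black [136 159  20  23 247] [0.6058 0.2695 0.081 ] [0.58  0.234 0.038] [0.627 0.271 0.165]
black [264 199  32  30 679] [ 0.5056 -0.0006  0.0441] [ 0.477 -0.036  0.038] [0.539 0.031 0.073]
side [248 153  55  33 889] z [0.0392 0.0406 0.0481] ((499.439453125, 166.0067901611328), (116.42475128173828, 209.66786193847656), 0.2690955400466919)
body ((517.8330078125, 82.24286651611328), (204.2270050048828, 404.38726806640625), 0.019466286525130272) [0.03436131 0.04024376 0.0660686 ]
cork 0.06160829709648421 [0.5162 0.1862 0.0615] ((517.1348266601562, 188.09524536132812), (51.96122360229492, 31.55458641052246), 20.283653259277344)
black [305  97   8  17  87] [0.6183 0.2176 0.183 ] [0.61  0.204 0.164] [0.627 0.242 0.202]
black [317 108   9  19 107] [0.6186 0.1146 0.1837] [0.612 0.1   0.158] [0.641 0.205 0.204]
black [276 182  33  25 473] [ 0.5032 -0.0141  0.0475] [ 0.472 -0.039  0.038] [0.541 0.029 0.071]
```

View pics/c_knob.png

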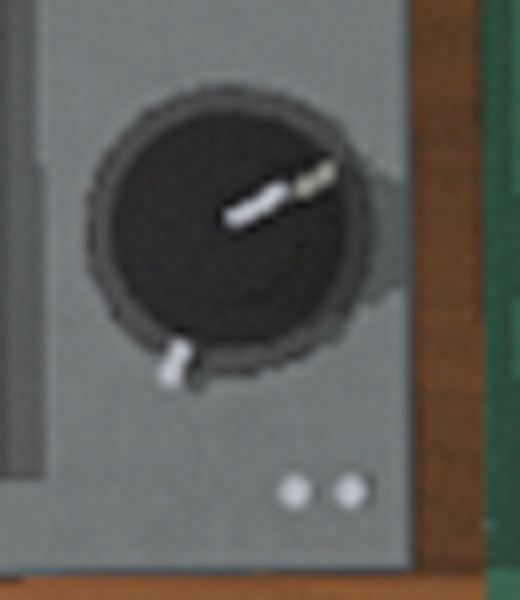

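View pics/c_side.png

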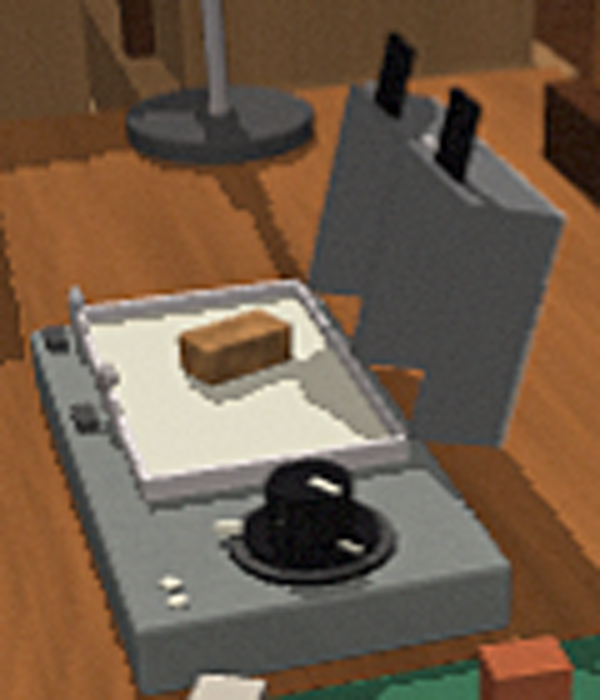

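```bash
python3 - <<'E'
from h import *
d=snap("top"); big(d["img"],130,125,260,265,5,"pics/d_v.png")
E
```

```text
(no output)
```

View pics/d_v.png

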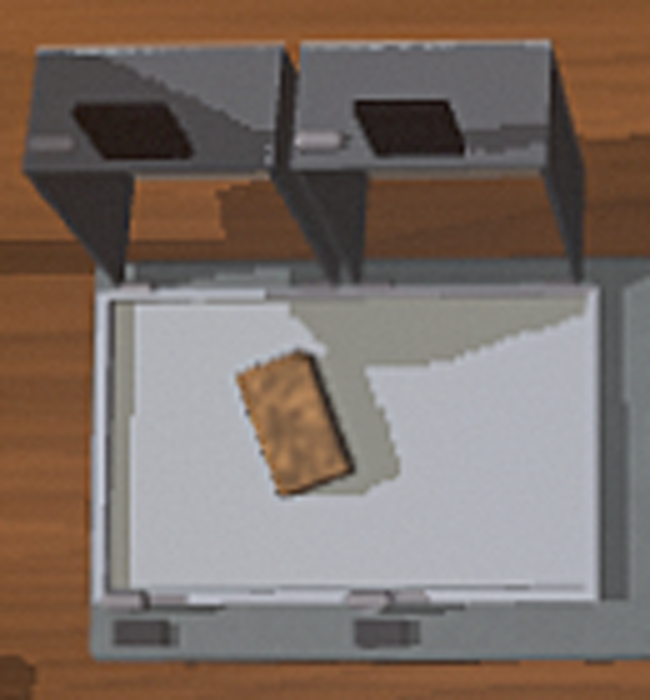

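```bash
python3 - <<'E'
from h import *
d=snap("top")
f=lambda x,y:(130+(x+.5)/5-.5,125+(y+.5)/5-.5)
print("outer",plane(d,[f(97,288),f(600,287),f(95,605),f(600,602)],.046).round(4))
print("inner glass",plane(d,[f(110,300),f(585,300),f(108,590),f(585,588)],.040).round(4))
print("hingewalls",plane(d,[f(120,285),f(335,285),f(357,285),f(580,283)],.043).round(4))
g=lambda x,y:(250+(x+.5)/8-.5,185+(y+.5)/8-.5)
print("dial",plane(d,[g(85,230),g(378,230),g(230,82),g(230,378)],.043).round(4))
print("top",plane(d,[g(110,228),g(352,228),g(230,108),g(230,345)],.069).round(4))
print("ptr top line",plane(d,[g(232,218),g(282,190)],.069).round(4))
print("ptr outer",plane(d,[g(333,168)],.044).round(4))
print("mark in/out",plane(d,[g(182,345),g(170,385)],.048).round(4),plane(d,[g(182,345),g(170,385)],.043).round(4))
print("tabs", plane(d,[f(130,130),f(410,128)],.19).round(4))
E
```

```text
outer [[0.5773 0.2797 0.046 ]
 [0.5756 0.0609 0.046 ]
 [0.4408 0.2787 0.046 ]
 [0.4413 0.061  0.046 ]]
inner glass [[0.5727 0.2758 0.04  ]
 [0.5708 0.068  0.04  ]
 [0.4471 0.2749 0.04  ]
 [0.4472 0.068  0.04  ]]
hingewalls [[0.5789 0.2705 0.043 ]
 [0.5779 0.1759 0.043 ]
 [0.5778 0.1663 0.043 ]
 [0.5778 0.0698 0.043 ]]
dial [[ 5.085e-01  3.860e-02  4.300e-02]
 [ 5.079e-01 -3.960e-02  4.300e-02]
 [ 5.479e-01 -3.000e-04  4.300e-02]
 [ 4.688e-01  1.000e-04  4.300e-02]]
top [[ 0.5077  0.0299  0.069 ]
 [ 0.5072 -0.033   0.069 ]
 [ 0.5388 -0.0014  0.069 ]
 [ 0.4771 -0.0011  0.069 ]]
ptr top line [[ 0.5101 -0.0018  0.069 ]
 [ 0.5173 -0.0149  0.069 ]]
ptr outer [[ 0.5245 -0.0278  0.044 ]]
mark in/out [[0.4776 0.0125 0.048 ]
 [0.467  0.0158 0.048 ]] [[0.4777 0.0128 0.043 ]
 [0.4671 0.0161 0.043 ]]
tabs [[0.6195 0.2221 0.19  ]
 [0.6188 0.1165 0.19  ]]
```

Request:
servo_tool(targets=[[0.3,0.9,0,0,0,1,60],[0.66,0.9,0,0,0,1,60],[0.66,0.9,0,0,0,1,60],[0.66,0.9,0,0,0,1,60],[0.66,0.9,0,0,0,1,60],[0.66,0.9,0,0,0,1,60],[0.66,0.9,0,0,0,1,60],[0.66,0.9,0,0,0,1,60],[0.66,0.9,0,0,0,1,60],[0.66,0.9,0,0,0,1,60],[0.66,0.9,0,0,0,1,60],[0.66,0.9,0,0,0,1,60],[0.66,0.9,0,0,0,1,60],[0.66,0.9,0,0,0,1,60],[0.66,0.9,0,0,0,1,60]], squeeze=30)

```text
t: 2.0
eef_pos: [0.4443, -0.2971, 0.1962]
tcp_rot: [0.004, 0.999, 0.044, 0.003]
contact_force: [-0.7, -1.0, -0.1]
opening: 0.0603
```

```bash
python3 -c "
from h import *
st()"
```

```text
t 2.0 p [ 0.4443 -0.2971  0.1962] yaw 5.0 z [ 0.006 -0.007 -1.   ] F [-0.7 -1.  -0.1] op 0.0603
q [ 0.91  0.27 -0.48  1.85  0.15  1.05  0.46]
```

Request:
servo_tool(targets=[[0.14,0.96,0,0,0,1,60],[0.14,0.96,0,0,0,1,60],[0.14,0.96,0,0,0,1,60],[0.14,0.96,0,0,0,1,60],[0.14,0.96,0,0,0,1,60],[0.14,0.96,0,0,0,1,60],[0.14,0.96,0,0,0,1,60],[0.14,0.96,0,0,0,1,60],[0.14,0.96,0,0,0,1,60],[0.14,0.96,0,0,0,1,60],[0.14,0.96,0,0,0,1,60],[0.14,0.96,0,0,0,1,60],[0.14,0.96,0,0,0,1,60],[0.14,0.96,0,0,0,1,60],[0.14,0.96,0,0,0,1,60],[0.14,0.96,0,0,0,1,60],[0.14,0.96,0,0,0,1,60],[0.14,0.96,0,0,0,1,60],[0.14,0.96,0,0,0,1,60],[0.14,0.96,0,0,0,1,60]])

```text
t: 4.0
eef_pos: [0.5214, 0.2105, 0.2]
tcp_rot: [0.002, 0.567, 0.823, 0.009]
contact_force: [-0.0, -0.2, 1.4]
opening: 0.0597
```

```bash
python3 -c "
from h import *
st()
d=snap('wrist'); cv2.imwrite('pics/e.png',d['img'][:,:,::-1])
P=cloud(d); hsv=cv2.cvtColor(d['img'],cv2.COLOR_RGB2HSV); z=P[...,2]
m=(hsv[...,1]>90)&(hsv[...,0]<25)&(z>.05)&(z<.075)&(P[...,0]>.45)&(P[...,0]<.56)&(P[...,1]>.08)&(P[...,1]<.28)
q=P[m]; zt=np.percentile(q[:,2],70);q=q[q[:,2]>zt-.004];print(zt,q.mean(0),cv2.minAreaRect((q[:,:2]*1000).astype(np.float32)))
"
```

```text
t 4.0 p [0.5214 0.2105 0.2   ] yaw 110.9 z [ 0.013  0.013 -1.   ] F [-0.  -0.2  1.4] op 0.0597
q [ 0.3   0.44 -0.99  1.77  0.4   1.13  1.11]
0.06179374294274968 [0.51476755 0.19087946 0.0614054 ] ((515.029541015625, 190.59121704101562), (54.226409912109375, 30.15471076965332), 20.751766204833984)
```

View pics/e.png

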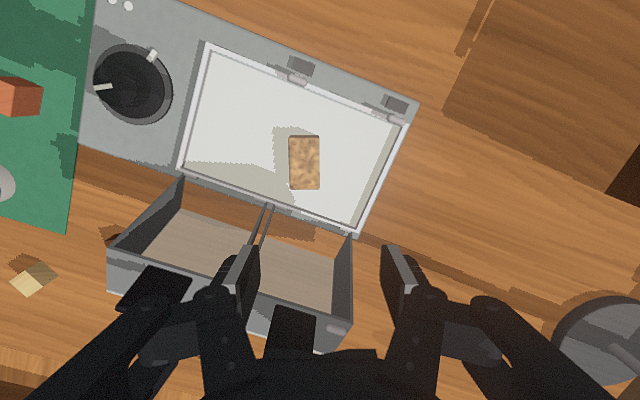

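Request:
servo_tool(targets=[[-0.2,-0.8,-0.8,-0.15,0.15,0,60],[0,0,-0.8,0,0,0,60],[0,0,-1,0,0,0,60],[0,0,-1,0,0,0,60],[0,0,-1,0,0,0,60],[0,0,-0.6,0,0,0,60],[0,0,0,0,0,0,60]])

```text
t: 4.75
eef_pos: [0.5165, 0.2004, 0.0678]
tcp_rot: [-0.001, 0.561, 0.828, 0.005]
contact_force: [-0.9, -0.5, -0.2]
opening: 0.06
```

```bash
python3 -c "
from h import *
st()
d=snap('wrist'); cv2.imwrite('pics/f.png',d['img'][:,:,::-1])"
```

```text
t 4.75 p [0.5165 0.2004 0.0678] yaw 111.8 z [ 0.004  0.009 -1.   ] F [-0.9 -0.5 -0.2] op 0.06
q [ 0.22  0.58 -0.88  1.91  0.56  0.91  1.01]
```

View pics/f.png

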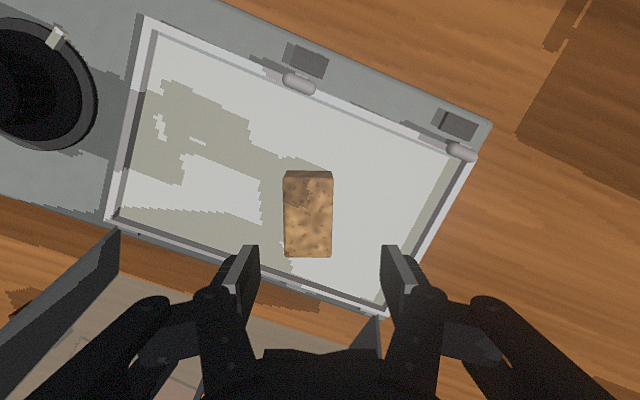

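Request:
servo_tool(targets=[[0,-0.42,0,-0.1,0.05,-0.2,60],[0,0,0,0,0,0,60],[0,0,-0.6,0,0,0,60],[0,0,-0.6,0,0,0,60],[0,0,0,0,0,0,60]])

```text
t: 5.3
eef_pos: [0.5203, 0.1903, 0.0406]
tcp_rot: [0.003, 0.569, 0.822, 0.003]
contact_force: [-0.1, -0.6, -0.6]
opening: 0.0599
```

```bash
python3 -c "
from h import *
st()"
```

```text
t 5.3 p [0.5203 0.1903 0.0406] yaw 110.6 z [ 0.009  0.002 -1.   ] F [-0.1 -0.6 -0.6] op 0.0599
q [ 0.2   0.61 -0.84  1.94  0.6   0.86  0.97]
```

Request:
servo_tool(targets=[[-0.1,0,-0.1,0,0.05,0,40],[0,0,0,0,0,0,20],[0,0,0,0,0,0,20],[0,0,0,0,0,0,20],[0,0,0,0,0,0,20]], squeeze=45)

```text
t: 5.8
eef_pos: [0.5172, 0.191, 0.0376]
tcp_rot: [0.001, 0.569, 0.823, 0.002]
contact_force: [1.0, 0.2, 0.1]
opening: 0.0198
```

```bash
python3 -c "
from h import *
st()
d=snap('wrist'); cv2.imwrite('pics/g.png',d['img'][:,:,::-1])"
```

```text
t 5.8 p [0.5172 0.191  0.0376] yaw 110.7 z [ 0.004  0.002 -1.   ] F [1.  0.2 0.1] op 0.0198
q [ 0.2   0.61 -0.84  1.94  0.6   0.86  0.97]
```

View pics/g.png

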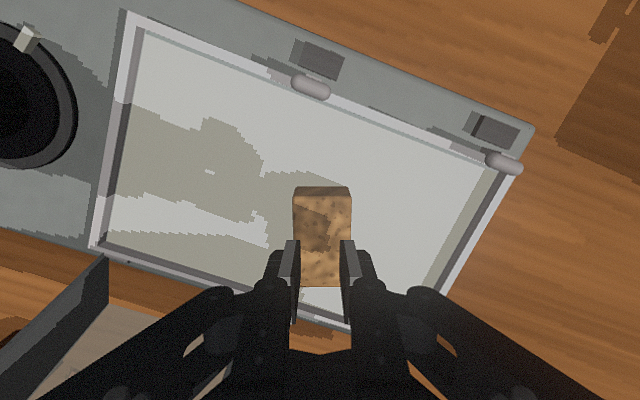

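```bash
python3 -c "
from h import *
d=snap('wrist'); P=cloud(d); z=d['z_map']
for v in (200,230,245,255,265,280,295):
  print(v,[(u,z[v,u].round(3),P[v,u].round(3).tolist()) for u in (275,285,294,300,310,322,340,347,352,360)])
print(z.shape); big(d['img'],240,170,400,330,4,'pics/g2.png')
d=snap('side'); big(d['img'],220,60,380,200,5,'pics/g3.png')
"
```

```text
200 [(275, np.float32(0.186), [0.508, 0.158, 0.039]), (285, np.float32(0.186), [0.506, 0.164, 0.04]), (294, np.float32(0.164), [0.497, 0.168, 0.06]), (300, np.float32(0.163), [0.495, 0.171, 0.061]), (310, np.float32(0.164), [0.494, 0.176, 0.061]), (322, np.float32(0.164), [0.491, 0.182, 0.061]), (340, np.float32(0.163), [0.488, 0.191, 0.061]), (347, np.float32(0.163), [0.487, 0.194, 0.061]), (352, np.float32(0.185), [0.491, 0.202, 0.04]), (360, np.float32(0.185), [0.489, 0.206, 0.041])]
230 [(275, np.float32(0.191), [0.526, 0.164, 0.04]), (285, np.float32(0.191), [0.524, 0.17, 0.04]), (294, np.float32(0.167), [0.512, 0.174, 0.062]), (300, np.float32(0.167), [0.511, 0.177, 0.062]), (310, np.float32(0.168), [0.51, 0.182, 0.061]), (322, np.float32(0.167), [0.507, 0.188, 0.062]), (340, np.float32(0.169), [0.504, 0.197, 0.061]), (347, np.float32(0.168), [0.502, 0.201, 0.061]), (352, np.float32(0.192), [0.51, 0.209, 0.04]), (360, np.float32(0.192), [0.508, 0.214, 0.04])]
245 [(275, np.float32(0.195), [0.536, 0.168, 0.039]), (285, np.float32(0.146), [0.511, 0.171, 0.084]), (294, np.float32(
[... 1636 characters left out ...]
99, 0.061]), (340, np.float32(0.15), [0.519, 0.202, 0.085]), (347, np.float32(0.12), [0.503, 0.196, 0.112]), (352, np.float32(0.12), [0.502, 0.198, 0.112]), (360, np.float32(0.116), [0.5, 0.2, 0.115])]
295 [(275, np.float32(0.107), [0.51, 0.171, 0.125]), (285, np.float32(0.107), [0.509, 0.175, 0.125]), (294, np.float32(0.121), [0.516, 0.179, 0.113]), (300, np.float32(0.206), [0.565, 0.195, 0.04]), (310, np.float32(0.206), [0.563, 0.201, 0.04]), (322, np.float32(0.205), [0.559, 0.208, 0.041]), (340, np.float32(0.205), [0.556, 0.219, 0.04]), (347, np.float32(0.123), [0.51, 0.199, 0.111]), (352, np.float32(0.111), [0.503, 0.198, 0.121]), (360, np.float32(0.107), [0.5, 0.199, 0.125])]
(400, 640)
```

View pics/g2.png

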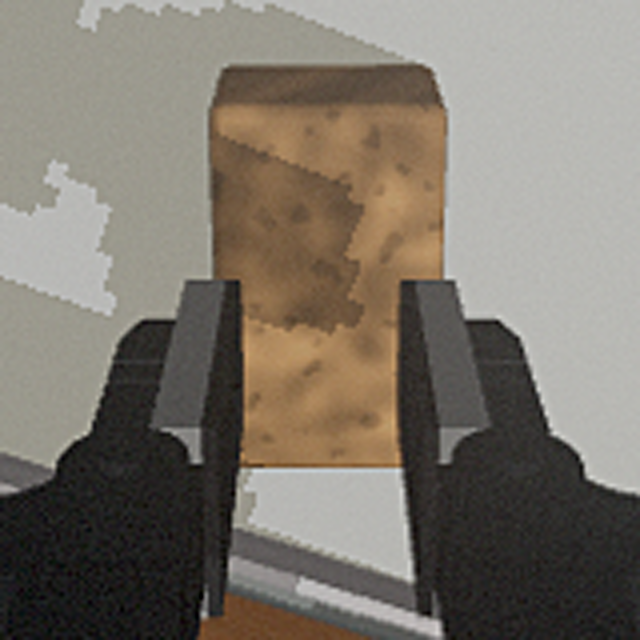

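View pics/g3.png

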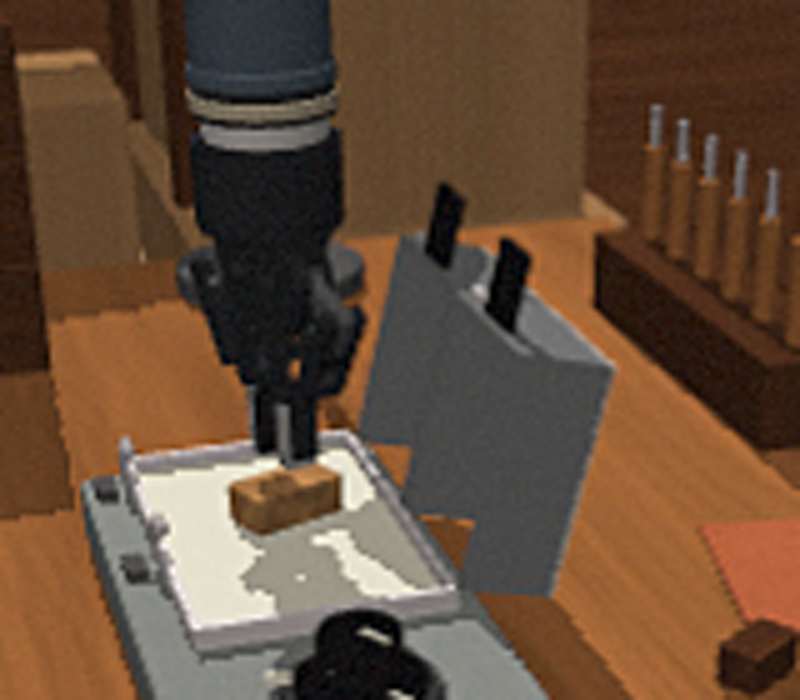

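```bash
python3 -c "
from h import *
d=snap('side'); P=cloud(d); im=d['img']
x,y,z=P[...,0],P[...,1],P[...,2]
m=(im.max(2)<75)&(abs(x-.517)<.04)&(abs(y-.19)<.05)&(z>.045)&(z<.2)
v,u=np.where(m); o=np.argsort(z[m]);
for i in o[:25:3]: print(u[i],v[i],P[v[i],u[i]].round(4))
m=(abs(x-.517)<.05)&(abs(y-.19)<.05)&(z>.045)&(z<.2)
for vv in range(145,170,2): print(vv,[P[vv,uu].round(3).tolist() for uu in (271,277,281)], im[vv,277])
"
```

```text
287 160 [0.5441 0.1842 0.0471]
272 150 [0.5068 0.1966 0.0769]
274 149 [0.5128 0.1984 0.0782]
272 149 [0.5072 0.1974 0.0794]
278 151 [0.5187 0.1758 0.0809]
271 148 [0.5047 0.1976 0.0826]
278 150 [0.5192 0.1771 0.0831]
283 150 [0.5314 0.1714 0.0837]
279 151 [0.5195 0.1667 0.0845]
145 [[0.505, 0.196, 0.092], [0.517, 0.175, 0.099], [0.525, 0.165, 0.101]] [91 88 88]
147 [[0.505, 0.196, 0.086], [0.516, 0.175, 0.093], [0.526, 0.171, 0.093]] [85 84 82]
149 [[0.505, 0.199, 0.079], [0.516, 0.172, 0.089], [0.527, 0.173, 0.086]] [90 88 86]
151 [[0.518, 0.27, 0.042], [0.515, 0.173, 0.083], [0.525, 0.169, 0.083]] [91 88 87]
153 [[0.515, 0.257, 0.042], [0.515, 0.173, 0.077], [0.532, 0.202, 0.062]] [90 86 83]
155 [[0.504, 0.2, 0.061], [0.52, 0.195, 0.061], [0.529, 0.189, 0.062]] [110  79  44]
157 [[0.501, 0.187, 0.061], [0.516, 0.182, 0.061], [0.527, 0.18, 0.06]] [120  84  52]
159 [[0.498, 0.171, 0.063], [0.514, 0.175, 0.059], [0.526, 0.178, 0.055]] [88 62 39]
161 [[0.497, 0.17, 0.057], [0.513, 0.171, 0.054], [0.525, 0.175, 0.051]] [98 67 43]
163 [[0.497, 0.17, 0.052], [0.513, 0.171, 0.049], [0.525, 0.175, 0.045]] [95 66 36]
165 [[0.496, 0.169, 0.046], [0.513, 0.173, 0.042], [0.523, 0.169, 0.042]] [100  83  64]
167 [[0.496, 0.173, 0.039], [0.511, 0.164, 0.04], [0.521, 0.16, 0.041]] [161 156 141]
169 [[0.493, 0.156, 0.041], [0.509, 0.155, 0.039], [0.519, 0.15, 0.04]] [157 153 136]
```

Request:
servo_tool(targets=[[0,0,0,0,0,0,55],[0,0,0,0,0,0,55],[0,0,0,0,0,0,55],[-0.05,0,-0.5,0,0,0,55],[0,0,-0.5,0,0,0,55],[0,0,-0.2,0,0,0,55],[0,0,0,0,0,0,55]])

```text
t: 6.7
eef_pos: [0.5153, 0.1904, 0.0043]
tcp_rot: [0.001, 0.569, 0.823, 0.001]
contact_force: [0.5, -0.4, 0.3]
opening: 0.0548
```

```bash
python3 -c "
from h import *
st()
d=snap('wrist'); cv2.imwrite('pics/h.png',d['img'][:,:,::-1])
d=snap('side'); P=cloud(d); im=d['img']
x,y,z=P[...,0],P[...,1],P[...,2]
m=(im.max(2)<100)&(np.ptp(im.astype(int),axis=2)<15)&(abs(x-.517)<.04)&(abs(y-.19)<.06)&(z>.045)&(z<.2)
print(np.sort(z[m])[:12].round(4))
"
```

```text
t 6.7 p [0.5153 0.1904 0.0043] yaw 110.7 z [ 0.002  0.002 -1.   ] F [ 0.5 -0.4  0.3] op 0.0548
q [ 0.17  0.65 -0.8   1.96  0.65  0.8   0.92]
[0.0475 0.0476 0.0478 0.0481 0.0485 0.05   0.0504 0.0513 0.0514 0.0523
 0.0537 0.0539]
```

View pics/h.png

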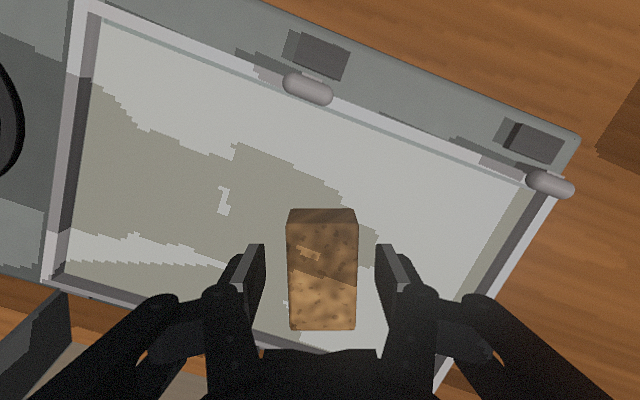

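Request:
servo_tool(targets=[[0,0,0,0,0,0,40],[0,0,0,0,0,0,20],[0,0,0,0,0,0,20],[0,0,0,0,0,0,20],[0,0,0,0,0,0,20]], squeeze=45)

```text
t: 7.3
eef_pos: [0.5168, 0.1913, 0.0064]
tcp_rot: [0.002, 0.569, 0.822, 0.003]
contact_force: [0.0, 0.7, -0.9]
opening: 0.0312
```

```bash
python3 -c "
from h import *
st()
d=snap('wrist'); cv2.imwrite('pics/i.png',d['img'][:,:,::-1])
d=snap('side'); P=cloud(d); im=d['img']
x,y,z=P[...,0],P[...,1],P[...,2]
m=(im.max(2)<100)&(np.ptp(im.astype(int),axis=2)<15)&(abs(x-.517)<.04)&(abs(y-.19)<.06)&(z>.045)&(z<.2)
print(np.sort(z[m])[:12].round(4))
"
```

```text
t 7.3 p [0.5168 0.1913 0.0064] yaw 110.7 z [ 0.006  0.003 -1.   ] F [ 0.   0.7 -0.9] op 0.0312
q [ 0.17  0.65 -0.81  1.96  0.65  0.8   0.92]
[0.0452 0.0473 0.0478 0.0485 0.0489 0.0495 0.0505 0.051  0.0516 0.0527
 0.0531 0.0534]
```

View pics/i.png

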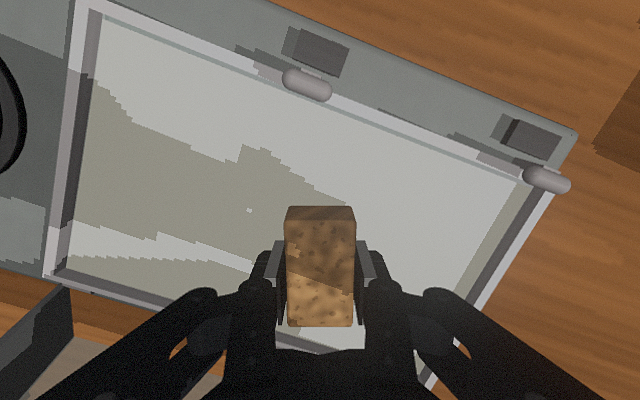

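Request:
servo_tool(targets=[[0,0,0.5,0,0,0,20],[0,0,1,0,0,0,20],[0,0,1,0,0,0,20],[0,0,1,0,0,0,20],[0,-0.5,0.5,0,0,0,20],[-0.05,-1,0,0,0,-0.26,20],[-0.05,-1,0,0,0,-0.26,20],[-0.05,-1,0,0,0,-0.26,20],[-0.05,-1,0,0,0,-0.26,20],[-0.05,-1,0,0,0,-0.26,20],[-0.05,-1,0,0,0,-0.26,20],[-0.05,-1,0,0,0,-0.26,20],[-0.05,-1,0,0,0,-0.26,20],[-0.05,-1,0,0,0,-0.26,20],[-0.05,-1,0,0,0,-0.26,20],[-0.05,-1,0,0,0,-0.26,20],[-0.05,-1,0,0,0,-0.26,20],[-0.05,-1,0,0,0,-0.26,20],[-0.05,-1,0,0,0,-0.26,20],[-0.05,-1,0,0,0,-0.26,20]])

```text
t: 9.4
eef_pos: [0.4965, -0.2023, 0.1285]
tcp_rot: [0.009, 0.699, 0.715, 0.007]
contact_force: [-0.0, 0.1, 0.2]
opening: 0.031
```

```bash
python3 -c "
from h import *
st()"
```

```text
t 9.4 p [ 0.4965 -0.2023  0.1285] yaw 91.3 z [ 0.022 -0.002 -1.   ] F [-0.   0.1  0.2] op 0.031
q [ 0.98  0.43 -0.85  1.92  0.39  0.95  1.54]
```

Request:
servo_tool(targets=[[0,-1,0,0,0.1,-0.3,20],[0,-1,0,0,0.1,-0.3,20],[0,-1,0,0,0.1,-0.3,20],[-0.1,-1,0,0,0,-0.3,20],[0,-1,0,0,0,-0.3,20],[0,-1,0,0,0,-0.3,20],[0,-0.7,0,0,0,-0.2,20],[0,0,0,0,0,0,20],[0,0,0,0,0,0,20]])

```text
t: 10.3
eef_pos: [0.4926, -0.3837, 0.132]
tcp_rot: [0.0, 0.764, 0.645, -0.003]
contact_force: [-0.2, 0.4, -0.5]
opening: 0.0311
```

```bash
python3 -c "
from h import *
st()
d=snap('top'); big(d['img'],300,110,520,300,3,'pics/j.png')
d=snap('wrist'); cv2.imwrite('pics/j2.png',d['img'][:,:,::-1])"
```

```text
t 10.3 p [ 0.4926 -0.3837  0.132 ] yaw 80.4 z [-0.004 -0.003 -1.   ] F [-0.2  0.4 -0.5] op 0.0311
q [ 1.11  0.55 -0.73  1.69  0.42  1.06  1.64]
```

View pics/j2.png

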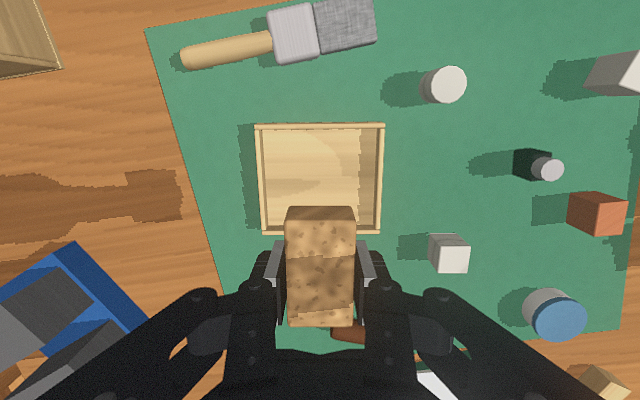

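View pics/j.png

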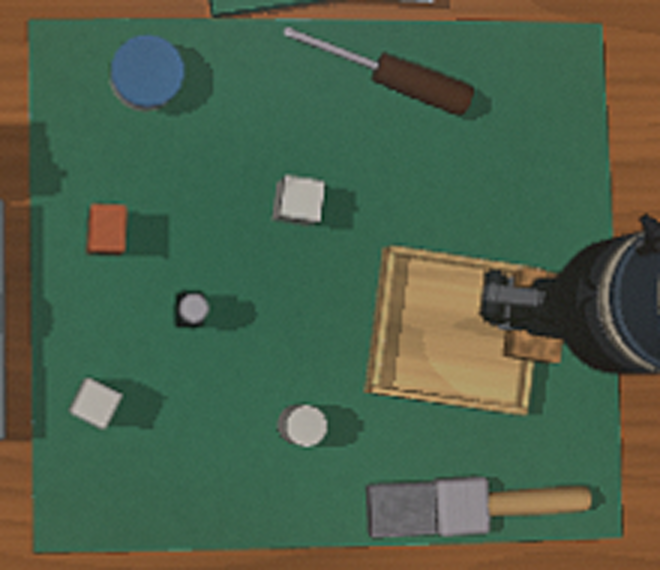

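Request:
servo_tool(targets=[[0,0,-1,0,0,0,20],[0,0,-1,0,0,0,20],[0,0,-1,0,0,0,20],[0,0,-1,0,0,0,20],[0,0,-1,0,0,0,20],[0,0,-0.6,0,0,0,20],[0,0,-0.2,0,0,0,20],[0,0,0,0,0,0,20]])

```text
t: 11.2
eef_pos: [0.4975, -0.372, -0.0135]
tcp_rot: [0.002, 0.758, 0.652, -0.0]
contact_force: [-0.2, 0.1, -0.6]
opening: 0.0312
```

```bash
python3 -c "
from h import *
st()
d=snap('wrist'); cv2.imwrite('pics/k2.png',d['img'][:,:,::-1])"
```

```text
t 11.2 p [ 0.4975 -0.372  -0.0135] yaw 81.4 z [ 0.002 -0.003 -1.   ] F [-0.2  0.1 -0.6] op 0.0312
q [ 1.02  0.71 -0.63  1.8   0.57  0.81  1.52]
```

View pics/k2.png

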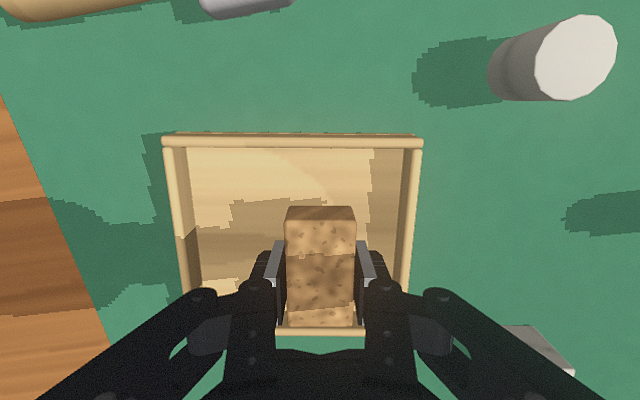

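Request:
servo_tool(targets=[[-0.4,-0.4,0,0,0,0,20],[-0.1,0,-0.1,0,0,0,20],[0,0,-0.2,0,0,0,20],[0,0,-0.1,0,0,0,20],[0,0,0,0,0,0,20]])

```text
t: 11.75
eef_pos: [0.4859, -0.3856, -0.0199]
tcp_rot: [0.006, 0.759, 0.652, 0.0]
contact_force: [0.1, 0.6, -0.7]
opening: 0.0311
```

```bash
python3 -c "
from h import *
st()"
```

```text
t 11.75 p [ 0.4859 -0.3856 -0.0199] yaw 81.3 z [ 0.007 -0.008 -1.   ] F [ 0.1  0.6 -0.7] op 0.0311
q [ 1.04  0.72 -0.62  1.82  0.58  0.79  1.54]
```

Lower 3 mm more, release, rise.

Request:
servo_tool(targets=[[0,0,-0.16,0,0,0,20],[0,0,0,0,0,0,20],[0,0,0,0,0,0,45],[0,0,0,0,0,0,45],[0,0,0.3,0,0,0,45],[0,0,1,0,0,0,45],[0,0,1,0,0,0,45],[0,0,1,0,0,0,50],[0,0,1,0,0,0,50],[0,0,0,0,0,0,50]], squeeze=25)

```text
t: 12.75
eef_pos: [0.4873, -0.3839, 0.0898]
tcp_rot: [0.006, 0.758, 0.653, 0.001]
contact_force: [-0.1, -0.6, 0.9]
opening: 0.0497
```

```bash
cat > mat.py <<'E'
from h import *
def mat(d):
    P=cloud(d); im=d["img"]; x,y,z=P[...,0],P[...,1],P[...,2]
    m=((z>.018)&(z<.06)&(x>.3)&(x<.72)&(y>-.36)&(y<-.075)).astype(np.uint8)
    n,l,s,c=cv2.connectedComponentsWithStats(m)
    for i in range(1,n):
        if s[i][4]<40: continue
        q=P[l==i]; zt=np.percentile(q[:,2],80); t=q[q[:,2]>zt-0.004]; r=cv2.minAreaRect((t[:,:2]*1000).astype(np.float32))
        print(d["name"],s[i][4],"ztop",zt.round(4),"rect",np.round(r[0],1),np.round(r[1],1),round(r[2],1),"rgb",im[l==i].mean(0).round())
E
python3 -c "
from mat import *
st()
d=snap('wrist'); cv2.imwrite('pics/l.png',d['img'][:,:,::-1]); mat(d)
d=snap('top'); mat(d)"
```

```text
t 12.75 p [ 0.4873 -0.3839  0.0898] yaw 81.5 z [ 0.009 -0.008 -1.   ] F [-0.1 -0.6  0.9] op 0.0497
q [ 1.11  0.58 -0.72  1.75  0.46  0.97  1.63]
wrist 2687 ztop 0.0204 rect [ 361.5 -337.7] [30.8 44.6] 0.0 rgb [150. 149. 148.]
wrist 1874 ztop 0.0386 rect [ 421.  -265.3] [29.6 28.9] 65.0 rgb [191. 188. 177.]
wrist 1143 ztop 0.0247 rect [ 490.2 -344.9] [ 42.3 101.6] 82.9 rgb [193. 169. 123.]
wrist 1619 ztop 0.0462 rect [ 506.2 -184.5] [20.4 19.2] 73.7 rgb [101. 107. 101.]
wrist 1026 ztop 0.0342 rect [ 564.1 -136.2] [ 5.4 34.4] 89.9 rgb [100.  68.  49.]
wrist 82 ztop 0.0245 rect [ 545.9 -354.9] [10.1  4.7] 76.5 rgb [186. 159. 115.]
wrist 1235 ztop 0.0364 rect [ 583.8 -266.6] [30.5 27.7] 83.0 rgb [167. 163. 153.]
wrist 2313 ztop 0.0298 rect [ 679.2 -152.2] [55.9 43.9] 40.0 rgb [ 99. 132. 154.]
wrist 81 ztop 0.0191 rect [ 706.5 -284.5] [35.7  5.2] 68.5 rgb [186. 180. 178.]
top 465 ztop 0.0303 rect [ 683.8 -154.9] [52.3 51.8] 3.0 rgb [ 70. 100. 129.]
top 148 ztop 0.0273 rect [ 685.6 -346. ] [33.3 20.1] 68.1 rgb [70. 54. 43.]
top 218 ztop 0.0372 rect [ 587.2 -266.7] [30.3 30. ] 80.6 rgb [158. 156. 149.]
top 186 ztop 0.0396 rect [ 568.5 -123.2] [24.6 33.6] 86.8 rgb [154.  87.  59.]
top 185 ztop 0.0252 rect [ 497.  -342.7] [ 43.3 111.1] 85.0 rgb [157. 132.  89.]
top 111 ztop 0.0471 rect [ 509.3 -183.2] [17.4 17.3] 89.1 rgb [101. 102. 103.]
top 179 ztop 0.041 rect [ 442.4 -112. ] [27.8 27.8] 62.8 rgb [166. 163. 156.]
top 173 ztop 0.0386 rect [ 423.4 -264.8] [28.5 28.2] 3.8 rgb [159. 156. 148.]
top 261 ztop 0.0213 rect [ 359.8 -337.7] [44.5 37.9] 89.1 rgb [104. 102. 105.]
```

View pics/l.png

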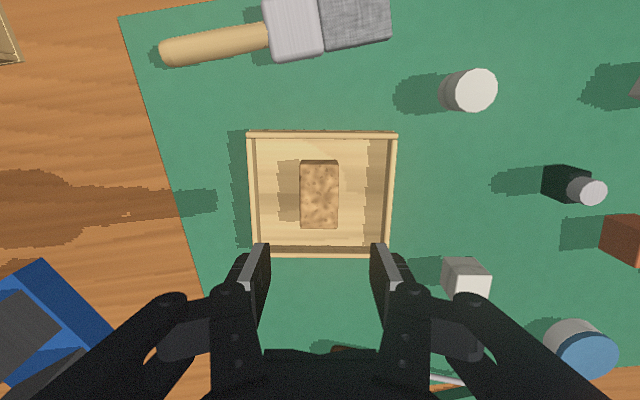

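Request:
servo_tool(targets=[[0.8,0.95,0,0,0.1,0,55],[0.8,0.95,-0.4,0,0,0,55],[0.8,0.95,-0.4,-0.1,0,0,55],[0.8,0.95,-0.4,0,0,0,55],[0.7,0.9,-0.4,0,0,0,55],[0,0,0,0,0,0,55],[0,0,0,0,0,0,55]], squeeze=35)

```text
t: 13.55
eef_pos: [0.5772, -0.2615, 0.0356]
tcp_rot: [-0.003, 0.759, 0.651, -0.011]
contact_force: [-1.0, -1.6, 0.6]
opening: 0.055
```

```bash
python3 -c "
from mat import *
st()
d=snap('wrist'); cv2.imwrite('pics/m.png',d['img'][:,:,::-1]); mat(d)"
```

```text
t 13.55 p [ 0.5772 -0.2615  0.0356] yaw 81.2 z [-0.02  -0.009 -1.   ] F [-1.  -1.6  0.6] op 0.055
q [ 0.81  0.68 -0.67  1.73  0.52  0.93  1.34]
wrist 3225 ztop 0.0245 rect [ 494.8 -346.5] [ 44.1 109.3] 81.1 rgb [206. 179. 132.]
wrist 2222 ztop 0.0464 rect [ 506.2 -183.8] [19.1 19.4] 12.0 rgb [136. 139. 134.]
wrist 3948 ztop 0.0386 rect [ 565.1 -124. ] [27.3 34.6] 86.3 rgb [173. 114.  81.]
wrist 2413 ztop 0.0368 rect [ 585.8 -266.5] [29.9 30.5] 81.5 rgb [201. 197. 186.]
wrist 71 ztop 0.0295 rect [ 665.1 -136.2] [15.7  1.4] 41.8 rgb [ 98. 127. 145.]
wrist 53 ztop 0.0298 rect [ 698.  -149.8] [16.5  2.5] 24.0 rgb [100. 138. 164.]
```

View pics/m.png

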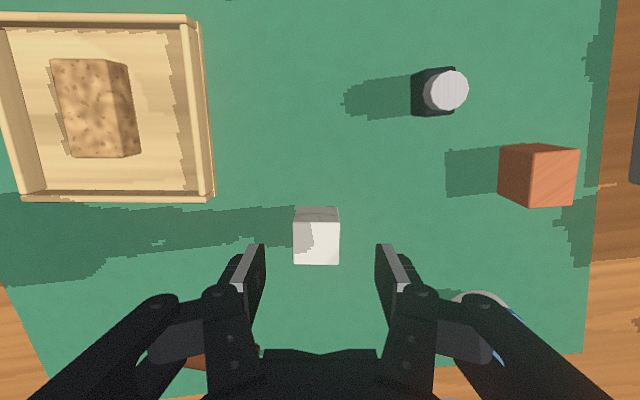

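Request:
servo_tool(targets=[[0.35,-0.2,0,0.1,-0.23,0,55],[0,0,0,0,0,0,55],[0,0,-0.8,0,0,0,55],[0,0,-0.9,0,0,0,55],[0,0,-0.6,0,0,0,55],[0,0,0,0,0,0,55]])

```text
t: 14.2
eef_pos: [0.5842, -0.2757, -0.0226]
tcp_rot: [0.002, 0.763, 0.646, 0.0]
contact_force: [-0.6, -0.9, 0.2]
opening: 0.0551
```

```bash
python3 -c "
from mat import *
st()
d=snap('wrist'); cv2.imwrite('pics/n.png',d['img'][:,:,::-1]); mat(d)"
```

```text
t 14.2 p [ 0.5842 -0.2757 -0.0226] yaw 80.5 z [ 0.003 -0.004 -1.   ] F [-0.6 -0.9  0.2] op 0.0551
q [ 0.8   0.75 -0.62  1.75  0.58  0.83  1.31]
wrist 4571 ztop 0.0245 rect [ 505. -339.] [27.6 91.5] 79.8 rgb [210. 183. 135.]
wrist 6994 ztop 0.0464 rect [ 506.3 -183.9] [19.3 20.8] 9.6 rgb [129. 130. 127.]
wrist 1674 ztop 0.0263 rect [ 564.2 -136.5] [ 3.7 33.6] 86.7 rgb [100.  65.  46.]
wrist 6967 ztop 0.0378 rect [ 587.2 -258.5] [46.1 30.8] 81.1 rgb [147. 145. 136.]
wrist 2111 ztop 0.054 rect [ 576.6 -309.3] [13.1 24.1] 81.1 rgb [53. 58. 54.]
wrist 1597 ztop 0.0297 rect [ 666.9 -141.4] [41.5 12. ] 40.7 rgb [103. 137. 157.]
```

View pics/n.png

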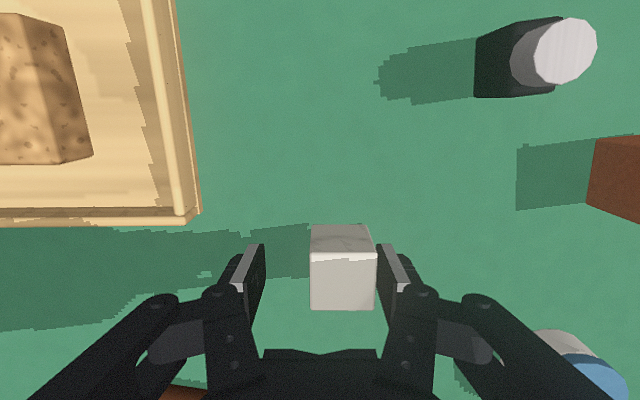

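Request:
servo_tool(targets=[[0.05,0.36,0,0,0,0,55],[0,0,-0.2,0,0,0,55],[0,0,0,0,0,0,55]])

```text
t: 14.55
eef_pos: [0.588, -0.2668, -0.0243]
tcp_rot: [0.005, 0.763, 0.646, 0.002]
contact_force: [-0.3, 0.2, -0.5]
opening: 0.0551
```

```bash
python3 -c "
from mat import *
st()"
```

```text
t 14.55 p [ 0.588  -0.2668 -0.0243] yaw 80.5 z [ 0.009 -0.006 -1.   ] F [-0.3  0.2 -0.5] op 0.0551
q [ 0.79  0.75 -0.62  1.75  0.58  0.82  1.29]
```

Request:
servo_tool(targets=[[-0.05,0,-0.2,0,0,0,55],[0,0,0,0,0,0,40],[0,0,0,0,0,0,20],[0,0,0,0,0,0,20],[0,0,0,0,0,0,20]], squeeze=35)

```text
t: 15.05
eef_pos: [0.5878, -0.2666, -0.0282]
tcp_rot: [0.006, 0.763, 0.646, 0.002]
contact_force: [-0.6, -0.3, -0.5]
opening: 0.0295
```

```bash
python3 -c "
from mat import *
st()
d=snap('wrist'); cv2.imwrite('pics/o.png',d['img'][:,:,::-1])"
```

```text
t 15.05 p [ 0.5878 -0.2666 -0.0282] yaw 80.5 z [ 0.011 -0.006 -1.   ] F [-0.6 -0.3 -0.5] op 0.0295
q [ 0.79  0.76 -0.62  1.76  0.59  0.81  1.29]
```

View pics/o.png

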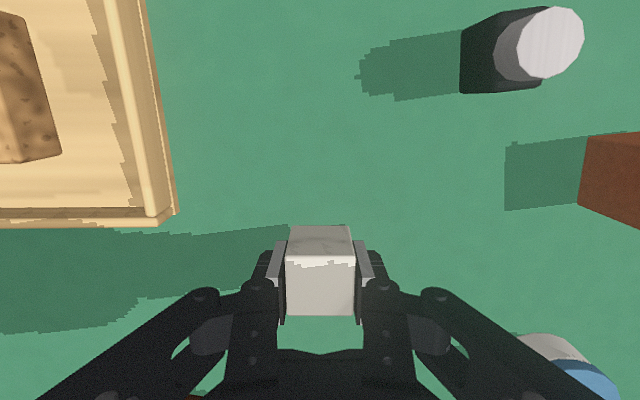

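Request:
servo_tool(targets=[[0,0,0.5,0,0,0,20],[0,0,1,0,0,0,20],[0,0,1,0,0.1,0,20],[-0.2,0.5,1,0,0,0,20],[-0.3,1,0.2,0,0,0.1,20],[-0.3,1,0,0,0,0.1,20],[-0.3,1,0,0,0,0.1,20],[-0.3,1,0,0,0,0.1,20],[-0.3,1,0,0,0,0.1,20],[-0.3,1,0,0,0,0.1,20],[-0.3,1,0,0,0,0.1,20],[-0.3,1,0,0,0,0.1,20],[-0.3,1,0,0,0,0.1,20],[-0.3,1,0,0,0,0.1,20],[0,1,0,0,0,0.1,20],[0,1,0,0,0,0.1,20],[0,1,0,0,0,0.1,20],[0,1,0,0,0,0.1,20]])

```text
t: 16.9
eef_pos: [0.5055, 0.1041, 0.083]
tcp_rot: [0.011, 0.723, 0.691, 0.002]
contact_force: [0.0, -0.3, -1.2]
opening: 0.0296
```

```bash
python3 -c "
from mat import *
st()"
```

```text
t 16.9 p [0.5055 0.1041 0.083 ] yaw 87.3 z [ 0.018 -0.014 -1.   ] F [ 0.  -0.3 -1.2] op 0.0296
q [ 0.35  0.46 -0.81  2.    0.47  0.86  0.8 ]
```

Request:
servo_tool(targets=[[0.1,1,0,0.1,0.1,0.15,20],[0.1,1,0,0.1,0.1,0.15,20],[0.2,1,-0.2,0,0,0.15,20],[0.2,0.9,-0.4,0,0,0,20],[0.1,0.5,-0.4,0,0,0,20],[0,0,-0.4,0,0,0,20],[0,0,0,0,0,0,20],[0,0,0,0,0,0,20]])

```text
t: 17.7
eef_pos: [0.5238, 0.2233, 0.0539]
tcp_rot: [0.001, 0.706, 0.708, 0.005]
contact_force: [-0.6, 0.4, -0.2]
opening: 0.0294
```

```bash
python3 -c "
from mat import *
st()
d=snap('wrist'); cv2.imwrite('pics/p.png',d['img'][:,:,::-1])"
```

```text
t 17.7 p [0.5238 0.2233 0.0539] yaw 90.1 z [ 0.008  0.006 -1.   ] F [-0.6  0.4 -0.2] op 0.0294
q [ 0.11  0.58 -0.78  1.89  0.53  0.87  0.63]
```

View pics/p.png

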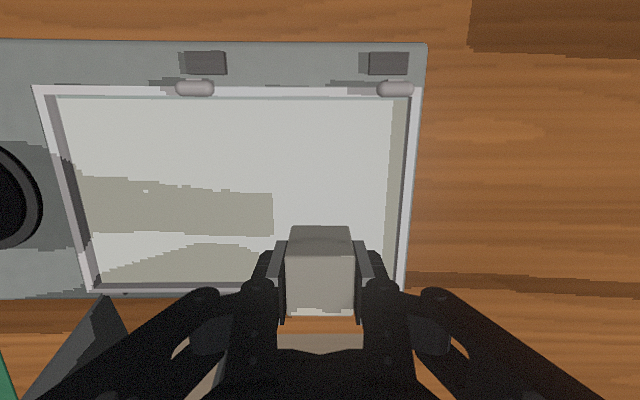

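Request:
servo_tool(targets=[[0.25,0,-0.5,0,0,0,20],[0,0,-0.5,0,0,0,20],[0,0,-0.4,0,0,0,20],[0,0,0,0,0,0,20],[0,0,0,0,0,0,20]])

```text
t: 18.25
eef_pos: [0.5313, 0.2193, 0.0158]
tcp_rot: [0.002, 0.708, 0.706, 0.004]
contact_force: [0.4, -0.3, -1.2]
opening: 0.0296
```

```bash
python3 -c "
from mat import *
st()"
```

```text
t 18.25 p [0.5313 0.2193 0.0158] yaw 89.8 z [ 0.008  0.003 -1.   ] F [ 0.4 -0.3 -1.2] op 0.0296
q [ 0.08  0.64 -0.74  1.9   0.59  0.82  0.59]
```

Request:
servo_tool(targets=[[0,0.1,-0.2,0,0,0,20],[0,0,0,0,0,0,20]])

```text
t: 18.45
eef_pos: [0.5312, 0.2222, 0.0105]
tcp_rot: [0.002, 0.708, 0.706, 0.004]
contact_force: [0.2, 0.6, -1.7]
opening: 0.0294
```

```bash
python3 -c "
from mat import *
st()
d=snap('side'); big(d['img'],220,60,380,200,5,'pics/q.png')"
```

```text
t 18.45 p [0.5312 0.2222 0.0105] yaw 89.8 z [ 0.008  0.004 -1.   ] F [ 0.2  0.6 -1.7] op 0.0294
q [ 0.07  0.65 -0.73  1.9   0.59  0.81  0.58]
```

View pics/q.png

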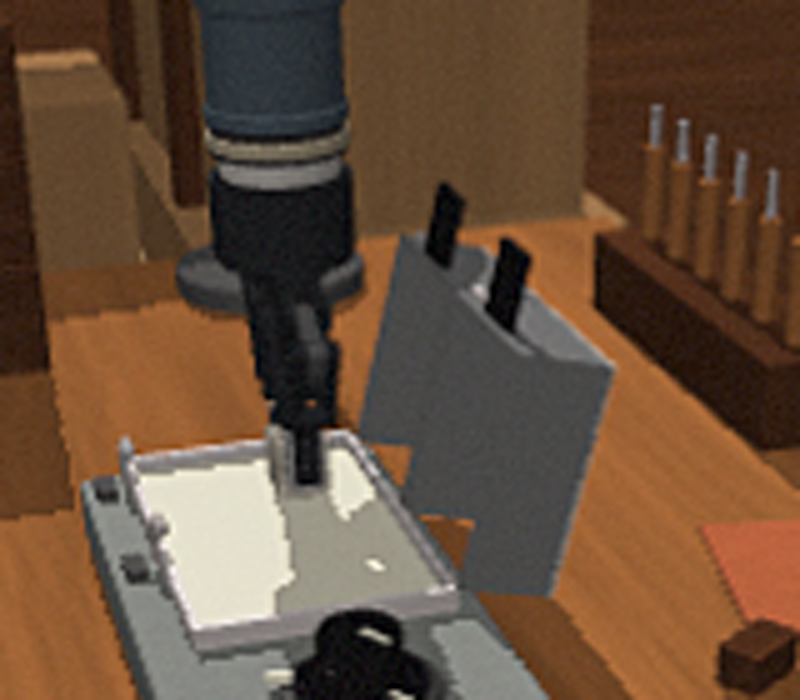

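Request:
servo_tool(targets=[[0,0,-0.06,0,0,0,20],[0,0,0,0,0,0,45],[0,0,0,0,0,0,50],[0,0,0,0,0,0,50],[0,0,0.3,0,0,0,50],[0,0,1,0,0,0,50],[0,0,1,0,0,0,50],[0,0,0.5,0,0,0,50],[0,0,0,0,0,0,50]])

```text
t: 19.4
eef_pos: [0.5319, 0.2231, 0.0842]
tcp_rot: [0.002, 0.708, 0.706, 0.006]
contact_force: [-0.1, 0.8, -0.2]
opening: 0.0504
```

```bash
python3 -c "
from mat import *
st()
d=snap('wrist'); cv2.imwrite('pics/r.png',d['img'][:,:,::-1])
d=snap('top');mat(d)"
```

```text
t 19.4 p [0.5319 0.2231 0.0842] yaw 89.9 z [ 0.011  0.005 -1.   ] F [-0.1  0.8 -0.2] op 0.0504
q [ 0.13  0.56 -0.81  1.86  0.5   0.93  0.66]
top 465 ztop 0.0301 rect [ 683.9 -155.1] [51.5 51.8] 87.0 rgb [ 76. 109. 140.]
top 156 ztop 0.0271 rect [ 685.  -347.7] [35.5 19.7] 60.8 rgb [79. 62. 51.]
top 185 ztop 0.0389 rect [ 568.7 -123.6] [24.1 34.4] 88.3 rgb [166.  94.  64.]
top 188 ztop 0.0251 rect [ 496.9 -344.9] [ 44.4 108.9] 82.4 rgb [147. 122.  83.]
top 111 ztop 0.0468 rect [ 509.2 -183.3] [17.8 17.3] 89.7 rgb [79. 81. 81.]
top 179 ztop 0.0411 rect [ 442.4 -112. ] [27.7 27.8] 62.4 rgb [180. 176. 168.]
top 173 ztop 0.0391 rect [ 423.5 -264.9] [28.8 28. ] 88.9 rgb [134. 132. 125.]
top 264 ztop 0.0214 rect [ 360.8 -337.2] [43.8 39.7] 89.4 rgb [113. 111. 114.]
```

View pics/r.png

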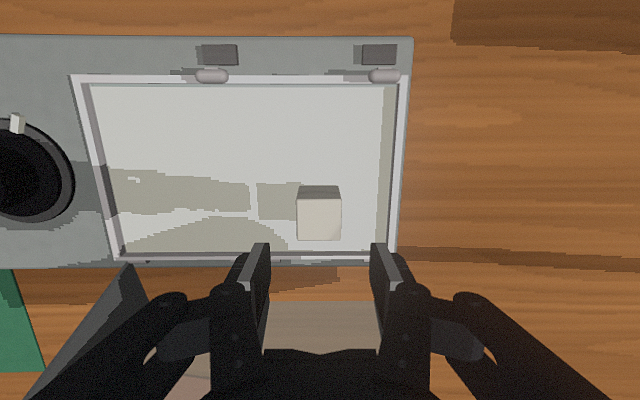

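Request:
servo_tool(targets=[[-0.2,-0.6,0,0,0.1,0,50],[0,-1,0,0,0,0,50],[0,-1,0,0,0,0,50],[0,-1,0,0,0,0,50],[0,-1,0,0,0,0,50],[0,-1,0,0,0,0,50],[0,-1,0,0,0,0,50],[0,-1,0,0,0,0,50],[0.2,-1,0,0,0,0,50],[0.3,-1,0,0,0,0,50],[0.3,-1,0,0,0,0,50],[0.3,-1,-0.4,0,0,0,50],[0.3,-1,-0.4,0,0,0,50],[0.2,-0.9,-0.4,0,0,0,50],[0,-0.4,-0.4,0,0,0,50],[0,0,0,0,0,0,50],[0,0,0,0,0,0,50]])

```text
t: 21.2
eef_pos: [0.5494, -0.14, 0.02]
tcp_rot: [-0.015, 0.706, 0.708, -0.011]
contact_force: [-0.7, 1.1, 0.6]
opening: 0.0498
```

```bash
python3 -c "
from mat import *
st()
d=snap('wrist'); cv2.imwrite('pics/s.png',d['img'][:,:,::-1]); mat(d)"
```

```text
t 21.2 p [ 0.5494 -0.14    0.02  ] yaw 90.1 z [-0.037  0.006 -0.999] F [-0.7  1.1  0.6] op 0.0498
q [ 0.71  0.64 -0.74  1.88  0.55  0.87  1.27]
wrist 1552 ztop 0.0382 rect [ 432.7 -264.1] [ 7.4 24.9] 3.2 rgb [177. 173. 163.]
wrist 3950 ztop 0.0407 rect [ 439.2 -113. ] [28.4 28.3] 62.5 rgb [220. 216. 204.]
wrist 1941 ztop 0.0466 rect [ 506.3 -183.5] [19.  19.5] 44.1 rgb [157. 157. 154.]
wrist 489 ztop 0.0213 rect [ 527.8 -330. ] [ 3.9 50.6] 79.1 rgb [114.  94.  65.]
wrist 2775 ztop 0.0387 rect [ 563.4 -123.6] [26.  37.7] 85.9 rgb [198. 133.  95.]
wrist 471 ztop 0.0245 rect [ 669.8 -352. ] [18.4  8. ] 73.4 rgb [108.  68.  45.]
```

View pics/s.png

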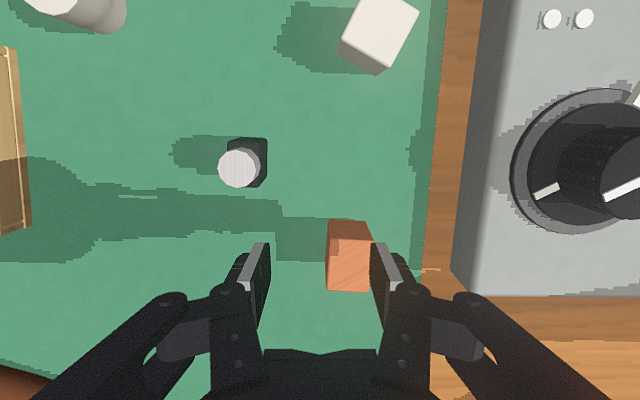

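Request:
servo_tool(targets=[[0.6,0.66,0.2,-0.07,-0.42,0,50],[0,0,0,0,0,0,50],[0,0,0,0,0,0,50]])

```text
t: 21.55
eef_pos: [0.5642, -0.1196, 0.0262]
tcp_rot: [0.0, 0.704, 0.71, -0.0]
contact_force: [-0.1, -1.1, -0.5]
opening: 0.0503
```

```bash
python3 -c "
from mat import *
st()
d=snap('wrist'); mat(d)"
```

```text
t 21.55 p [ 0.5642 -0.1196  0.0262] yaw 90.4 z [-0. -0. -1.] F [-0.1 -1.1 -0.5] op 0.0503
q [ 0.68  0.63 -0.74  1.89  0.56  0.84  1.23]
wrist 1994 ztop 0.0407 rect [ 449.9 -114.9] [15.7 32.1] 1.3 rgb [210. 206. 194.]
wrist 2160 ztop 0.0466 rect [ 506.6 -183.1] [19.2 19.4] 36.4 rgb [153. 154. 151.]
wrist 2688 ztop 0.0388 rect [ 565.  -123.5] [26.  34.3] 86.3 rgb [191. 127.  91.]
wrist 243 ztop 0.0244 rect [ 657.9 -152.4] [20.7  4.9] 84.7 rgb [132. 138. 140.]
wrist 1256 ztop 0.0265 rect [ 682.7 -342.2] [27.2 21.4] 64.6 rgb [118.  78.  54.]
```

Request:
servo_tool(targets=[[0.05,-0.15,-0.6,0,0,-0.7,50],[0,0,-0.8,0,0,0,50],[0,0,-0.5,0,0,0,50],[0,0,0,0,0,0,50],[0,0,0,0,0,0,50]])

```text
t: 22.1
eef_pos: [0.5658, -0.1237, -0.0212]
tcp_rot: [0.001, 0.726, 0.687, 0.0]
contact_force: [0.1, 1.2, 0.3]
opening: 0.0497
```

```bash
python3 -c "
from mat import *
st()
d=snap('wrist'); cv2.imwrite('pics/t.png',d['img'][:,:,::-1]);"
```

```text
t 22.1 p [ 0.5658 -0.1237 -0.0212] yaw 86.8 z [ 0.001 -0.001 -1.   ] F [0.1 1.2 0.3] op 0.0497
q [ 0.63  0.69 -0.67  1.91  0.61  0.76  1.13]
```

View pics/t.png

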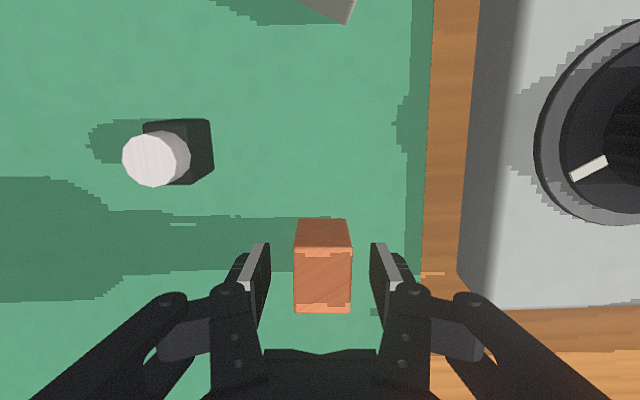

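Request:
servo_tool(targets=[[0,0,-0.25,0,0,0,50],[0,0,0,0,0,0,40],[0,0,0,0,0,0,18],[0,0,0,0,0,0,18],[0,0,0,0,0,0,18],[0,0,0,0,0,0,18]], squeeze=35)

```text
t: 22.75
eef_pos: [0.5671, -0.124, -0.0259]
tcp_rot: [0.002, 0.726, 0.687, 0.001]
contact_force: [-0.2, -0.1, -0.0]
opening: 0.0256
```

```bash
python3 -c "
from mat import *
st()"
```

```text
t 22.75 p [ 0.5671 -0.124  -0.0259] yaw 86.8 z [ 0.005 -0.002 -1.   ] F [-0.2 -0.1 -0. ] op 0.0256
q [ 0.63  0.69 -0.67  1.91  0.62  0.75  1.12]
```

Request:
servo_tool(targets=[[0,0,0.5,0,0,0,18],[0,0,1,0,0,0,18],[0,0,1,0,0.1,0,18],[-0.2,0,1,0,0,0,18],[-0.4,0.5,0.3,0,0,0,18],[-0.4,1,0,0,0,0.1,18],[-0.4,1,0,0,0,0.1,18],[-0.3,1,0,0,0,0.1,18],[-0.2,1,0,0,0,0.1,18],[0,1,0,0,0,0.1,18],[0,1,0,0,0,0.1,18],[0,1,0,0,0,0.1,18],[0.1,1,0,0,0,0,18],[0.1,1,0,0,0,0,18],[0.1,0.3,-0.2,0,0,0,18],[0,0,0,0,0,0,18],[0,0,0,0,0,0,18]])

```text
t: 24.45
eef_pos: [0.5093, 0.1359, 0.0685]
tcp_rot: [-0.003, 0.702, 0.713, -0.006]
contact_force: [0.2, 0.3, -0.2]
opening: 0.0255
```

```bash
python3 -c "
from mat import *
st()
d=snap('wrist'); cv2.imwrite('pics/u.png',d['img'][:,:,::-1]);"
```

```text
t 24.45 p [0.5093 0.1359 0.0685] yaw 90.9 z [-0.012 -0.005 -1.   ] F [ 0.2  0.3 -0.2] op 0.0255
q [ 0.29  0.52 -0.82  1.96  0.49  0.88  0.79]
```

View pics/u.png

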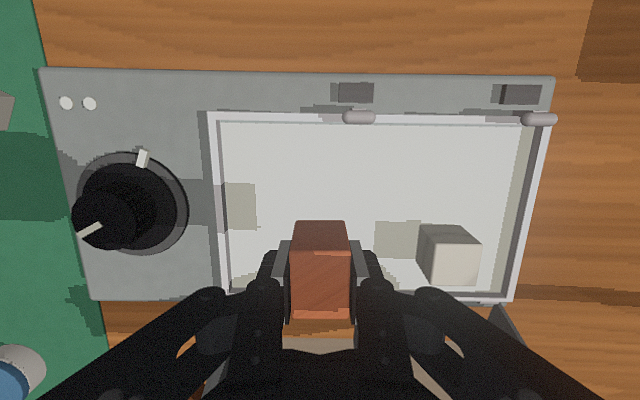

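Request:
servo_tool(targets=[[0.4,-0.4,0,0,-0.14,0,18],[0.4,-0.34,-0.4,0,0,0,18],[0,0,-0.7,0,0,0,18],[0,0,-0.7,0,0,0,18],[0,0,-0.2,0,0,0,18],[0,0,0,0,0,0,18],[0,0,0,0,0,0,18]])

```text
t: 25.2
eef_pos: [0.535, 0.1032, 0.0142]
tcp_rot: [0.004, 0.707, 0.707, -0.003]
contact_force: [-0.1, 0.4, 0.2]
opening: 0.0251
```

```bash
python3 -c "
from mat import *
st()"
```

```text
t 25.2 p [0.535  0.1032 0.0142] yaw 89.9 z [ 0.001 -0.011 -1.   ] F [-0.1  0.4  0.2] op 0.0251
q [ 0.28  0.61 -0.74  1.97  0.59  0.79  0.77]
```

Request:
servo_tool(targets=[[-0.22,0.55,0.05,0.1,0,0,18],[0,0,0,0,0,0,18],[0,0,-0.08,0,0,0,18],[0,0,0,0,0,0,18]])

```text
t: 25.6
eef_pos: [0.5303, 0.1191, 0.0155]
tcp_rot: [0.002, 0.707, 0.707, 0.002]
contact_force: [-0.3, 0.2, -1.2]
opening: 0.0255
```

```bash
python3 -c "
from mat import *
st()"
```

```text
t 25.6 p [0.5303 0.1191 0.0155] yaw 90.0 z [ 0.005 -0.    -1.   ] F [-0.3  0.2 -1.2] op 0.0255
q [ 0.27  0.6  -0.75  1.97  0.58  0.78  0.75]
```

Request:
servo_tool(targets=[[0,0,-0.16,0,0,0,18],[0,0,0,0,0,0,18]])

```text
t: 25.8
eef_pos: [0.5306, 0.1191, 0.0116]
tcp_rot: [0.002, 0.707, 0.707, 0.002]
contact_force: [-0.2, -0.2, -0.5]
opening: 0.0256
```

```bash
python3 -c "
from mat import *
st()"
```

```text
t 25.8 p [0.5306 0.1191 0.0116] yaw 90.0 z [ 0.006 -0.    -1.   ] F [-0.2 -0.2 -0.5] op 0.0256
q [ 0.26  0.61 -0.74  1.98  0.59  0.78  0.75]
```

Request:
servo_tool(targets=[[0,0,0,0,0,0,40],[0,0,0,0,0,0,50],[0,0,0,0,0,0,50],[0,0,0.3,0,0,0,50],[0,0,1,0,0,0,50],[0,0,1,0,0,0,50],[-0.2,-0.5,0.5,0,0,-0.3,50],[-0.4,-1,0,0,0,-0.6,50],[-0.4,-1,0,0,0,-0.6,50],[-0.4,-1,0,0,0,-0.6,50],[-0.4,-1,0,0,0,-0.6,50],[-0.4,-1,0,0,0,-0.6,50],[-0.4,-1,0,0,0,-0.6,50],[-0.4,-1,0,0,0,-0.6,50],[-0.4,-1,-0.3,0,0,-0.6,50],[-0.2,-0.5,-0.6,0,0,-0.5,50],[0,0,-0.3,0,0,0,50],[0,0,0,0,0,0,50]])

```text
t: 27.6
eef_pos: [0.4401, -0.1111, 0.0631]
tcp_rot: [0.008, 0.861, 0.508, 0.007]
contact_force: [0.3, 0.7, 0.1]
opening: 0.0499
```

```bash
python3 -c "
from mat import *
st()
d=snap('wrist'); cv2.imwrite('pics/v.png',d['img'][:,:,::-1]); mat(d)
d=snap('side'); big(d['img'],220,60,380,220,5,'pics/v2.png')
d=snap('top'); mat(d)"
```

```text
t 27.6 p [ 0.4401 -0.1111  0.0631] yaw 61.1 z [ 0.019 -0.007 -1.   ] F [0.3 0.7 0.1] op 0.0499
q [ 0.75  0.36 -0.71  2.15  0.37  0.72  0.86]
wrist 1815 ztop 0.0408 rect [ 439.1 -113.1] [28.  28.7] 62.5 rgb [213. 209. 197.]
wrist 2254 ztop 0.0205 rect [ 357.  -337.4] [39.5 45.8] 0.9 rgb [163. 160. 160.]
wrist 1756 ztop 0.0387 rect [ 420.7 -264.4] [29.3 30.7] 14.0 rgb [155. 151. 141.]
wrist 1168 ztop 0.0463 rect [ 505.7 -183.3] [19.5 19.1] 50.8 rgb [119. 119. 117.]
wrist 448 ztop 0.0245 rect [ 443.9 -338.2] [44.3  9.4] 78.3 rgb [162. 135.  96.]
top 465 ztop 0.0303 rect [ 683.9 -154.8] [51.5 52.5] 89.5 rgb [ 72. 103. 132.]
top 149 ztop 0.0272 rect [ 684.6 -346. ] [33.4 19.6] 72.8 rgb [71. 54. 43.]
top 187 ztop 0.0251 rect [ 497.  -342.9] [ 42.8 110.9] 84.7 rgb [147. 123.  83.]
top 102 ztop 0.0466 rect [ 509.3 -183.4] [17.4 17.6] 1.6 rgb [110. 110. 112.]
top 174 ztop 0.0391 rect [ 423.5 -264.7] [29.  28.1] 87.7 rgb [115. 113. 108.]
top 254 ztop 0.0216 rect [ 360.4 -337.3] [39.1 43.9] 1.9 rgb [106. 104. 107.]
```

View pics/v.png

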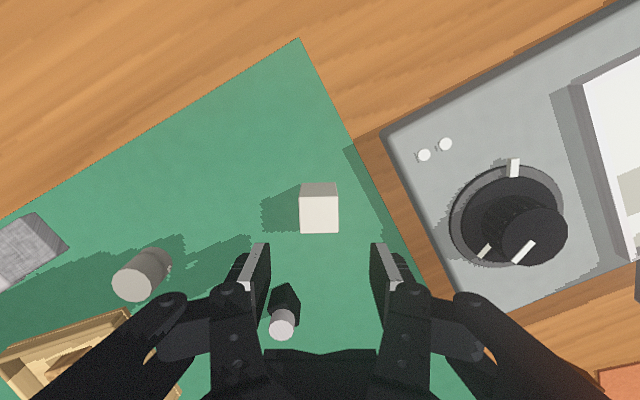

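View pics/v2.png

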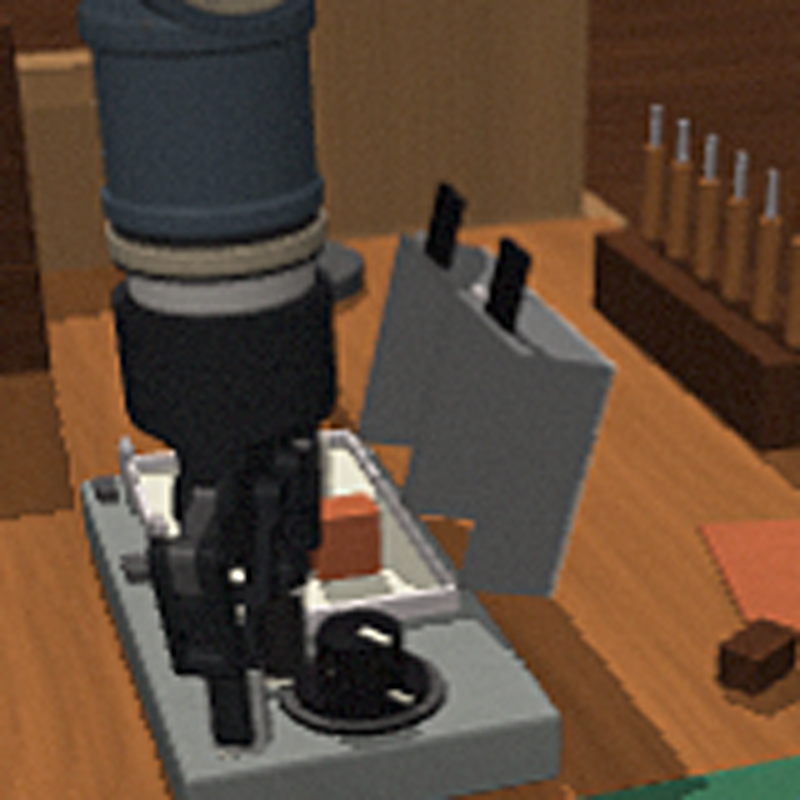

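Request:
servo_tool(targets=[[0,-0.08,-0.8,0.05,0.2,0.2,50],[0,0,-0.8,0,0,0,50],[0,0,-0.8,0,0,0,50],[0,0,-0.6,0,0,0,50],[0,0,0,0,0,0,50],[0,0,0,0,0,0,50]])

```text
t: 28.35
eef_pos: [0.4483, -0.1071, -0.0092]
tcp_rot: [0.005, 0.853, 0.522, 0.006]
contact_force: [0.4, 0.1, 1.0]
opening: 0.0501
```

```bash
python3 -c "
from mat import *
st()
d=snap('wrist'); cv2.imwrite('pics/w.png',d['img'][:,:,::-1]); mat(d)"
```

```text
t 28.35 p [ 0.4483 -0.1071 -0.0092] yaw 62.9 z [ 0.014 -0.002 -1.   ] F [0.4 0.1 1. ] op 0.0501
q [ 0.64  0.5  -0.61  2.18  0.52  0.58  0.75]
wrist 4040 ztop 0.0407 rect [ 438.8 -112.9] [28.  28.9] 61.9 rgb [199. 194. 183.]
wrist 1270 ztop 0.0558 rect [ 431.7 -135.8] [13.7 23.1] 62.9 rgb [65. 67. 63.]
wrist 937 ztop 0.0556 rect [458.5 -82.8] [ 6.6 22.8] 61.9 rgb [73. 79. 71.]
wrist 4198 ztop 0.0386 rect [ 421.2 -263.9] [29.4 30.7] 46.0 rgb [143. 138. 130.]
wrist 341 ztop 0.0236 rect [ 446.5 -319.1] [15.5  8.2] 35.1 rgb [131. 108.  75.]
```

View pics/w.png

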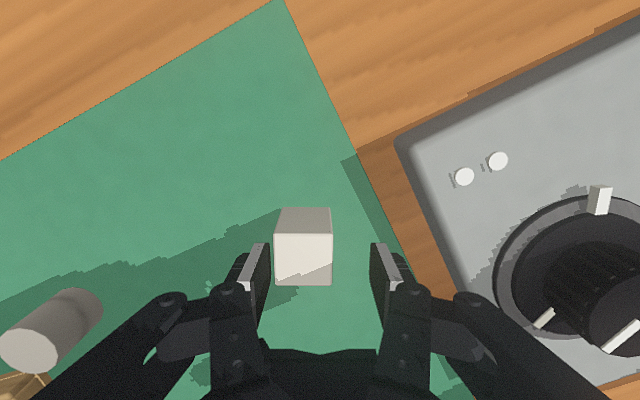

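Request:
servo_tool(targets=[[-0.37,-0.24,0,0,0.14,0,50],[0,0,-0.3,0,0,0,50],[0,0,-0.3,0,0,0,50],[0,0,0,0,0,0,50]])

```text
t: 28.8
eef_pos: [0.4401, -0.1143, -0.0228]
tcp_rot: [0.003, 0.853, 0.521, 0.001]
contact_force: [-0.6, -0.2, -0.5]
opening: 0.05
```

```bash
python3 -c "
from mat import *
st()"
```

```text
t 28.8 p [ 0.4401 -0.1143 -0.0228] yaw 62.8 z [ 0.006 -0.004 -1.   ] F [-0.6 -0.2 -0.5] op 0.05
q [ 0.63  0.52 -0.58  2.2   0.55  0.56  0.74]
```

Request:
servo_tool(targets=[[0,0,-0.16,0,0,0,50],[0,0,0,0,0,0,35],[0,0,0,0,0,0,20],[0,0,0,0,0,0,20],[0,0,0,0,0,0,20]], squeeze=35)

```text
t: 29.3
eef_pos: [0.4404, -0.1141, -0.0271]
tcp_rot: [0.003, 0.853, 0.521, 0.002]
contact_force: [0.9, -0.2, -0.1]
opening: 0.0275
```

```bash
python3 -c "
from mat import *
st()
d=snap('wrist'); cv2.imwrite('pics/x.png',d['img'][:,:,::-1])"
```

```text
t 29.3 p [ 0.4404 -0.1141 -0.0271] yaw 62.9 z [ 0.006 -0.004 -1.   ] F [ 0.9 -0.2 -0.1] op 0.0275
q [ 0.63  0.53 -0.58  2.2   0.56  0.55  0.73]
```

View pics/x.png

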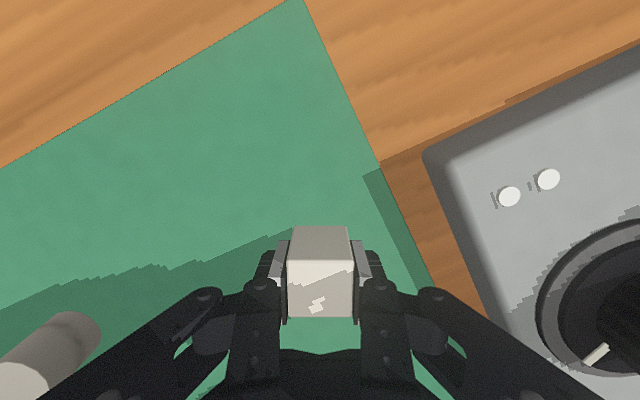

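Request:
servo_tool(targets=[[0,0,0.5,0,0,0,20],[0,0,1,0,0,0,20],[0,0,1,0,0.05,0,20],[0,0,1,0,0,0,20],[0.1,0.5,0.3,0,0,0.3,20],[0.2,1,0,0,0,0.6,20],[0.2,1,0,0,0,0.6,20],[0.2,1,0,0,0,0.6,20],[0.2,1,0,0,0,0.6,20],[0.2,1,0,0,0,0.6,20],[0.2,1,0,0,0,0.6,20],[0.2,1,0,0,0,0.6,20],[0.1,0.8,0,0,0,0.6,20],[0,0.4,0,0,0,0.3,20],[0,0,0,0,0,0,20],[0,0,0,0,0,0,20]])

```text
t: 30.95
eef_pos: [0.475, 0.1206, 0.0738]
tcp_rot: [0.001, 0.696, 0.718, -0.0]
contact_force: [0.1, -0.6, -0.7]
opening: 0.0275
```

```bash
python3 -c "
from mat import *
st()"
```

```text
t 30.95 p [0.475  0.1206 0.0738] yaw 91.8 z [ 0.    -0.001 -1.   ] F [ 0.1 -0.6 -0.7] op 0.0275
q [ 0.36  0.46 -0.87  2.05  0.47  0.84  0.82]
```

Request:
servo_tool(targets=[[0.15,-0.1,-0.4,0,0,0,20],[0.1,0,-0.7,0,0,0,20],[0,0,-0.7,0,0,0,20],[0,0,-0.4,0,0,0,20],[0,0,0,0,0,0,20],[0,0,0,0,0,0,20]])

```text
t: 31.55
eef_pos: [0.4819, 0.1098, 0.0143]
tcp_rot: [0.002, 0.7, 0.714, -0.003]
contact_force: [0.5, 0.3, 0.1]
opening: 0.0278
```

```bash
python3 -c "
from mat import *
st()
d=snap('wrist'); cv2.imwrite('pics/y.png',d['img'][:,:,::-1])"
```

```text
t 31.55 p [0.4819 0.1098 0.0143] yaw 91.1 z [-0.001 -0.007 -1.   ] F [0.5 0.3 0.1] op 0.0278
q [ 0.3   0.55 -0.78  2.08  0.59  0.74  0.73]
```

View pics/y.png

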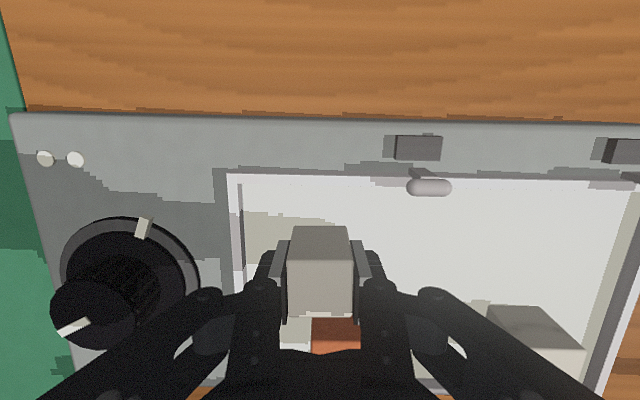

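Request:
servo_tool(targets=[[-0.05,0.3,0,0.05,0,0,20],[0,0,0,0,0,0,20],[0,0,-0.15,0,0,0,20],[0,0,0,0,0,0,20]])

```text
t: 32.0
eef_pos: [0.482, 0.1185, 0.0123]
tcp_rot: [0.001, 0.7, 0.714, 0.001]
contact_force: [0.9, -0.3, -0.5]
opening: 0.0275
```

```bash
python3 -c "
from mat import *
st()"
```

```text
t 32.0 p [0.482  0.1185 0.0123] yaw 91.1 z [ 0.003 -0.001 -1.   ] F [ 0.9 -0.3 -0.5] op 0.0275
q [ 0.28  0.56 -0.77  2.08  0.59  0.73  0.72]
```

Request:
servo_tool(targets=[[0,0,-0.06,0,0,0,20],[0,0,0,0,0,0,40],[0,0,0,0,0,0,50],[0,0,0,0,0,0,50],[0,0,0.3,0,0,0,50],[0,0,1,0,0,0,50],[0,0,1,0,0,0,50],[-0.1,-0.4,0.6,0,0,0,50],[-0.1,-1,0,0,0,-0.3,50],[-0.1,-1,0,0,0,-0.3,50],[-0.1,-1,0,0,0,-0.3,50],[-0.1,-1,0,0,0,-0.3,50],[-0.1,-1,0,0,0,-0.3,50],[-0.1,-1,0,0,0,-0.3,50],[-0.2,-1,0,0,0,-0.3,50],[-0.2,-1,0,0,0,-0.3,50],[-0.2,-1,0,0,0,-0.3,50],[-0.2,-1,0,0,0,-0.3,50]])

```text
t: 33.8
eef_pos: [0.4453, -0.1449, 0.0952]
tcp_rot: [0.005, 0.787, 0.617, 0.005]
contact_force: [0.0, 0.1, 0.3]
opening: 0.0499
```

```bash
python3 -c "
from mat import *
st()
d=snap('top');mat(d)
big(d['img'],140,120,310,260,4,'pics/z.png')"
```

```text
t 33.8 p [ 0.4453 -0.1449  0.0952] yaw 76.2 z [ 0.014 -0.002 -1.   ] F [0.  0.1 0.3] op 0.0499
q [ 0.9   0.36 -0.81  2.09  0.36  0.82  1.21]
top 466 ztop 0.0301 rect [ 683.9 -155. ] [51.3 52.4] 89.0 rgb [ 72. 102. 132.]
top 156 ztop 0.0271 rect [ 684.3 -346. ] [33.9 20.2] 71.6 rgb [76. 60. 49.]
top 195 ztop 0.025 rect [ 496.8 -340.2] [ 41.9 112.4] 88.1 rgb [147. 123.  84.]
top 111 ztop 0.0466 rect [ 509.3 -183.2] [17.9 17.3] 88.4 rgb [103. 104. 106.]
top 272 ztop 0.0214 rect [ 360.3 -338.2] [39.1 43.1] 0.9 rgb [105. 103. 107.]
```

View pics/z.png

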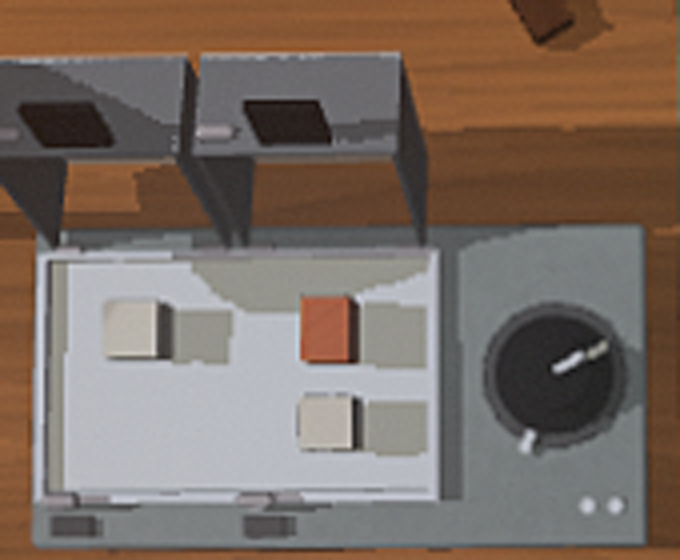

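Request:
servo_tool(targets=[[-0.2,-1,0,0,0.1,-0.3,50],[-0.2,-1,0,0,0,-0.3,50],[-0.2,-1,-0.4,0,0,-0.3,50],[-0.2,-1,-0.4,0,0,0,50],[0,-0.5,-0.4,0,0,0,50],[0,0,0,0,0,0,50],[0,0,0,0,0,0,50]])

```text
t: 34.55
eef_pos: [0.4232, -0.268, 0.0645]
tcp_rot: [0.004, 0.814, 0.58, 0.001]
contact_force: [-0.5, -0.1, -0.1]
opening: 0.0496
```

```bash
python3 -c "
from mat import *
st()
d=snap('wrist');mat(d); cv2.imwrite('pics/aa.png',d['img'][:,:,::-1])"
```

```text
t 34.55 p [ 0.4232 -0.268   0.0645] yaw 70.9 z [ 0.006 -0.006 -1.   ] F [-0.5 -0.1 -0.1] op 0.0496
q [ 1.05  0.44 -0.71  2.04  0.41  0.79  1.33]
wrist 3206 ztop 0.0205 rect [ 357.3 -338. ] [38.7 44.7] 1.4 rgb [155. 152. 151.]
wrist 1536 ztop 0.0389 rect [ 420.8 -265. ] [29.3 29.1] 22.3 rgb [205. 201. 190.]
wrist 709 ztop 0.0246 rect [ 493.5 -327.3] [  5.6 102.2] 81.1 rgb [208. 182. 134.]
wrist 1237 ztop 0.0463 rect [ 504.5 -183.7] [19.7 17.4] 70.2 rgb [111. 115. 110.]
wrist 176 ztop 0.0244 rect [ 440.7 -347.9] [24.5  5. ] 84.0 rgb [155. 130.  91.]
```

View pics/aa.png

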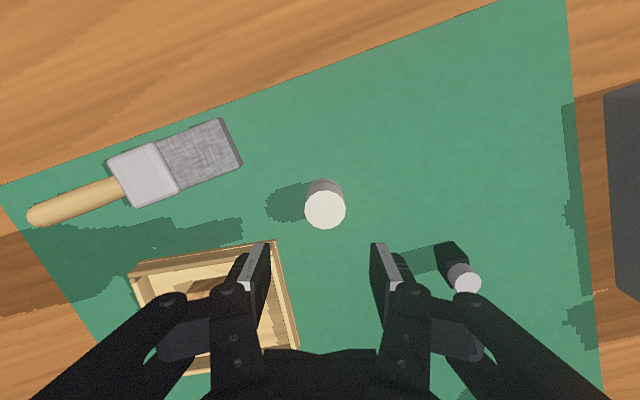

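Request:
servo_tool(targets=[[-0.05,0.1,-0.8,0,0.05,0,50],[0,0,-0.8,0,0,0,50],[0,0,-0.8,0,0,0,50],[0,0,-0.5,0,0,0,50],[0,0,0,0,0,0,50],[0,0,0,0,0,0,50]])

```text
t: 35.2
eef_pos: [0.4272, -0.2588, -0.0069]
tcp_rot: [0.005, 0.811, 0.585, 0.001]
contact_force: [-0.4, -0.2, -0.6]
opening: 0.0499
```

```bash
python3 -c "
from mat import *
st()
d=snap('wrist');mat(d)"
```

```text
t 35.2 p [ 0.4272 -0.2588 -0.0069] yaw 71.6 z [ 0.008 -0.007 -1.   ] F [-0.4 -0.2 -0.6] op 0.0499
q [ 0.95  0.55 -0.63  2.09  0.54  0.65  1.21]
wrist 6722 ztop 0.0204 rect [ 356.9 -337.6] [39.1 45.4] 1.4 rgb [156. 153. 153.]
wrist 3345 ztop 0.0388 rect [ 420.6 -264.8] [29.2 29.9] 36.8 rgb [185. 181. 170.]
wrist 1116 ztop 0.0562 rect [ 415.3 -283.8] [22.8 14.1] 19.0 rgb [58. 61. 57.]
wrist 1131 ztop 0.0562 rect [ 431.9 -233.5] [13.7 22.5] 34.7 rgb [61. 73. 65.]
wrist 65 ztop 0.0454 rect [ 501.2 -191.2] [4.6 1.7] 4.2 rgb [111. 108. 107.]
```

Request:
servo_tool(targets=[[-0.25,-0.24,0,0.05,0.1,0,50],[0,0,-0.3,0,0,0,50],[0,0,-0.35,0,0,0,50],[0,0,0,0,0,0,50]])

```text
t: 35.65
eef_pos: [0.4216, -0.2669, -0.0221]
tcp_rot: [0.003, 0.811, 0.585, -0.001]
contact_force: [-0.1, 0.7, 0.6]
opening: 0.0499
```

```bash
python3 -c "
from mat import *
st()"
```

```text
t 35.65 p [ 0.4216 -0.2669 -0.0221] yaw 71.6 z [ 0.002 -0.006 -1.   ] F [-0.1  0.7  0.6] op 0.0499
q [ 0.95  0.57 -0.6   2.1   0.56  0.63  1.21]
```

Request:
servo_tool(targets=[[0,0.06,-0.2,0,0,0,50],[0,0,0,0,0,0,35],[0,0,0,0,0,0,20],[0,0,0,0,0,0,20],[0,0,0,0,0,0,20]], squeeze=35)

```text
t: 36.15
eef_pos: [0.4219, -0.2651, -0.0274]
tcp_rot: [0.003, 0.811, 0.585, -0.001]
contact_force: [0.2, -1.0, -1.1]
opening: 0.029
```

```bash
python3 -c "
from mat import *
st()
d=snap('wrist'); cv2.imwrite('pics/ab.png',d['img'][:,:,::-1])"
```

```text
t 36.15 p [ 0.4219 -0.2651 -0.0274] yaw 71.6 z [ 0.002 -0.006 -1.   ] F [ 0.2 -1.  -1.1] op 0.029
q [ 0.94  0.58 -0.6   2.1   0.57  0.62  1.2 ]
```

View pics/ab.png

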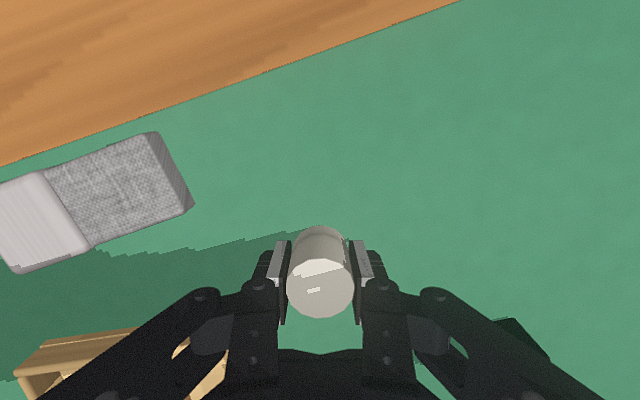

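Request:
servo_tool(targets=[[0,0,0.5,0,0,0,20],[0,0,1,0,0,0,20],[0,0,1,0,0,0,20],[0,0,1,0,0,0,20],[0,0.5,0.6,0,0,0,20],[0.1,1,0,0,0,0.2,20],[0.1,1,0,0,0,0.2,20],[0.1,1,0,0,0,0.2,20],[0.1,1,0,0,0,0.2,20],[0.1,1,0,0,0,0.2,20],[0.1,1,0,0,0,0.2,20],[0.1,1,0,0,0,0.2,20],[0.1,1,0,0,0,0.2,20],[0.1,1,0,0,0,0.2,20],[0.1,1,0,0,0,0.2,20],[0.1,1,0,0,0,0.2,20],[0.1,1,0,0,0,0.2,20],[0.1,1,0,0,0,0.2,20],[0.1,1,0,0,0,0.2,20],[0.1,1,0,0,0,0.2,20]])

```text
t: 38.2
eef_pos: [0.459, 0.1346, 0.0946]
tcp_rot: [0.01, 0.726, 0.688, 0.002]
contact_force: [0.6, -0.5, -0.4]
opening: 0.0288
```

```bash
python3 -c "
from mat import *
st()"
```

```text
t 38.2 p [0.459  0.1346 0.0946] yaw 86.9 z [ 0.017 -0.013 -1.   ] F [ 0.6 -0.5 -0.4] op 0.0288
q [ 0.34  0.4  -0.89  2.06  0.44  0.86  0.71]
```

Request:
servo_tool(targets=[[0.2,1,0,0.1,0.1,0.2,20],[0.2,1,0,0.05,0.1,0.2,20],[0.2,0.8,-0.3,0,0,0.2,20],[0.2,0.5,-0.6,0,0,0,20],[0,0,-0.6,0,0,0,20],[0,0,-0.6,0,0,0,20],[0,0,0,0,0,0,20],[0,0,0,0,0,0,20]])

```text
t: 39.0
eef_pos: [0.4784, 0.223, 0.0449]
tcp_rot: [0.0, 0.705, 0.709, 0.002]
contact_force: [0.0, -0.4, -0.6]
opening: 0.0291
```

```bash
python3 -c "
from mat import *
st()
d=snap('wrist'); cv2.imwrite('pics/ac.png',d['img'][:,:,::-1])"
```

```text
t 39.0 p [0.4784 0.223  0.0449] yaw 90.4 z [ 0.003  0.002 -1.   ] F [ 0.  -0.4 -0.6] op 0.0291
q [ 0.12  0.56 -0.83  1.99  0.56  0.83  0.55]
```

View pics/ac.png

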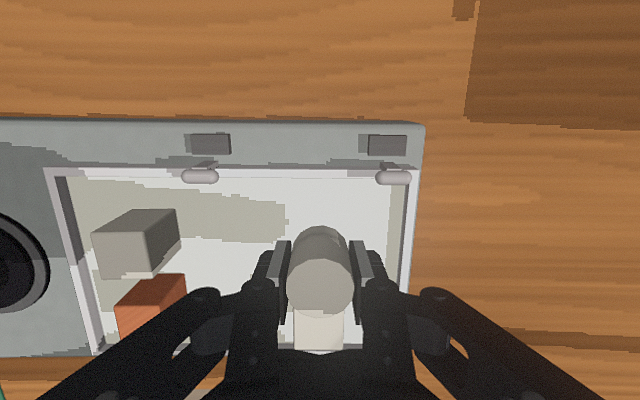

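Request:
servo_tool(targets=[[0.05,0,-0.5,0,0,0,20],[0,0,-0.5,0,0,0,20],[0,0,-0.2,0,0,0,20],[0,0,0,0,0,0,20],[0,0,0,0,0,0,20]])

```text
t: 39.55
eef_pos: [0.4804, 0.221, 0.0129]
tcp_rot: [0.001, 0.706, 0.708, 0.002]
contact_force: [-0.3, 0.3, 0.0]
opening: 0.0288
```

```bash
python3 -c "
from mat import *
st()"
```

```text
t 39.55 p [0.4804 0.221  0.0129] yaw 90.2 z [ 0.004  0.001 -1.   ] F [-0.3  0.3  0. ] op 0.0288
q [ 0.09  0.6  -0.78  2.01  0.61  0.78  0.51]
```

Request:
servo_tool(targets=[[0,0,-0.08,0,0,0,20],[0,0,0,0,0,0,40],[0,0,0,0,0,0,50],[0,0,0,0,0,0,50],[0,0,0.3,0,0,0,50],[0,0,1,0,0,0,50],[0,0,1,0,0,0,50],[0,0,1,0,0,0,30],[0,0,1,0,0,0,0],[0,0,1,0,0,0,0],[0,0,1,0,0,0,0],[0,0,1,0,0,0,0],[0,0,0.5,0,0,0,0],[0,0,0,0,0,0,0]])

```text
t: 40.95
eef_pos: [0.4792, 0.2229, 0.2194]
tcp_rot: [0.002, 0.705, 0.71, 0.004]
contact_force: [0.6, -0.2, 0.1]
opening: 0.0
```

```bash
python3 -c "
from mat import *
st()
d=snap('wrist'); cv2.imwrite('pics/ad.png',d['img'][:,:,::-1])
d=snap('side'); big(d['img'],220,60,380,200,5,'pics/ad2.png')
d=snap('top');mat(d)"
```

```text
t 40.95 p [0.4792 0.2229 0.2194] yaw 90.4 z [ 0.009  0.002 -1.   ] F [ 0.6 -0.2  0.1] op 0.0
q [ 0.27  0.35 -0.99  1.81  0.32  1.14  0.76]
top 465 ztop 0.0301 rect [ 683.9 -155. ] [51.5 52.8] 88.3 rgb [ 73. 104. 134.]
top 152 ztop 0.0268 rect [ 684.9 -346.5] [34.2 19.6] 71.5 rgb [77. 61. 50.]
top 186 ztop 0.0251 rect [ 496.9 -344.1] [ 43.2 109.9] 83.1 rgb [137. 113.  77.]
top 112 ztop 0.0465 rect [ 509.3 -183.4] [17.3 17.4] 0.2 rgb [103. 105. 106.]
top 265 ztop 0.0213 rect [ 360.3 -337.6] [39.9 44.4] 0.6 rgb [100.  98. 100.]
```

View pics/ad.png

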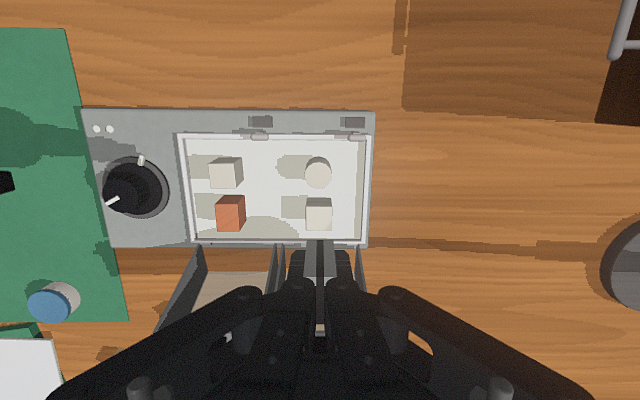

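View pics/ad2.png

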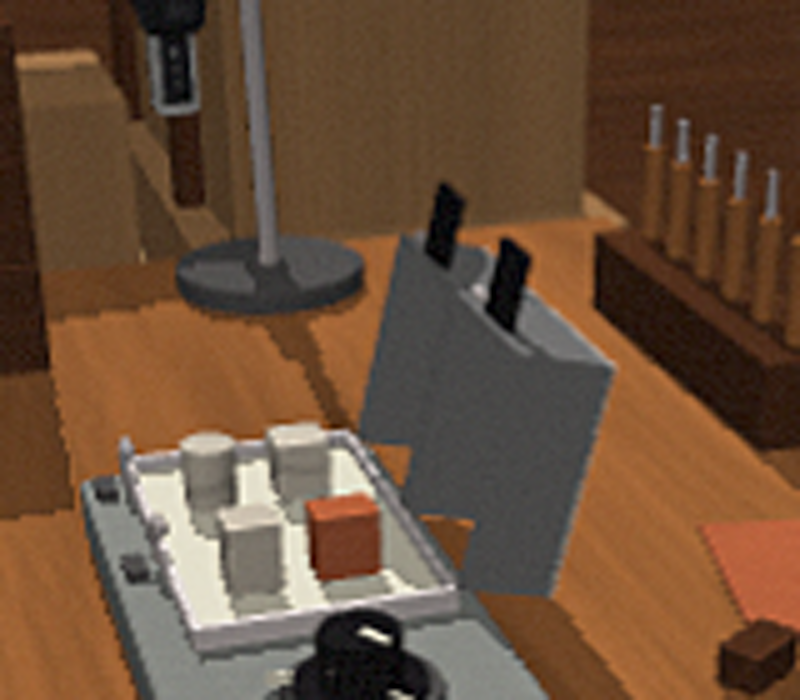

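```bash
python3 -c "
from mat import *
d=snap('side'); P=cloud(d); x,y,z=P[...,0],P[...,1],P[...,2]
m=(abs(x-.479)<.05)&(abs(y-.223)<.05)&(z>.12)
print(np.sort(z[m])[:10].round(4)); v,u=np.where(m&(z<.27)); print(P[v,u].min(0),P[v,u].max(0))
d=snap('top'); P=cloud(d); x,y,z=P[...,0],P[...,1],P[...,2]
mm=((z>.055)&(z<.09)&(x>.44)&(x<.565)&(y>.07)&(y<.28)).astype(np.uint8)
n,l,s,c=cv2.connectedComponentsWithStats(mm)
for i in range(1,n):
  if s[i][4]>40:
    q=P[l==i]; zt=np.percentile(q[:,2],80); t=q[q[:,2]>zt-.004]; print(zt.round(4),cv2.minAreaRect((t[:,:2]*1000).astype(np.float32)))
"
```

```text
[0.2531 0.2532 0.2534 0.2536 0.2538 0.2553 0.256  0.2567 0.2567 0.2569]
[0.46677201 0.20759627 0.2530999 ] [0.48948441 0.22948581 0.26957469]
0.0738 ((533.165283203125, 220.76004028320312), (31.873422622680664, 27.486215591430664), 89.40583038330078)
0.0759 ((532.0864868164062, 117.3940200805664), (25.978185653686523, 31.619693756103516), 89.94654846191406)
0.0763 ((481.7577209472656, 219.32859802246094), (27.93202018737793, 28.902841567993164), 70.83418273925781)
0.0781 ((482.3363037109375, 116.1562271118164), (27.031816482543945, 26.90028190612793), 89.43544006347656)
```

Request:
servo_tool(targets=[[0.5,0,0,0,0.1,0,0],[1,0,0,0,0,0,0],[1,0,0,0,0,0,0],[1,0,0,0,0,0,0],[1,0,0,0,0,0,0],[1,0,0,0,0,0,0],[1,0,0,0,0,0,0],[0.8,0,0,0,0,0,0],[0,0,0,0,0,0,0],[0,0,0,0,0,0,0]])

```text
t: 42.2
eef_pos: [0.6724, 0.2164, 0.201]
tcp_rot: [-0.006, 0.706, 0.708, -0.011]
contact_force: [-1.4, 0.7, -0.9]
opening: 0.0001
```

```bash
python3 -c "
from mat import *
st()"
```

```text
t 42.2 p [0.6724 0.2164 0.201 ] yaw 90.1 z [-0.024 -0.007 -1.   ] F [-1.4  0.7 -0.9] op 0.0001
q [ 0.13  0.67 -0.84  1.38  0.49  1.33  0.84]
```

Request:
servo_tool(targets=[[0,0.24,-0.6,0.08,-0.25,0,0],[0,0,-0.8,0,0,0,0],[0,0,-0.4,0,0,0,0],[0,0,0,0,0,0,0],[0,0,0,0,0,0,0]])

```text
t: 42.7
eef_pos: [0.6697, 0.2228, 0.1536]
tcp_rot: [-0.001, 0.706, 0.709, -0.002]
contact_force: [0.1, -0.5, 0.6]
opening: 0.0001
```

```bash
python3 -c "
from mat import *
st()
d=snap('side'); big(d['img'],220,20,380,200,4,'pics/ae.png')"
```

```text
t 42.7 p [0.6697 0.2228 0.1536] yaw 90.2 z [-0.004 -0.001 -1.   ] F [ 0.1 -0.5  0.6] op 0.0001
q [ 0.12  0.69 -0.83  1.46  0.52  1.23  0.81]
```

View pics/ae.png

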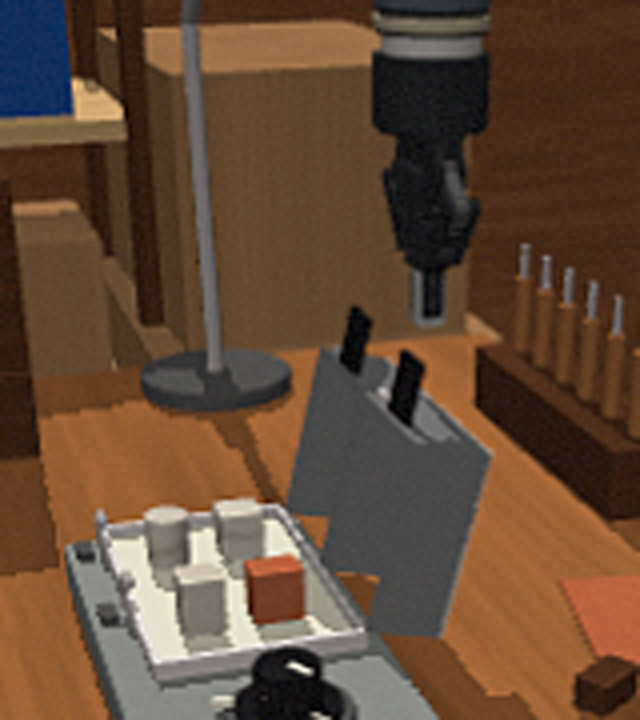

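Request:
servo_tool(targets=[[-0.5,0,0,0,0,0,0],[-0.6,0,0,0,0,0,0],[-0.6,0,0,0,0,0,0],[-0.6,0,0.05,0,0,0,0],[-0.6,0,0.05,0,0,0,0],[-0.6,0,0,0,0,0,0],[-0.5,0,-0.05,0,0,0,0],[-0.5,0,-0.05,0,0,0,0],[-0.5,0,-0.05,0,0,0,0]])

```text
t: 43.65
eef_pos: [0.5463, 0.2245, 0.1612]
tcp_rot: [0.003, 0.707, 0.707, 0.006]
contact_force: [-0.1, -0.7, -0.2]
opening: 0.0001
```

```bash
python3 -c "
from mat import *
st()
d=snap('side'); big(d['img'],220,20,380,200,4,'pics/af.png')"
```

```text
t 43.65 p [0.5463 0.2245 0.1612] yaw 90.0 z [ 0.012  0.004 -1.   ] F [-0.1 -0.7 -0.2] op 0.0001
q [ 0.2   0.51 -0.91  1.75  0.45  1.09  0.71]
```

View pics/af.png

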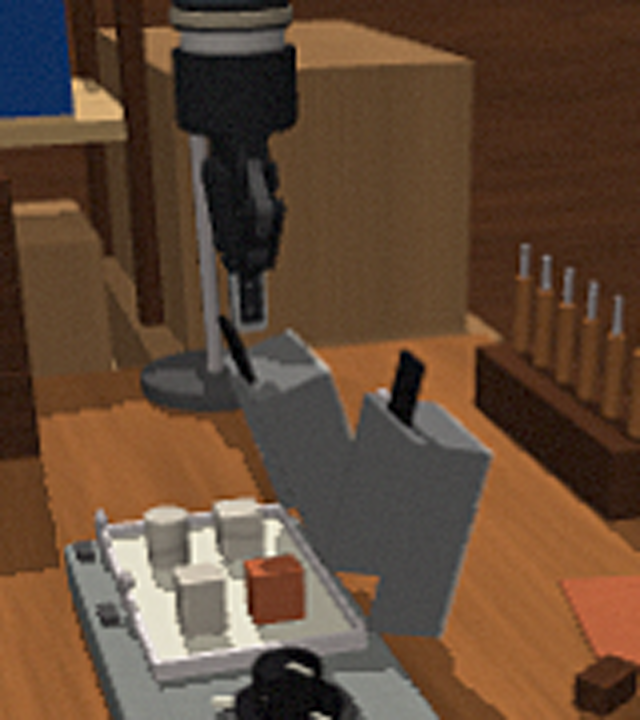

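Request:
servo_tool(targets=[[-0.5,0,-0.3,0,0.05,0,0],[-0.45,0,-0.3,0,0,0,0],[-0.45,0,-0.3,0,0,0,0],[-0.43,0,-0.35,0,0,0,0],[-0.43,0,-0.35,0,0,0,0],[-0.43,0,-0.35,0,0,0,0]])

```text
t: 44.3
eef_pos: [0.4753, 0.2255, 0.1118]
tcp_rot: [0.002, 0.707, 0.707, 0.006]
contact_force: [0.9, 0.1, -0.5]
opening: 0.0004
```

```bash
python3 -c "
from mat import *
st()
d=snap('side'); big(d['img'],220,20,380,200,4,'pics/ag.png')"
```

```text
t 44.3 p [0.4753 0.2255 0.1118] yaw 90.0 z [ 0.011  0.006 -1.   ] F [ 0.9  0.1 -0.5] op 0.0004
q [ 0.19  0.47 -0.92  1.94  0.46  0.94  0.62]
```

View pics/ag.png

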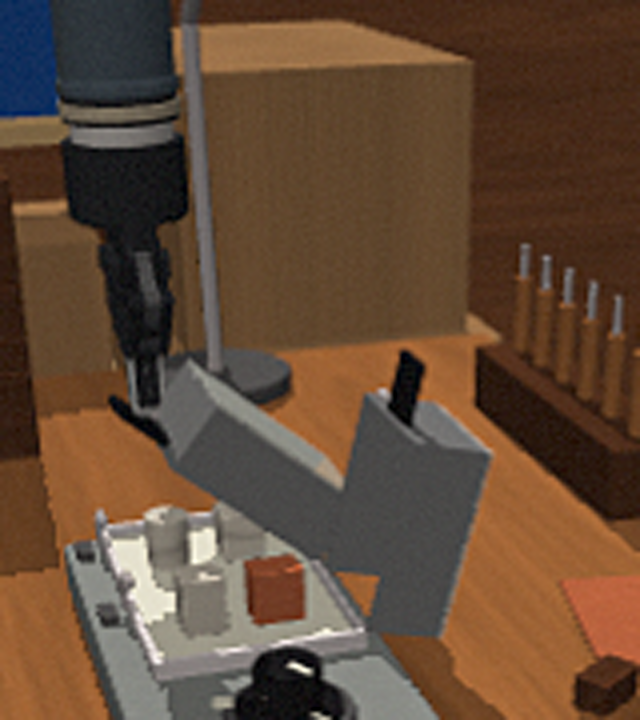

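Request:
servo_tool(targets=[[-0.6,0,-0.35,0,0.05,0,0],[-0.55,-0.05,-0.42,0,0,0,0],[-0.3,-0.05,-0.45,0,0,0,0],[-0.2,0,-0.45,0,0,0,0],[-0.2,0,-0.45,0,0,0,0]])

```text
t: 44.85
eef_pos: [0.427, 0.2232, 0.0562]
tcp_rot: [0.001, 0.707, 0.707, 0.005]
contact_force: [0.9, -0.0, 0.8]
opening: -0.0001
```

```bash
python3 -c "
from mat import *
st()
d=snap('side'); big(d['img'],220,20,380,200,4,'pics/ah.png')"
```

```text
t 44.85 p [0.427  0.2232 0.0562] yaw 90.1 z [ 0.008  0.006 -1.   ] F [ 0.9 -0.   0.8] op -0.0001
q [ 0.14  0.48 -0.88  2.09  0.52  0.8   0.51]
```

View pics/ah.png

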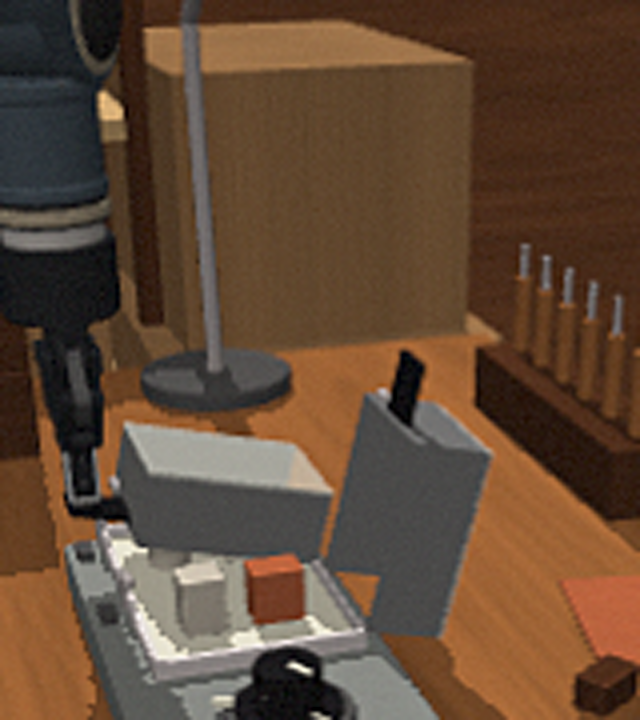

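Request:
servo_tool(targets=[[0.05,0,-0.45,0,0,0,0],[0.05,0,-0.45,0,0,0,0],[0,0,-0.45,0,0,0,0],[0,0,-0.3,0,0,0,0],[0,0,-0.2,0,0,0,0]])

```text
t: 45.4
eef_pos: [0.4282, 0.2237, 0.0125]
tcp_rot: [0.004, 0.707, 0.707, -0.0]
contact_force: [-20.4, -17.2, 88.0]
opening: 0.0003
```

```bash
python3 -c "
from mat import *
st()
d=snap('side'); big(d['img'],220,20,380,200,4,'pics/ai.png')"
```

```text
t 45.4 p [0.4282 0.2237 0.0125] yaw 90.0 z [ 0.006 -0.006 -1.   ] F [-20.4 -17.2  88. ] op 0.0003
q [ 0.06  0.55 -0.81  2.11  0.62  0.73  0.42]
```

View pics/ai.png

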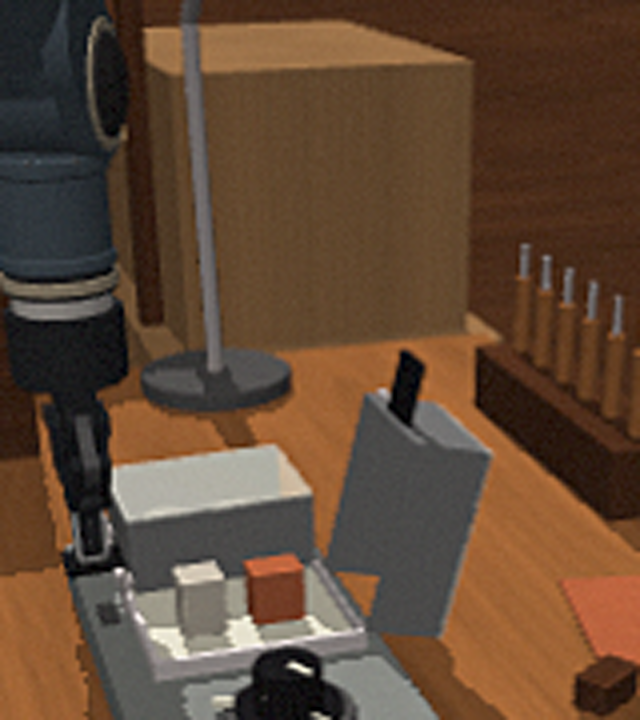

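Request:
servo_tool(targets=[[0,0,0.4,0,0,0,0],[0,0,0.6,0,0,0,0],[0,0,1,0,0,0,0],[0,0,1,0,0,0,0],[0,0,1,0,0,0,0],[0,0,1,0,0,0,0],[0,0,1,0,0,0,0],[0,0,1,0,0,0,0],[0,0,0.5,0,0,0,0],[0,0,0,0,0,0,0]])

```text
t: 46.45
eef_pos: [0.4324, 0.2239, 0.206]
tcp_rot: [0.008, 0.707, 0.707, 0.002]
contact_force: [0.2, 0.5, -0.7]
opening: -0.0002
```

```bash
python3 -c "
from mat import *
st()
d=snap('side'); big(d['img'],220,20,380,200,4,'pics/aj.png')
P=cloud(d); 
d=snap('top'); big(d['img'],130,120,310,265,4,'pics/aj2.png')
P=cloud(d);x,y,z=P[...,0],P[...,1],P[...,2]
m=(d['img'].max(2)<60)&(y>.2)&(y<.245)&(x<.45)&(x>.39)&(z>.045)&(z<.1); print(np.median(P[m],0),m.sum())"
```

```text
t 46.45 p [0.4324 0.2239 0.206 ] yaw 90.0 z [ 0.013 -0.008 -1.   ] F [ 0.2  0.5 -0.7] op -0.0002
q [ 0.29  0.29 -1.02  1.92  0.29  1.09  0.72]
[0.4305129  0.22207869 0.05317152] 288
```

View pics/aj.png

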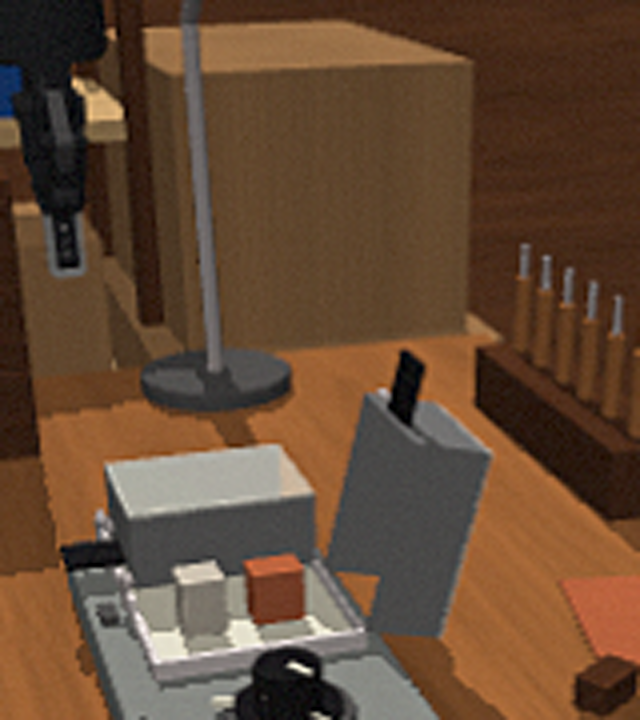

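View pics/aj2.png

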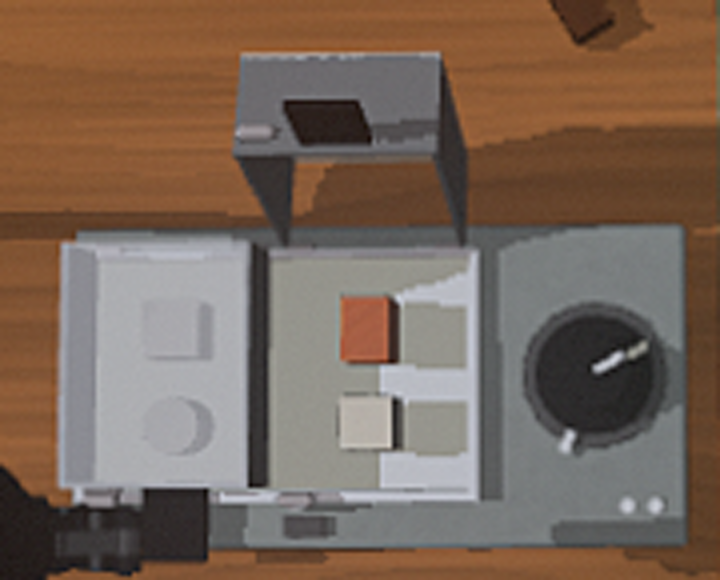

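Request:
servo_tool(targets=[[0.5,-0.5,0.1,0,0.1,0,0],[1,-0.7,0.1,0.1,0,0,0],[1,-0.7,0.1,0,0,0,0],[1,-0.7,0.1,0,0,0,0],[1,-0.7,0.1,0,0,0,0],[1,-0.5,0.1,0,0,0,0],[1,-0.3,0.05,0,0,0,0],[1,0,0.05,0,0,0,0],[1,0,0,0,0,0,0],[0.7,0,0,0,0,0,0],[0.2,0,0,0,0,0,0],[0,0,0,0,0,0,0],[0,0,0,0,0,0,0]])

```text
t: 47.85
eef_pos: [0.6638, 0.1102, 0.1946]
tcp_rot: [-0.008, 0.705, 0.709, -0.018]
contact_force: [0.0, 0.4, -0.2]
opening: 0.0002
```

```bash
python3 -c "
from mat import *
st()"
```

```text
t 47.85 p [0.6638 0.1102 0.1946] yaw 90.4 z [-0.037 -0.013 -0.999] F [ 0.   0.4 -0.2] op 0.0002
q [ 0.31  0.63 -0.85  1.47  0.47  1.3   0.98]
```

Request:
servo_tool(targets=[[0.2,0.3,0,0.15,-0.42,0,0],[0,0,-0.6,0,0,0,0],[0,0,-0.7,0,0,0,0],[0,0,-0.3,0,0,0,0],[0,0,0,0,0,0,0],[0,0,0,0,0,0,0]])

```text
t: 48.45
eef_pos: [0.6638, 0.1171, 0.1507]
tcp_rot: [-0.0, 0.704, 0.71, -0.003]
contact_force: [-0.1, -0.4, 0.3]
opening: 0.0
```

```bash
python3 -c "
from mat import *
st()
d=snap('side'); big(d['img'],220,20,380,200,4,'pics/ak.png')"
```

```text
t 48.45 p [0.6638 0.1171 0.1507] yaw 90.5 z [-0.005 -0.004 -1.   ] F [-0.1 -0.4  0.3] op 0.0
q [ 0.3   0.65 -0.84  1.54  0.51  1.19  0.94]
```

View pics/ak.png

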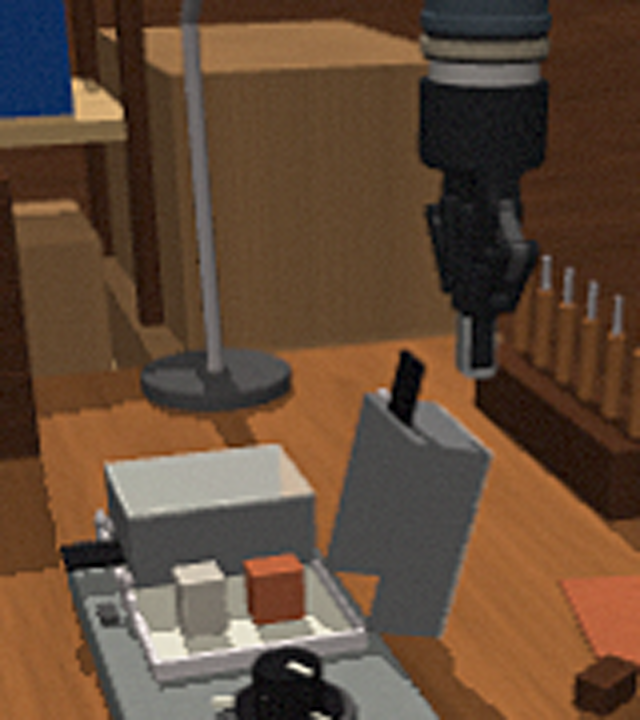

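Same sweep.

Request:
servo_tool(targets=[[-0.5,0,0.05,0,0,0,0],[-0.6,0,0,0,0,0,0],[-0.6,0,0,0,0,0,0],[-0.6,0,0.05,0,0,0,0],[-0.6,0,0.05,0,0,0,0],[-0.6,0,0,0,0,0,0],[-0.5,0,-0.05,0,0,0,0],[-0.5,0,-0.05,0,0,0,0],[-0.5,0,-0.1,0,0,0,0]])

```text
t: 49.4
eef_pos: [0.5404, 0.1182, 0.1556]
tcp_rot: [0.004, 0.705, 0.709, 0.003]
contact_force: [0.1, 0.8, -0.4]
opening: -0.0006
```

```bash
python3 -c "
from mat import *
st()
d=snap('side'); big(d['img'],220,20,380,200,4,'pics/al.png')"
```

```text
t 49.4 p [0.5404 0.1182 0.1556] yaw 90.3 z [ 0.01  -0.001 -1.   ] F [ 0.1  0.8 -0.4] op -0.0006
q [ 0.41  0.46 -0.92  1.84  0.43  1.05  0.9 ]
```

View pics/al.png

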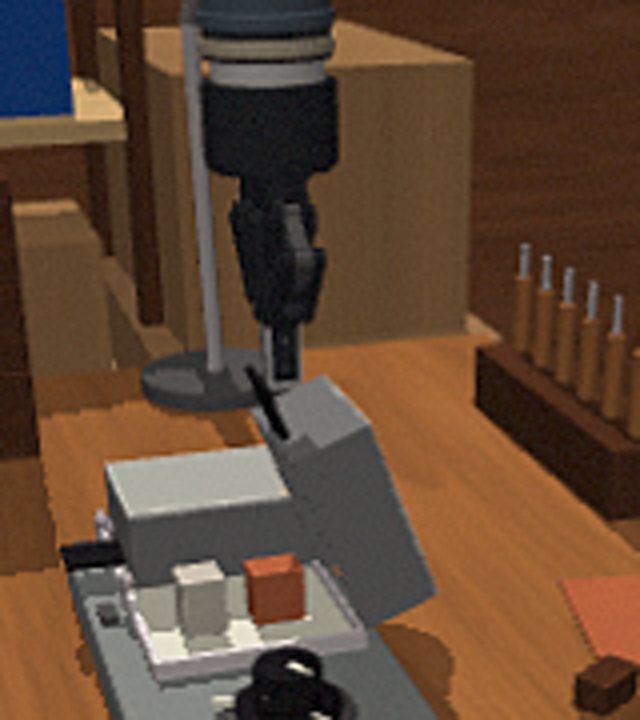

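Request:
servo_tool(targets=[[-0.5,0,-0.2,0,0.05,0,0],[-0.5,0,-0.3,0,0,0,0],[-0.5,0,-0.3,0,0,0,0],[-0.45,0,-0.3,0,0,0,0],[-0.45,0,-0.35,0,0,0,0],[-0.45,0,-0.35,0,0,0,0],[-0.5,0,-0.4,0,0,0,0],[-0.4,0,-0.42,0,0,0,0],[-0.2,0,-0.45,0,0,0,0]])

```text
t: 50.35
eef_pos: [0.4409, 0.1194, 0.0799]
tcp_rot: [0.005, 0.705, 0.709, 0.006]
contact_force: [-0.4, 0.1, 0.0]
opening: -0.0001
```

```bash
python3 -c "
from mat import *
st()
d=snap('side'); big(d['img'],220,20,380,200,4,'pics/am.png')"
```

```text
t 50.35 p [0.4409 0.1194 0.0799] yaw 90.3 z [ 0.015  0.    -1.   ] F [-0.4  0.1  0. ] op -0.0001
q [ 0.4   0.4  -0.92  2.12  0.46  0.81  0.77]
```

View pics/am.png

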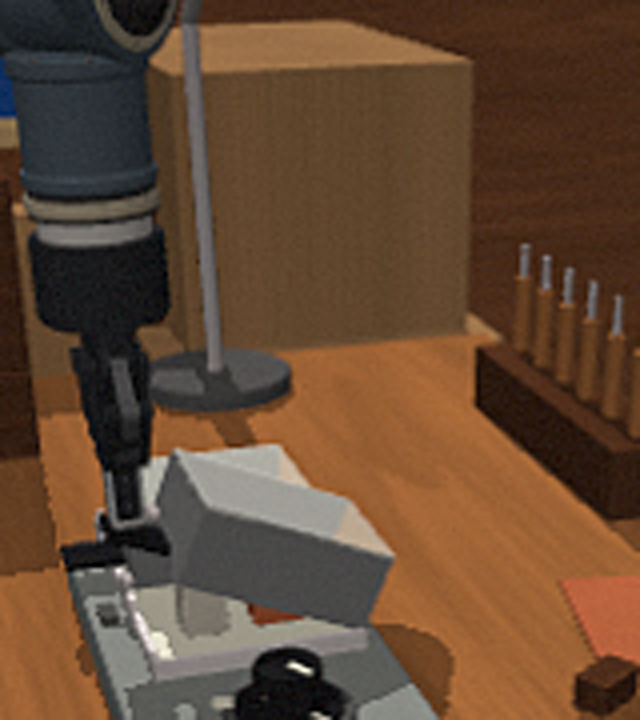

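Request:
servo_tool(targets=[[-0.3,0,-0.45,0,0.05,0,0],[-0.2,0,-0.45,0,0,0,0],[-0.05,0,-0.4,0,0,0,0],[0,0,-0.3,0,0,0,0],[0,0,-0.2,0,0,0,0],[0,0,0,0,0,0,0]])

```text
t: 51.0
eef_pos: [0.4253, 0.1193, 0.0292]
tcp_rot: [0.002, 0.705, 0.709, 0.002]
contact_force: [-0.3, -0.6, -0.1]
opening: -0.0003
```

```bash
python3 -c "
from mat import *
st()"
```

```text
t 51.0 p [0.4253 0.1193 0.0292] yaw 90.3 z [ 0.007  0.    -1.   ] F [-0.3 -0.6 -0.1] op -0.0003
q [ 0.33  0.47 -0.85  2.19  0.56  0.7   0.67]
```

Request:
servo_tool(targets=[[0,0,-0.2,0,0,0,0],[0,0,-0.15,0,0,0,0]])

```text
t: 51.2
eef_pos: [0.4252, 0.1195, 0.0204]
tcp_rot: [0.002, 0.705, 0.709, 0.002]
contact_force: [-1.4, -0.4, 1.9]
opening: -0.0006
```

Request:
servo_tool(targets=[[0,0,-0.15,0,0,0,0]])

```text
t: 51.3
eef_pos: [0.4254, 0.1196, 0.0164]
tcp_rot: [0.002, 0.705, 0.709, 0.002]
contact_force: [-1.9, -1.1, 8.3]
opening: 0.0003
```

Request:
servo_tool(targets=[[0,0,-0.1,0,0,0,0]])

```text
t: 51.4
eef_pos: [0.4254, 0.1197, 0.015]
tcp_rot: [0.003, 0.705, 0.709, 0.002]
contact_force: [-9.9, -3.8, 38.6]
opening: -0.0003
```

Request:
servo_tool(targets=[[0,0,-0.03,0,0,0,0]])

```text
t: 51.5
eef_pos: [0.4254, 0.1196, 0.0157]
tcp_rot: [0.004, 0.705, 0.709, 0.001]
contact_force: [-6.9, -3.0, 22.4]
opening: 0.0003
```

Bottomed. Rise and check both.

Request:
servo_tool(targets=[[0,0,0.4,0,0,0,0],[0,0,1,0,0,0,0],[0,0,1,0,0,0,0],[0,0,1,0,0,0,0],[0,0,1,0,0,0,0],[0,0,0.5,0,0,0,30],[0,0,0,0,0,0,60]])

```text
t: 52.2
eef_pos: [0.4277, 0.1199, 0.1433]
tcp_rot: [0.006, 0.705, 0.709, 0.003]
contact_force: [-1.3, 0.2, -0.2]
opening: 0.0283
```

```bash
python3 -c "
from mat import *
st()
d=snap('side'); big(d['img'],220,60,380,200,5,'pics/an.png')
P=cloud(d);x,y,z=P[...,0],P[...,1],P[...,2]
for a in (.1,.2):
  m=(d['img'].max(2)<60)&(y>a)&(y<a+.045)&(x<.45)&(x>.39)&(z>.045)&(z<.1); print(np.median(P[m],0),m.sum())
d=snap('top'); big(d['img'],250,185,315,260,8,'pics/an2.png')
"
```

```text
t 52.2 p [0.4277 0.1199 0.1433] yaw 90.3 z [ 0.012 -0.004 -1.   ] F [-1.3  0.2 -0.2] op 0.0283
q [ 0.51  0.29 -1.02  2.08  0.32  0.92  0.89]
[0.43197961 0.11570072 0.05438721] 135
[0.43438931 0.21797839 0.05466823] 112
```

View pics/an.png

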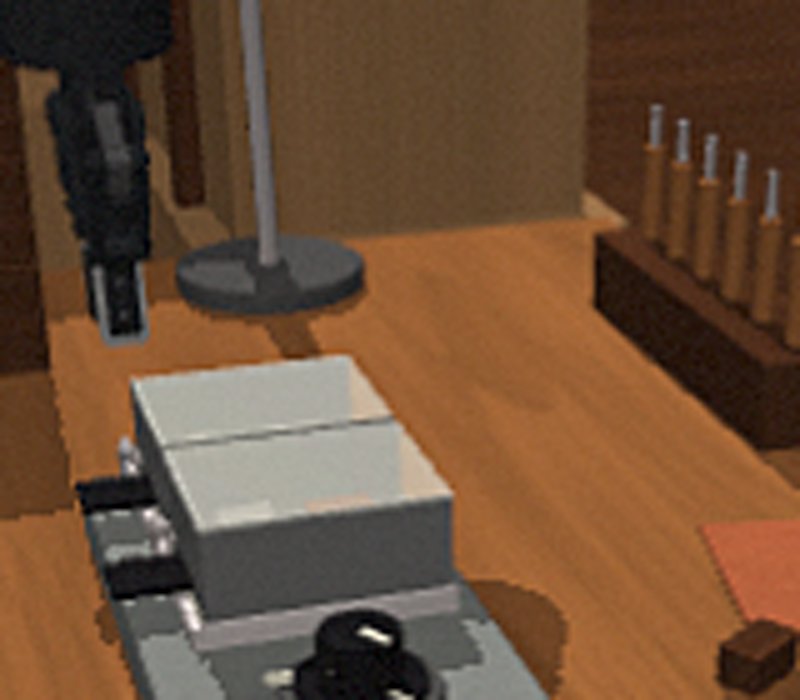

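View pics/an2.png

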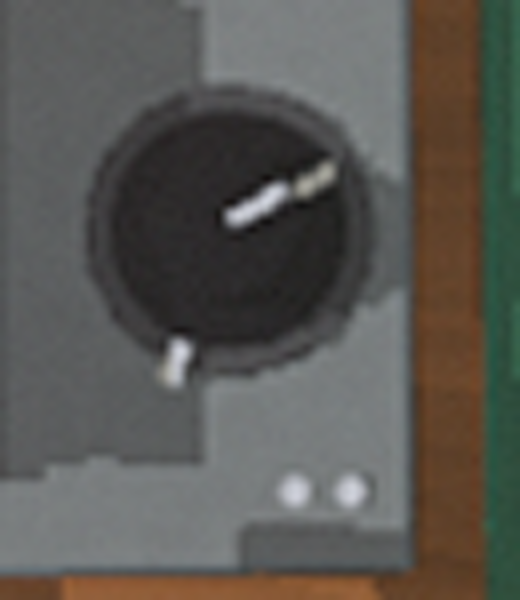

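Request:
servo_tool(targets=[[0.5,-0.7,0,0,0.1,0,60],[0.7,-1,0,0,0,0,60],[0.7,-1,0,0,0,0,60],[0.7,-1,-0.3,0,0,0,60],[0.5,-0.9,-0.5,0,0,0,60],[0.1,-0.3,-0.5,0,0,0,60],[0,0,-0.3,0,0,0,60],[0,0,0,0,0,0,60]])

```text
t: 53.1
eef_pos: [0.5011, -0.0066, 0.089]
tcp_rot: [-0.005, 0.703, 0.711, -0.007]
contact_force: [-0.2, 0.6, 0.2]
opening: 0.0599
```

```bash
cat > knob.py <<'E'
from h import *
def knob(d,zc=.0445):
    # white pixels near knob
    P=cloud(d); im=d["img"]; x,y,z=P[...,0],P[...,1],P[...,2]
    m=((im.min(2)>120)&(np.hypot(x-.507,y+.001)<.05)&(z<.085)).astype(np.uint8)
    n,l,s,c=cv2.connectedComponentsWithStats(m)
    for i in range(1,n):
        if s[i][4]>=6:
            q=P[l==i]; print(d["name"],"n",s[i][4],"px",c[i].round(1),"med",np.median(q,0).round(4),"zmax",np.percentile(q[:,2],90).round(4),"r",np.hypot(q[:,0]-.507,q[:,1]+.001).min().round(4))
E
python3 -c "
from knob import *
st()
d=snap('wrist'); cv2.imwrite('pics/ao.png',d['img'][:,:,::-1]); knob(d)
P=cloud(d);x,y,z=P[...,0],P[...,1],P[...,2]
m=(abs(z-.069)<.004)&(np.hypot(x-.507,y)<.035); print('grip top',cv2.minEnclosingCircle((P[m][:,:2]*1000).astype(np.float32)),m.sum(),np.median(P[m],0))
knob(snap('top')); knob(snap('side'))
"
```

```text
t 53.1 p [ 0.5011 -0.0066  0.089 ] yaw 90.7 z [-0.018 -0.003 -1.   ] F [-0.2  0.6  0.2] op 0.0599
q [ 0.63  0.47 -0.89  2.    0.46  0.91  1.08]
wrist n 4471 px [325.7 207. ] med [ 0.5023 -0.006   0.0355] zmax 0.0367 r 0.0183
wrist n 129 px [329.5 167.6] med [ 4.707e-01 -2.000e-04  3.920e-02] zmax 0.0401 r 0.0332
wrist n 91 px [303.3 175.6] med [ 0.477  -0.0206  0.0392] zmax 0.0402 r 0.0325
wrist n 152 px [318.3 232.1] med [ 0.5109 -0.0086  0.0695] zmax 0.0704 r 0.0004
grip top ((505.8891906738281, 0.7140544056892395), 20.7301025390625) 2449 [0.50476482 0.00062282 0.0689227 ]
side n 8 px [294.5 186.5] med [ 0.513  -0.0078  0.07  ] zmax 0.0712 r 0.002
side n 14 px [275.1 195.1] med [0.4715 0.0156 0.0434] zmax 0.0444 r 0.0343
side n 60 px [309.2 200.8] med [ 0.5448 -0.0268  0.0358] zmax 0.0369 r 0.0379
side n 71 px [278.4 205.5] med [ 0.4678 -0.0224  0.0358] zmax 0.0369 r 0.0387
```

View pics/ao.png

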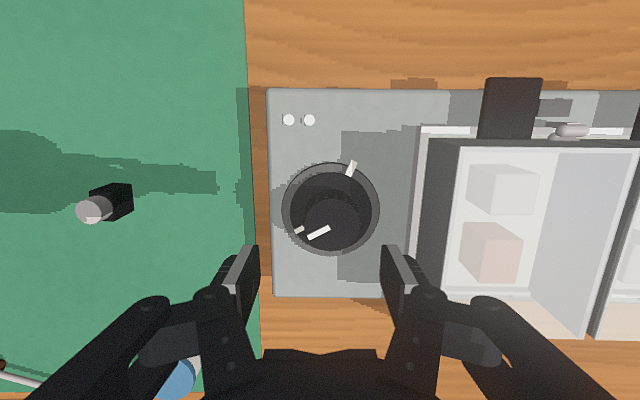

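Request:
servo_tool(targets=[[0.2,0.25,0,0,-0.2,0,60],[0,0,-0.6,0,0,0,60],[0,0,-0.7,0,0,0,60],[0,0,-0.7,0,0,0,60],[0,0,0,0,0,0,60],[0,0,0,0,0,0,60]])

```text
t: 53.85
eef_pos: [0.5087, 0.0049, 0.0405]
tcp_rot: [0.005, 0.7, 0.714, 0.003]
contact_force: [0.3, -0.5, -0.3]
opening: 0.0596
```

```bash
python3 -c "
from knob import *
st()
d=snap('wrist'); cv2.imwrite('pics/ap.png',d['img'][:,:,::-1])
P=cloud(d);x,y,z=P[...,0],P[...,1],P[...,2]
m=(abs(z-.0695)<.003)&(np.hypot(x-.507,y)<.035); print('grip top',cv2.minEnclosingCircle((P[m][:,:2]*1000).astype(np.float32)),m.sum(),np.median(P[m],0))"
```

```text
t 53.85 p [0.5087 0.0049 0.0405] yaw 91.1 z [ 0.012 -0.004 -1.   ] F [ 0.3 -0.5 -0.3] op 0.0596
q [ 0.55  0.53 -0.82  2.04  0.56  0.79  0.98]
grip top ((505.2138366699219, 0.7858262062072754), 20.479576110839844) 3858 [0.50464245 0.00075726 0.06891978]
```

View pics/ap.png

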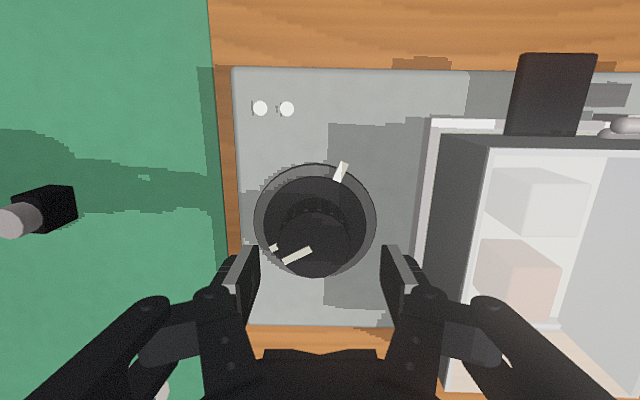

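Request:
servo_tool(targets=[[-0.12,-0.18,-0.2,0,0.12,0,60],[0,0,-0.4,0,0,0,60],[0,0,-0.4,0,0,0,60],[0,0,0,0,0,0,60],[0,0,0,0,0,0,60]])

```text
t: 54.4
eef_pos: [0.5065, -0.0005, 0.0147]
tcp_rot: [0.003, 0.7, 0.714, -0.001]
contact_force: [0.1, 0.4, -0.2]
opening: 0.0599
```

```bash
python3 -c "
from knob import *
st()"
```

```text
t 54.4 p [ 5.065e-01 -5.000e-04  1.470e-02] yaw 91.1 z [ 0.003 -0.004 -1.   ] F [ 0.1  0.4 -0.2] op 0.0599
q [ 0.53  0.57 -0.79  2.06  0.6   0.75  0.95]
```

Request:
servo_tool(targets=[[-0.02,0.03,-0.12,0,0,0,60],[0,0,0,0,0,0,45],[0,0,0,0,0,0,25],[0,0,0,0,0,0,25],[0,0,0,0,0,0,25],[0,0,0,0,0,0,25]], squeeze=70)

```text
t: 55.0
eef_pos: [0.5063, 0.0015, 0.0124]
tcp_rot: [0.003, 0.7, 0.714, 0.0]
contact_force: [-0.5, 0.1, -1.2]
opening: 0.0377
```

```bash
python3 -c "
from knob import *
st()
d=snap('wrist'); cv2.imwrite('pics/aq.png',d['img'][:,:,::-1])"
```

```text
t 55.0 p [0.5063 0.0015 0.0124] yaw 91.1 z [ 0.004 -0.003 -1.   ] F [-0.5  0.1 -1.2] op 0.0377
q [ 0.52  0.57 -0.79  2.06  0.61  0.75  0.94]
```

View pics/aq.png

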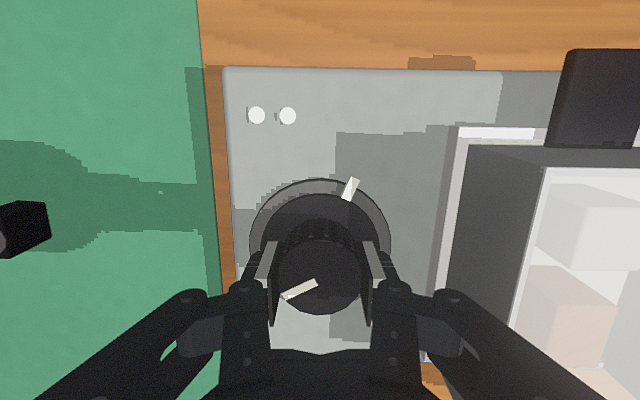

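Request:
servo_tool(targets=[[0,0,0,0,0,-0.5,25],[0,0,0,0,0,-0.8,25],[0,0,0,0,0,-0.8,25],[0,0,0,0,0,-0.8,25],[0,0,0,0,0,-0.8,25]])

```text
t: 55.55
eef_pos: [0.5063, 0.0018, 0.0124]
tcp_rot: [0.002, 0.809, 0.588, 0.0]
contact_force: [0.1, 0.2, -1.5]
opening: 0.0375
```

```bash
python3 -c "
from knob import *
st(); print(bot.sense()['torque'])
d=snap('wrist'); cv2.imwrite('pics/ar.png',d['img'][:,:,::-1])"
```

```text
t 55.55 p [0.5063 0.0018 0.0124] yaw 72.0 z [ 0.003 -0.004 -1.   ] F [ 0.1  0.2 -1.5] op 0.0375
q [ 0.46  0.55 -0.7   2.06  0.54  0.72  0.67]
[0.08846182 0.00652438 0.04170889]
```

View pics/ar.png

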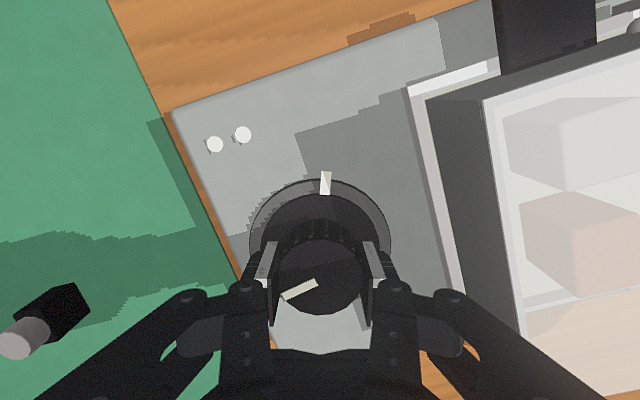

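Request:
servo_tool(targets=[[0,0,0,0,0,-0.9,25],[0,0,0,0,0,-0.9,25],[0,0,0,0,0,-0.9,25],[0,0,0,0,0,-0.9,25],[0,0,0,0,0,-0.9,25],[0,0,0,0,0,-0.9,25],[0,0,0,0,0,-0.9,25],[0,0,0,0,0,-0.9,25],[0,0,0,0,0,-0.9,25],[0,0,0,0,0,-0.9,25],[0,0,0,0,0,-0.9,25],[0,0,0,0,0,-0.9,25]])

```text
t: 56.8
eef_pos: [0.5068, 0.0025, 0.0124]
tcp_rot: [0.003, 0.989, 0.146, -0.0]
contact_force: [0.0, 0.3, -1.8]
opening: 0.0376
```

```bash
python3 -c "
from knob import *
st(); print(bot.sense()['torque'])
d=snap('wrist'); cv2.imwrite('pics/as.png',d['img'][:,:,::-1])"
```

```text
t 56.8 p [0.5068 0.0025 0.0124] yaw 16.8 z [-0.    -0.005 -1.   ] F [ 0.   0.3 -1.8] op 0.0376
q [ 0.28  0.49 -0.46  2.07  0.36  0.66 -0.13]
[ 0.06889687 -0.05577557  0.0017471 ]
```

View pics/as.png

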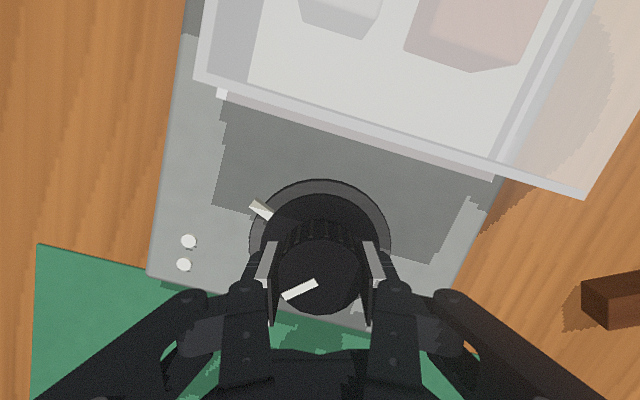

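Request:
servo_tool(targets=[[0,0,0,0,0,-0.9,25],[0,0,0,0,0,-0.9,25],[0,0,0,0,0,-0.9,25],[0,0,0,0,0,-0.9,25],[0,0,0,0,0,-0.9,25],[0,0,0,0,0,-0.9,25],[0,0,0,0,0,-0.9,25],[0,0,0,0,0,-0.9,25],[0,0,0,0,0,-0.9,25],[0,0,0,0,0,-0.9,25],[0,0,0,0,0,-0.9,25],[0,0,0,0,0,-0.9,25],[0,0,0,0,0,-0.6,25]])

```text
t: 58.15
eef_pos: [0.5076, 0.0023, 0.0124]
tcp_rot: [0.003, 0.938, -0.346, -0.002]
contact_force: [0.4, -0.6, 0.3]
opening: 0.0378
```

```bash
python3 -c "
from knob import *
st(); print(bot.sense()['torque'])
d=snap('wrist'); cv2.imwrite('pics/at.png',d['img'][:,:,::-1])"
```

```text
t 58.15 p [0.5076 0.0023 0.0124] yaw -40.4 z [-0.005 -0.004 -1.   ] F [ 0.4 -0.6  0.3] op 0.0378
q [ 0.08  0.46 -0.21  2.07  0.16  0.63 -0.95]
[-0.07117168 -0.05077231  0.03535018]
```

View pics/at.png

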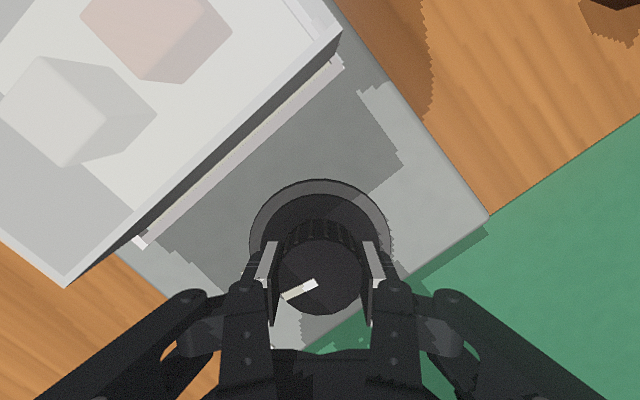

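Request:
servo_tool(targets=[[0,0,0,0,0,-0.8,25],[0,0,0,0,0,-0.8,25],[0,0,0,0,0,-0.4,25],[0,0,0,0,0,0,25],[0,0,0,0,0,0,25]])

```text
t: 58.7
eef_pos: [0.5077, 0.0022, 0.0124]
tcp_rot: [0.003, 0.906, -0.424, -0.002]
contact_force: [0.2, -0.6, -1.1]
opening: 0.0374
```

```bash
python3 -c "
from knob import *
st()
d=snap('top'); big(d['img'],250,185,315,260,8,'pics/au.png')"
```

```text
t 58.7 p [0.5077 0.0022 0.0124] yaw -50.2 z [-0.006 -0.004 -1.   ] F [ 0.2 -0.6 -1.1] op 0.0374
q [ 0.04  0.45 -0.17  2.07  0.13  0.63 -1.09]
```

View pics/au.png

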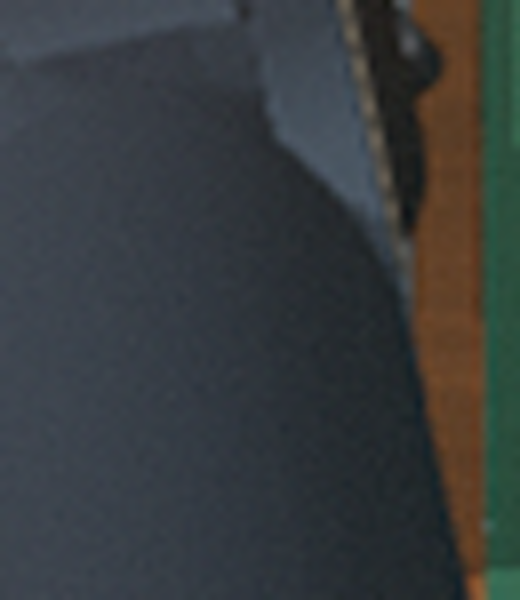

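Request:
servo_tool(targets=[[0,0,0,0,0,-0.65,25],[0,0,0,0,0,0,25],[0,0,0,0,0,0,25]])

```text
t: 59.05
eef_pos: [0.5077, 0.0022, 0.0124]
tcp_rot: [0.003, 0.894, -0.449, -0.002]
contact_force: [0.3, 0.1, 0.2]
opening: 0.0375
```

```bash
python3 -c "
from knob import *
st()
d=snap('side'); big(d['img'],230,140,350,230,6,'pics/av.png')"
```

```text
t 59.05 p [0.5077 0.0022 0.0124] yaw -53.3 z [-0.006 -0.003 -1.   ] F [0.3 0.1 0.2] op 0.0375
q [ 0.03  0.45 -0.15  2.07  0.12  0.63 -1.13]
```

View pics/av.png

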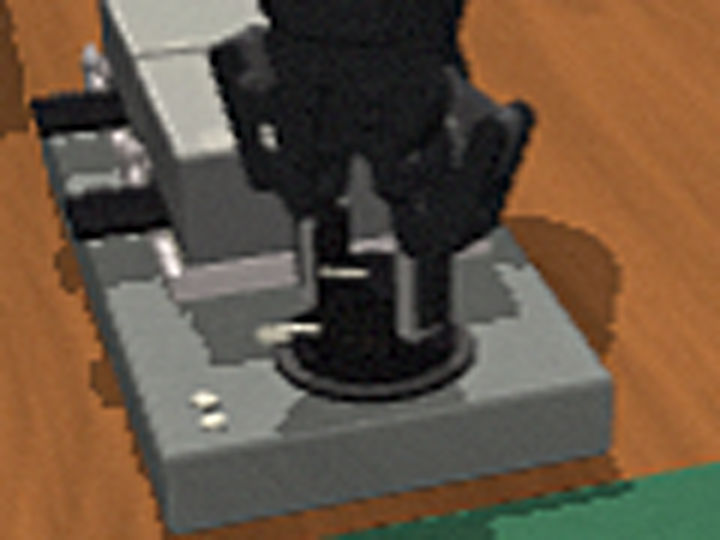

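Request:
servo_tool(targets=[[0,0,0,0,0,0,50],[0,0,0,0,0,0,55],[0,0,0,0,0,0,55],[0,0,0.4,0,0,0,55],[0,0,0.8,0,0,0,55],[0,0,1,0,0,0,55],[0,0,1,0,0,0,55],[0,0,1,0,0,0,55],[0,0,0,0,0,0,55]], squeeze=30)

```text
t: 60.0
eef_pos: [0.5074, 0.0032, 0.1246]
tcp_rot: [0.002, 0.895, -0.447, -0.002]
contact_force: [1.3, 0.6, 1.3]
opening: 0.0547
```

Request:
servo_tool(targets=[[0.2,-0.5,0.5,0,0,0,55],[0.2,-1,0.5,0,0,0,55],[0.2,-1,0.5,0,0,0,55],[0.2,-1,0.5,0,0,0,55],[0.2,-1,0,0,0,0,55],[0.2,-1,0,0,0,0,55],[0.2,-1,0,0,0,0,55],[0,-1,0,0,0,0,55],[0,-0.5,0,0,0,0,55],[0,0,0,0,0,0,55]])

```text
t: 61.0
eef_pos: [0.5394, -0.202, 0.1765]
tcp_rot: [0.002, 0.896, -0.444, -0.003]
contact_force: [0.1, -0.3, -0.3]
opening: 0.0549
```

```bash
python3 -c "
from mat import *
st()
d=snap('top'); big(d['img'],250,185,315,260,8,'pics/aw.png'); mat(d)
np.save('top.npy',d['img'])
cv2.imwrite('pics/aw2.png',d['img'][:,:,::-1])
d=snap('side'); cv2.imwrite('pics/aw3.png',d['img'][:,:,::-1])"
```

```text
t 61.0 p [ 0.5394 -0.202   0.1765] yaw -52.7 z [-0.007 -0.001 -1.   ] F [ 0.1 -0.3 -0.3] op 0.0549
q [ 0.34  0.33 -0.08  1.79  0.03  1.03 -0.67]
top 462 ztop 0.0304 rect [ 684.  -155.1] [51.4 52.3] 89.9 rgb [ 74. 106. 136.]
top 100 ztop 0.0465 rect [ 508.6 -182. ] [18.4 16. ] 36.2 rgb [106. 107. 109.]
```

View pics/aw.png

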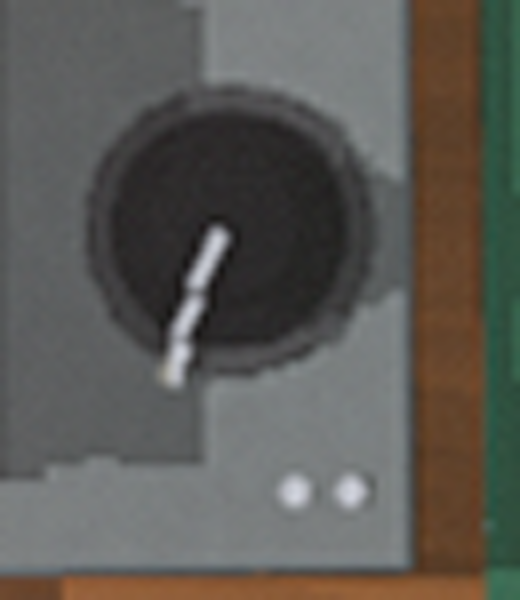

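View pics/aw2.png

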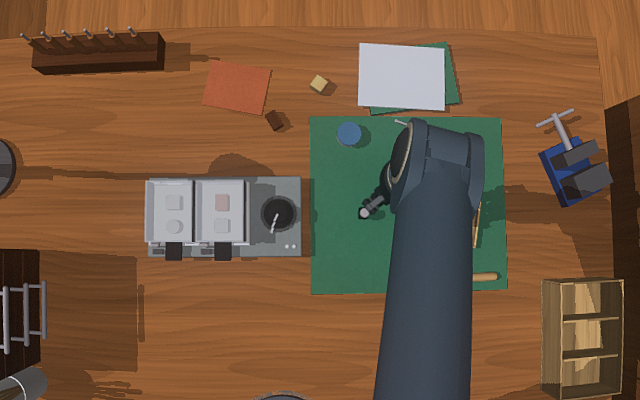

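View pics/aw3.png

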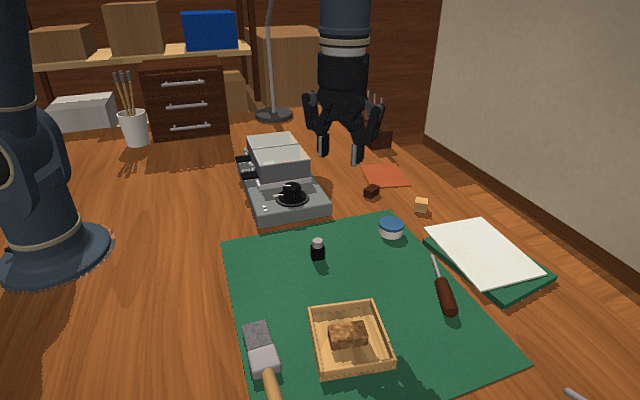

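```bash
python3 -c "
from h import *
d=snap('wrist'); cv2.imwrite('pics/ax.png',d['img'][:,:,::-1])
t=snap('top'); im=t['img']
g=cv2.cvtColor(im,cv2.COLOR_RGB2GRAY)
# dial dark disc
m=((g<55)).astype(np.uint8); m[:195]=0;m[232:]=0;m[:,:255]=0;m[:,:262]=0;m[:,297:]=0
n,l,s,c=cv2.connectedComponentsWithStats(m); i=1+np.argmax(s[1:,4]); cn,_=cv2.findContours((l==i).astype(np.uint8),0,1); e=cv2.fitEllipse(cv2.convexHull(max(cn,key=len))); print(s[i],e)
np.set_printoptions(linewidth=200); print(g[210:236,265:285])
"
```

```text
[264 199  30  30 656] ((278.0883483886719, 213.62838745117188), (29.764968872070312, 30.491466522216797), 46.65379333496094)
[[ 41  44  43  45  45  47  39  42  46  44  42  43  41  44  43  46  44  43  43  42]
 [ 42  40  44  38  47  44  45  45  45  43  45  41  44  45  46  41  43  42  40  43]
 [ 45  41  43  44  46  46  44  46  42  42  39  38  34  40  40  41  46  40  45  42]
 [ 41  42  41  43  46  46  44  44  45  42  32  96 108  46  38  45  43  40  42  40]
 [ 38  43  42  45  43  45  44  47  41  38  64 156 182 104  36  41  43  44  44  44]
 [ 42  45  42  44  43  46  46  45  44  32 100 186 186  93  36  42  43  44  41  43]
 [ 41  43  41  41  41  45  45  46  39  39 139 197 143  38  39  40  44  42  42  45]
 [ 41  42  42  44  41  41  45  42  31  85 180 181  88  32  42  43  44  44  44  42]
 [ 42  41  44  40  41  44  47  39  42 140 198 147  39  37  45  46  41  44  43  42]
 [ 44  41  40  44  44  42  39  35  94 181 183  85  30  41  41  41  41  44  42  39]
 [ 55  39  41  40  38  40  40  31 117 184 149  38  37  43  45  41  44  40  37  38]
 [ 60  43  42  39  41  38  37  28  91 128  87  29  40  42  42 
[... 483 characters left out ...]
40  38  40  38  37  40  45  43  55]
 [ 98  97  83  62  58  53 139 194 150  67  52  58  62  62  59  62  72  71  68  75]
 [ 97  97  94  88  78  86 164 205 152  61  65  78  81  82  80  81  84  83  81  79]
 [ 97  96  96  96  94 119 180 182  97  46  67  83  81  84  83  80  80  77  75  72]
 [ 97  93  96  90 110 144 187 171  76  73  76  80  72  73  73  66  67  92 114 113]
 [ 94  93  94  92 108 134 172 163  84  89  89 103 116 113 113 111 109 122 134 131]
 [ 92  95  92  91  91 103 122 116  88  90 103 127 133 134 130 130 129 128 126 127]
 [ 94  94  96  94  94  89  89  89  91  91 112 134 132 127 126 126 126 127 128 127]
 [ 93  93  93  94  95  94  91  92  91  91 110 132 129 127 125 125 125 124 126 124]]
```

View pics/ax.png

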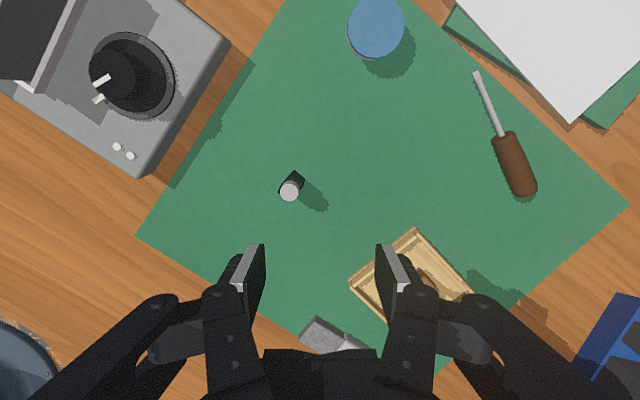

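Request:
servo_tool(targets=[[-0.1,0.6,0,0,0,0,60],[-0.2,1,0,0,0,0,60],[-0.2,1,0,0,0,0,60],[-0.2,1,-0.1,0,0,0,60],[-0.2,1,-0.3,0,0,0,60],[-0.2,1,-0.5,0,0,0,60],[-0.2,1,-0.5,0,0,0,60],[0,1,-0.5,0,0,0,60],[0,0.5,-0.3,0,0,0,60],[0,0,0,0,0,0,60],[0,0,0,0,0,0,60]])

```text
t: 62.3
eef_pos: [0.5001, 0.0353, 0.1225]
tcp_rot: [-0.002, 0.904, -0.429, -0.003]
contact_force: [0.9, -1.2, -0.5]
opening: 0.0602
```

```bash
cat > ang.py <<'E'
from h import *
st()
d=snap('wrist'); im=d['img']; cv2.imwrite('pics/ay.png',im[:,:,::-1]); P=cloud(d); x,y,z=P[...,0],P[...,1],P[...,2]
m=(abs(z-.0695)<.003)&(np.hypot(x-.506,y)<.03); top=P[m][:,:2]; c,r=cv2.minEnclosingCircle((top*1000).astype(np.float32)); print('grip top c',c,r)
# dial edge: dark region at z~.037-.043 + grip -> fit circle by hull of dark px on plane
k=(im.max(2)<62)&(np.hypot(x-.506,y)<.036)&(z<.0445); v,u=np.where(k)
big(im,200,130,420,290,3.5,'pics/ay2.png')
w=((im.min(2)>110)&(np.hypot(x-.506,y)<.048)&(z>.037)).astype(np.uint8)
n,l,s,cc=cv2.connectedComponentsWithStats(w)
for i in range(1,n):
    if s[i][4]>15:
        q=P[l==i]; o=q[:,:2].mean(0); U=np.linalg.svd(q[:,:2]-o)[2][0]; a=np.degrees(np.arctan2(U[1],U[0]))
        print(s[i],'mean',q.mean(0).round(4),'axis',round(a,1),'pos ang',np.degrees(np.arctan2(o[1]-c[1]/1000,o[0]-c[0]/1000)).round(1),'r',np.hypot(*(o-np.array(c)/1000)).round(4))
E
python3 ang.py
```

```text
t 62.3 p [0.5001 0.0353 0.1225] yaw -50.7 z [-0.005  0.007 -1.   ] F [ 0.9 -1.2 -0.5] op 0.0602
q [ 0.02  0.28 -0.21  2.    0.06  0.87 -1.1 ]
grip top c (505.9238586425781, 1.0911765098571777) 20.477994918823242
[310 218  23  17 134] mean [0.4755 0.014  0.0437] axis 167.0 pos ang 157.0 r 0.033
[336 220  21  13 119] mean [0.4966 0.0054 0.0697] axis 154.0 pos ang 155.2 r 0.0103
[387 245  32  49 524] mean [0.529  0.0146 0.189 ] axis -42.8 pos ang 30.4 r 0.0268
```

View pics/ay2.png

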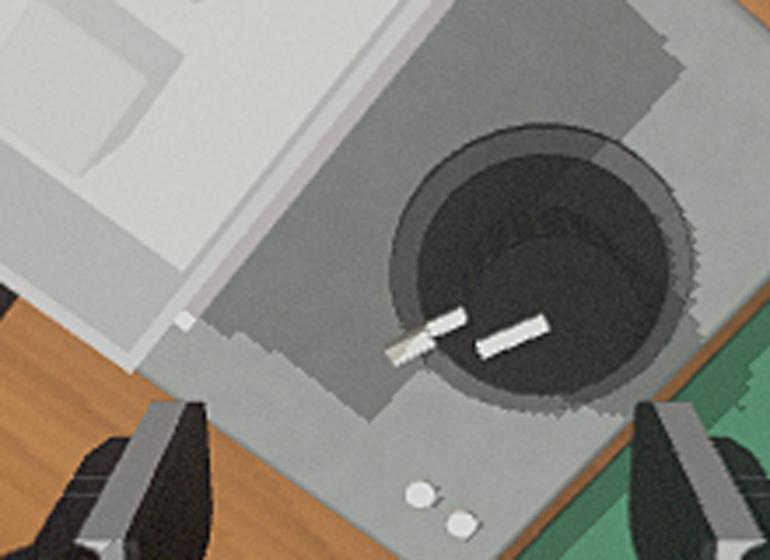

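```bash
python3 -c "
from h import *
d=snap('wrist'); im=d['img']; cv2.imwrite('pics/az.png',cv2.resize(im[205:245,300:365,::-1],None,fx=12,fy=12,interpolation=cv2.INTER_NEAREST))
g=cv2.cvtColor(im,cv2.COLOR_RGB2GRAY); m=(cv2.GaussianBlur(g,(3,3),0)<66).astype(np.uint8); M=np.zeros_like(m); M[160:250,305:400]=m[160:250,305:400]
n,l,s,c=cv2.connectedComponentsWithStats(M); i=1+np.argmax(s[1:,4]); print(s[i])
cn=max(cv2.findContours((l==i).astype(np.uint8),0,1)[0],key=len); h=cv2.convexHull(cn)[:,0]
for zz in (.040,.042):
  q=plane(d,h,zz)[:,:2]; print(zz,cv2.minEnclosingCircle((q*1000).astype(np.float32)), cv2.fitEllipse((q*1000).astype(np.float32)))
P=cloud(d); print('dial z',np.median(P[195:205,330:340,2]), P[185:240:6,325:385:8,2].round(3))
"
```

```text
[ 319  174   72   69 3608]
0.04 ((505.9478759765625, -0.3151053190231323), 33.04220199584961) ((505.7837829589844, 0.12380027770996094), (63.71063995361328, 65.47661590576172), 162.44683837890625)
0.042 ((506.3489990234375, 0.30751070380210876), 32.78969955444336) ((506.1860656738281, 0.7430453300476074), (63.2238883972168, 64.97636413574219), 162.44711303710938)
dial z 0.043514103842288626 [[0.037 0.042 0.043 0.043 0.043 0.043 0.042 0.044]
 [0.043 0.043 0.041 0.047 0.051 0.044 0.043 0.043]
 [0.043 0.043 0.053 0.065 0.067 0.066 0.048 0.043]
 [0.043 0.048 0.067 0.068 0.069 0.068 0.069 0.044]
 [0.043 0.053 0.069 0.068 0.067 0.07  0.068 0.044]
 [0.043 0.064 0.07  0.069 0.069 0.069 0.069 0.068]
 [0.044 0.056 0.069 0.07  0.068 0.069 0.07  0.068]
 [  nan 0.043 0.069 0.069 0.068 0.069 0.07  0.043]
 [0.039 0.043 0.069 0.069 0.069 0.068 0.07  0.04 ]
 [0.035 0.039 0.042 0.069 0.068 0.068 0.04  0.036]]
```

View pics/az.png

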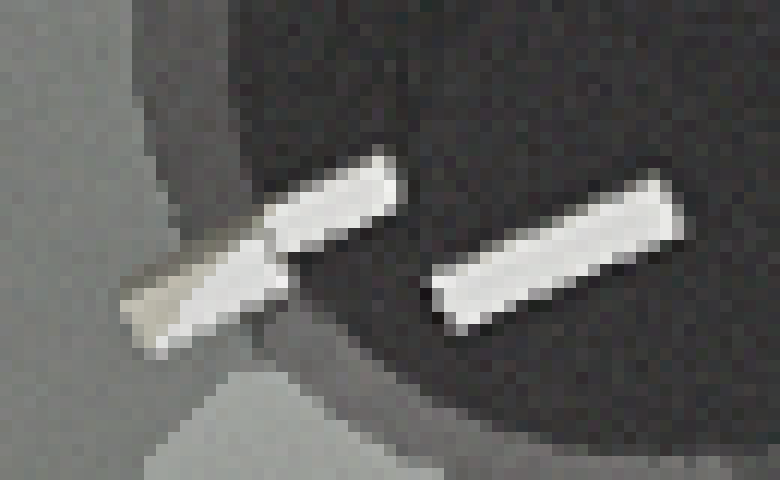

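```bash
python3 -c "
from h import *
d=snap('wrist')
f=lambda x,y:(300+(x+.5)/12-.5,205+(y+.5)/12-.5)
c=np.array([.5063,.0011])
for n,p,z in [('ptr in',(390,182),.0435),('ptr out',(277,232),.0435),('mark in',(273,258),.044),('mark out',(137,328),.044),('mark inner corners',(255,225),.044),('',(290,290),.044),('top line in',(668,208),.0695),('top line out',(445,305),.0695)]:
  q=plane(d,[f(*p)],z)[0,:2]; v=q-(c); print(n,q.round(4),np.degrees(np.arctan2(v[1],v[0])).round(1),np.hypot(*v).round(4))
"
```

```text
ptr in [0.4865 0.0092] 157.6 0.0214
ptr out [0.4781 0.0132] 156.7 0.0307
mark in [0.4764 0.0123] 159.5 0.0319
mark out [0.4655 0.0166] 159.2 0.0437
mark inner corners [0.4776 0.015 ] 154.1 0.0319
 [0.4752 0.0096] 164.6 0.0322
top line in [0.5042 0.0007] -169.3 0.0021
top line out [0.4893 0.0078] 158.6 0.0183
```

Request:
servo_tool(targets=[[0.12,-0.7,0,0,0,0,60],[0.12,-0.65,-0.3,0,0,0,60],[0,0,-0.8,0,0,0,60],[0,0,-0.8,0,0,0,60],[0,0,-0.5,0,0,0,60],[0,0,0,0,0,0,60],[0,0,0,0,0,0,60]])

```text
t: 63.15
eef_pos: [0.5106, -0.0084, 0.0648]
tcp_rot: [-0.003, 0.9, -0.435, 0.002]
contact_force: [0.3, -0.3, -0.1]
opening: 0.0602
```

```bash
python3 ang.py
```

```text
t 63.15 p [ 0.5106 -0.0084  0.0648] yaw -51.6 z [ 0.005  0.004 -1.   ] F [ 0.3 -0.3 -0.1] op 0.0602
q [ 0.08  0.37 -0.17  2.04  0.09  0.73 -1.05]
grip top c (506.3743896484375, 0.919758677482605) 20.507722854614258
[321 161  39  57 424] mean [ 0.5377 -0.0089  0.0391] axis -107.4 pos ang -17.5 r 0.0328
[250 225  23  19 180] mean [0.4735 0.0149 0.044 ] axis 168.6 pos ang 157.0 r 0.0357
[275 225  27  17 194] mean [0.4965 0.0053 0.0694] axis 156.9 pos ang 155.8 r 0.0108
[266 238  25  18 124] mean [ 0.4704 -0.0012  0.0391] axis -89.1 pos ang -176.7 r 0.036
[221 245  32  49 544] mean [0.4965 0.0239 0.1314] axis -57.9 pos ang 113.3 r 0.025
[387 245  31  49 535] mean [ 0.5386 -0.0293  0.1317] axis -40.8 pos ang -43.2 r 0.0442
[290 253  30   6  91] mean [ 0.4772 -0.0211  0.039 ] axis -53.4 pos ang -143.0 r 0.0366
```

```bash
python3 -c "
from h import *
d=snap('wrist'); im=d['img']; cv2.imwrite('pics/ba.png',cv2.resize(im[210:255,240:310,::-1],None,fx=11,fy=11,interpolation=cv2.INTER_NEAREST))"
```

```text
(no output)
```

View pics/ba.png

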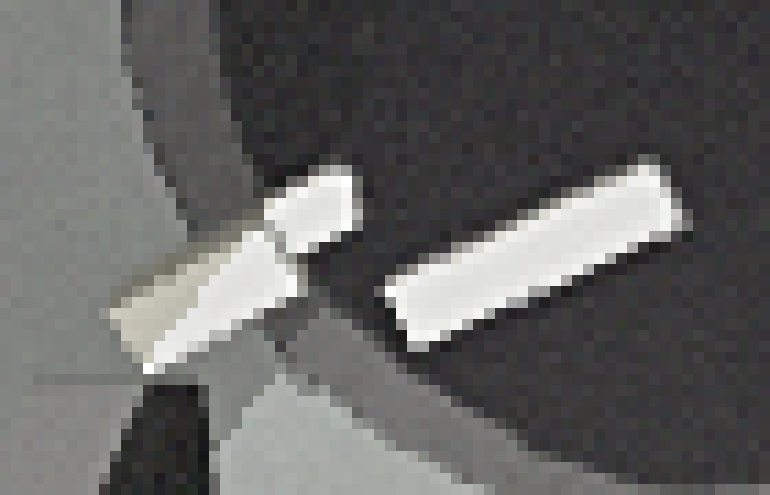

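```bash
python3 -c "
from h import *
d=snap('wrist')
f=lambda x,y:(240+(x+.5)/11-.5,210+(y+.5)/11-.5)
c=np.array([.5064,.0010])
for n,p,z in [('ptr in',(352,201),.0435),('ptr out',(276,228),.0435),('mark in',(281,259),.044),('mark out',(129,344),.044),('top in',(668,200),.0695),('top out',(402,315),.0695)]:
  q=plane(d,[f(*p)],z)[0,:2]; v=q-(c); print(n,q.round(4),np.degrees(np.arctan2(v[1],v[0])).round(1),np.hypot(*v).round(4))
"
```

```text
ptr in [0.4819 0.012 ] 155.8 0.0269
ptr out [0.4773 0.0148] 154.7 0.0322
mark in [0.476  0.0133] 157.9 0.0328
mark out [0.4651 0.0176] 158.1 0.0445
top in [0.5039 0.0016] 166.8 0.0025
top out [0.4891 0.0091] 154.9 0.0191
```

Request:
servo_tool(targets=[[-0.17,0.38,0,0,0,0,60],[0,0,0,0,0,0,60],[0,0,-0.6,0,0,0,60],[0,0,-0.6,0,0,0,60],[0,0,-0.4,0,0,0,60],[0,0,0,0,0,0,60],[0,0,0,0,0,0,60]])

```text
t: 64.0
eef_pos: [0.5087, 0.0049, 0.0275]
tcp_rot: [-0.005, 0.901, -0.433, 0.005]
contact_force: [0.7, -0.0, 0.1]
opening: 0.0601
```

```bash
python3 -c "
from h import *
st()"
```

```text
t 64.0 p [0.5087 0.0049 0.0275] yaw -51.4 z [ 0.014  0.005 -1.   ] F [ 0.7 -0.   0.1] op 0.0601
q [ 0.04  0.42 -0.17  2.08  0.11  0.64 -1.09]
```

Request:
servo_tool(targets=[[-0.06,-0.12,0,-0.06,0.16,0,60],[0,0,-0.3,0,0,0,60],[0,0,-0.25,0,0,0,60],[0,0,0,0,0,0,60]])

```text
t: 64.4
eef_pos: [0.5084, 0.0016, 0.0142]
tcp_rot: [0.0, 0.901, -0.434, 0.001]
contact_force: [0.7, -0.4, -0.1]
opening: 0.0601
```

```bash
python3 -c "
from h import *
st()"
```

```text
t 64.4 p [0.5084 0.0016 0.0142] yaw -51.4 z [ 0.002 -0.001 -1.   ] F [ 0.7 -0.4 -0.1] op 0.0601
q [ 0.04  0.45 -0.16  2.08  0.12  0.62 -1.1 ]
```

Request:
servo_tool(targets=[[-0.03,0,0,0,0,0,45],[0,0,0,0,0,0,25],[0,0,0,0,0,0,25],[0,0,0,0,0,0,25],[0,0,0,0,0,0,25]], squeeze=70)

```text
t: 64.9
eef_pos: [0.5072, 0.0017, 0.0144]
tcp_rot: [0.0, 0.901, -0.434, 0.001]
contact_force: [-0.1, 0.5, -0.2]
opening: 0.0375
```

```bash
python3 -c "
from h import *
st()
print(np.degrees(R.from_quat(np.roll(bot.sense()['tcp_rot'],-1)).as_euler('zyx')))"
```

```text
t 64.9 p [0.5072 0.0017 0.0144] yaw -51.4 z [ 0.001 -0.001 -1.   ] F [-0.1  0.5 -0.2] op 0.0375
q [ 0.04  0.45 -0.16  2.08  0.12  0.62 -1.1 ]
[5.13914415e+01 4.52806084e-02 1.79956128e+02]
```

Request:
servo_tool(targets=[[0,0,0,0,0,0.4,25],[0,0,0,0,0,0.22,25],[0,0,0,0,0,0,25],[0,0,0,0,0,0,25]])

```text
t: 65.3
eef_pos: [0.5073, 0.0017, 0.0144]
tcp_rot: [0.0, 0.914, -0.407, 0.001]
contact_force: [0.3, 0.2, -0.0]
opening: 0.0376
```

```bash
python3 -c "
from h import *
st()"
```

```text
t 65.3 p [0.5073 0.0017 0.0144] yaw -48.0 z [ 0.001 -0.001 -1.   ] F [ 0.3  0.2 -0. ] op 0.0376
q [ 0.05  0.45 -0.17  2.08  0.13  0.62 -1.05]
```

Turned +3.4°. Release, rise and re-measure.

Request:
servo_tool(targets=[[0,0,0,0,0,0,50],[0,0,0,0,0,0,60],[0,0,0,0,0,0,60],[0,0,0.4,0,0,0,60],[0,0,0.8,0,0,0,60],[0,0,0.8,0,0,0,60],[0,0,0,0,0,0,60],[0,0,0,0,0,0,60]], squeeze=30)

```text
t: 66.1
eef_pos: [0.5074, 0.0017, 0.0683]
tcp_rot: [-0.0, 0.914, -0.407, 0.001]
contact_force: [-0.1, 0.0, 0.9]
opening: 0.06
```

```bash
python3 ang.py; python3 -c "
from h import *
d=snap('wrist'); im=d['img']; u,v=proj(d,[[.48,.011,.044]])[0]; u,v=int(u)-25,int(v)-22; print(u,v)
cv2.imwrite('pics/bb.png',cv2.resize(im[v:v+45,u:u+70,::-1],None,fx=11,fy=11,interpolation=cv2.INTER_NEAREST))"
```

```text
t 66.1 p [0.5074 0.0017 0.0683] yaw -48.0 z [ 0.002 -0.001 -1.   ] F [-0.1  0.   0.9] op 0.06
q [ 0.07  0.36 -0.19  2.04  0.1   0.74 -1.02]
grip top c (506.1309509277344, 1.295529842376709) 20.218172073364258
[343 166   7   7  16] mean [0.5419 0.0086 0.0391] axis -104.2 pos ang 11.5 r 0.0365
[364 191   7  10  23] mean [ 0.5379 -0.0159  0.0392] axis -150.0 pos ang -28.4 r 0.0361
[366 203   7  10  18] mean [ 0.5338 -0.023   0.0394] axis 75.0 pos ang -41.3 r 0.0368
[263 227  26  16 180] mean [0.4738 0.014  0.0435] axis 159.3 pos ang 158.5 r 0.0348
[291 228  28  17 189] mean [0.4964 0.0048 0.0695] axis 157.9 pos ang 160.3 r 0.0104
[279 238  51  23 121] mean [ 0.4737 -0.0092  0.0391] axis -71.8 pos ang -162.0 r 0.0341
[221 245  32  49 539] mean [0.4914 0.0334 0.1347] axis -55.9 pos ang 114.6 r 0.0353
[387 245  32  49 532] mean [ 0.5368 -0.017   0.1351] axis -40.3 pos ang -30.8 r 0.0357
259 209
```

View pics/bb.png

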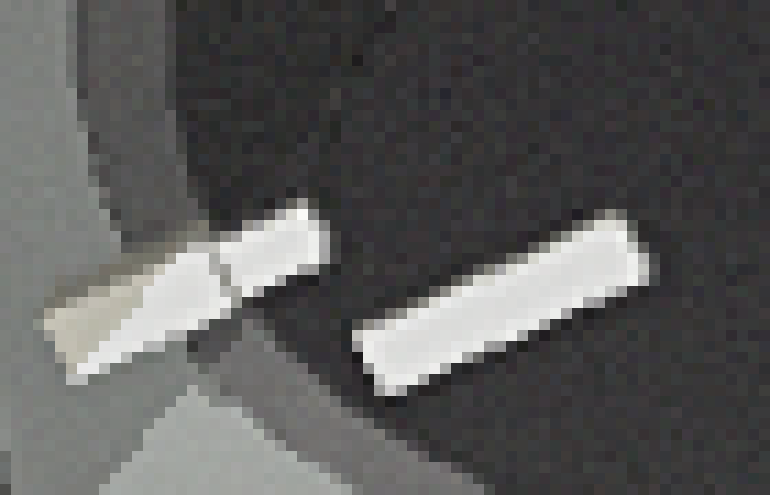

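Request:
servo_tool(targets=[[0,0,0.8,0,0,0,60],[0,0,1,0,0,0,60],[0,0,1,0,0,0,60],[0,0,1,0,0,0,60],[0,-0.5,1,0,0,0,60],[0,-1,0.5,0,0,0,60],[0,-1,0,0,0,0,60],[0,-1,0,0,0,0,60],[0,-0.6,0,0,0,0,60],[0,0,0,0,0,0,60],[0,0,0,0,0,0,60]])

```text
t: 67.3
eef_pos: [0.5001, -0.1028, 0.1962]
tcp_rot: [0.004, 0.914, -0.405, -0.008]
contact_force: [0.3, 0.8, -0.0]
opening: 0.0601
```

```bash
python3 -c "
from h import *
st()
d=snap('top'); big(d['img'],130,120,330,270,4,'pics/bc.png')
P=cloud(d);x,y,z=P[...,0],P[...,1],P[...,2]
for a in (.095,.2):
  m=(d['img'].max(2)<60)&(y>a)&(y<a+.045)&(x<.442)&(x>.40)&(z>.045)&(z<.1); print('tab',np.median(P[m],0).round(4),m.sum())
d=snap('side'); cv2.imwrite('pics/bd.png',d['img'][:,:,::-1])"
```

```text
t 67.3 p [ 0.5001 -0.1028  0.1962] yaw -47.8 z [-0.018  0.    -1.   ] F [ 0.3  0.8 -0. ] op 0.0601
q [ 0.24  0.21 -0.14  1.9   0.04  1.05 -0.75]
tab [0.427  0.1179 0.0531] 256
tab [0.4254 0.2223 0.0533] 223
```

View pics/bc.png

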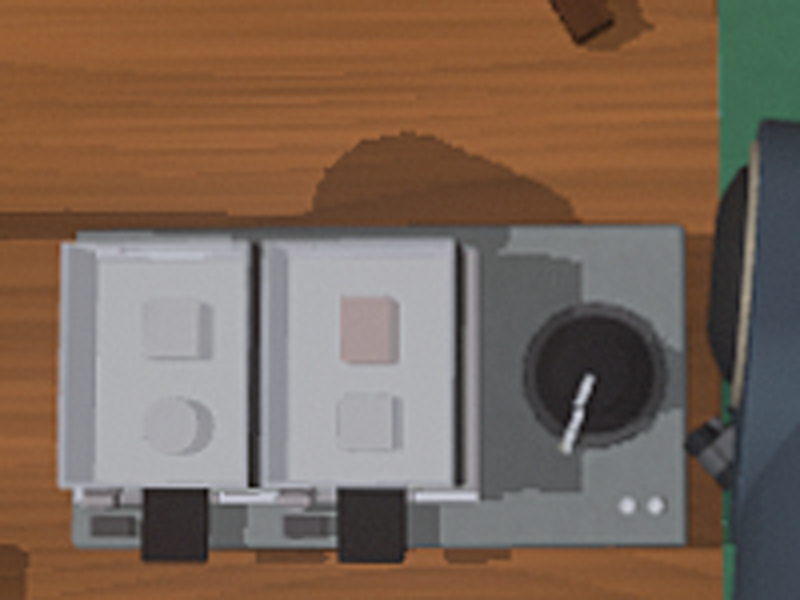

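View pics/bd.png

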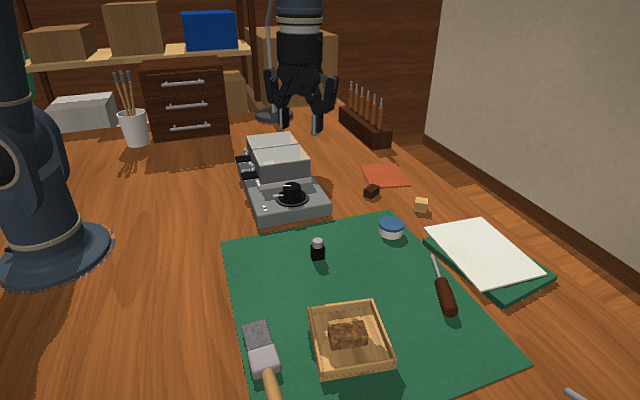

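All is in place: the pointer is lined up with the mark, both covers are shut with the four stones under them, and the block is in the tray. Handing in.

```bash
python3 -c "
from cell import bot
print(bot.finish_job())"
```

```text
the job is handed in; nothing more can be done
None
```

The job is done and handed in at about 67 s of the 210 s. The cork block is in the tool tray. All four stones stand upright on the glass, two per bay, placed with a 35 N grip. Both covers are latched, and after that I turned the knob about 145° clockwise to bring the pointer to the mark.

**Last checks**
- **Covers:** both tabs sit at about z = 53 mm, where about 54 mm is expected when shut, and they stayed down after I let go. The stones show upright through the clear tops.
- **Knob:** my first turn overshot by about 3°. I gripped the knob again and turned it back 3.4°, and the close-up then showed the pointer and index mark in line.
- **Things to leave alone:** the loupe and paste pot measure within about 1.5 mm of where they started, the mark looked unmoved, and the hand ended clear of everything.

**What did not go as expected**
- **Fingertip height:** the real fingertips were about 34–40 mm higher than the reported TCP. My first attempt on the cork block therefore closed on air above it. I measured the offset with the cameras and allowed for it from then on.
- **Cover force:** pressing the left cover shut peaked at about 88 N at the wrist. That is under the 120 N limit but far harder than the catch needs. It came from the fingertips on the tab; it would only break the 40 N rule if fingertip contact counts as the gripper's body. The right cover took about 39 N at most.
- **Disturbances:** I saw no stone knocked aside and no slackening of the grip.

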